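# Clear down the tool-setting bench

### The job

Clear down the tool-setting bench: slide every steel tool holder on the bench into a slot of the rack, fully home, so that it hangs by its flange in the plate, and put each setting block down in the recess of the wooden stand made for its length. Stand the dial gauge upright in the middle of its granite plate; it is top-heavy and must not fall over, so move it gently. Leave everything else on the bench where it is.

Things in the scene. Friction and masses are not known exactly. Their poses are not given: they have to be found in the camera images.
- holder1: steel tool holder upright on its nut (or absent: None); all alike, 133 mm tall, 0.6 kg; origin: centre of underside, z up its axis. From below (dia; z in mm): nut 42, 0-22; neck 36, to 37; lower flange ring 46, to 44; groove 34, to 54; upper flange ring 46, to 61; taper 32 to 18, to 109; cylindrical pull stud 15, to 133: grip it there
- holder2: steel tool holder upright on its nut (or absent: None); all alike, 133 mm tall, 0.6 kg; origin: centre of underside, z up its axis. From below (dia; z in mm): nut 42, 0-22; neck 36, to 37; lower flange ring 46, to 44; groove 34, to 54; upper flange ring 46, to 61; taper 32 to 18, to 109; cylindrical pull stud 15, to 133: grip it there
- holder3: steel tool holder upright on its nut (or absent: None); all alike, 133 mm tall, 0.6 kg; origin: centre of underside, z up its axis. From below (dia; z in mm): nut 42, 0-22; neck 36, to 37; lower flange ring 46, to 44; groove 34, to 54; upper flange ring 46, to 61; taper 32 to 18, to 109; cylindrical pull stud 15, to 133: grip it there
- holder4: steel tool holder upright on its nut (or absent: None); all alike, 133 mm tall, 0.6 kg; origin: centre of underside, z up its axis. From below (dia; z in mm): nut 42, 0-22; neck 36, to 37; lower flange ring 46, to 44; groove 34, to 54; upper flange ring 46, to 61; taper 32 to 18, to 109; cylindrical pull stud 15, to 133: grip it there
- rack: fixed rack: level aluminium plate, 6 mm thick, top 72 mm above the bench, on a grey frame closed below at back and ends. Four slots along x, 38 mm wide, 70 mm apart, open at the front (-x) between round-nosed teeth. A holder slides in to +x, plate in its groove, and hangs by its upper ring, nut 18 mm above the bench. Origin on the bench under the row of home places
- slot1 (a point): home place in a rack slot, y = -105 mm in the rack's frame: on the slot's centre line, level with the plate's top; axes as the rack. The slot's flat end is 17.5 mm farther in (+x), the tooth tips 38 to 41 mm farther out. A holder fully home has its axis here, its origin 54 mm below
- slot2 (a point): home place in a rack slot, y = -35 mm in the rack's frame: on the slot's centre line, level with the plate's top; axes as the rack. The slot's flat end is 17.5 mm farther in (+x), the tooth tips 38 to 41 mm farther out. A holder fully home has its axis here, its origin 54 mm below
- slot3 (a point): home place in a rack slot, y = +35 mm in the rack's frame: on the slot's centre line, level with the plate's top; axes as the rack. The slot's flat end is 17.5 mm farther in (+x), the tooth tips 38 to 41 mm farther out. A holder fully home has its axis here, its origin 54 mm below
- slot4 (a point): home place in a rack slot, y = +105 mm in the rack's frame: on the slot's centre line, level with the plate's top; axes as the rack. The slot's flat end is 17.5 mm farther in (+x), the tooth tips 38 to 41 mm farther out. A holder fully home has its axis here, its origin 54 mm below
- block60: ground steel setting block 60 mm long (x), 25 mm wide (y), 30 mm tall, lying on the bench; origin at the centre of its underside
- recess60 (a point): centre of the floor of the recess for the 60 mm block, at y = +56 mm in the stand's frame; floor 10 mm above the bench; recess 64 mm long (x) by 29 mm wide (y), 12 mm deep, so that the block stands 18 mm proud
- block80: ground steel setting block 80 mm long (x), 25 mm wide (y), 30 mm tall, lying on the bench; origin at the centre of its underside
- recess80 (a point): centre of the floor of the recess for the 80 mm block, at y = 0 mm in the stand's frame; floor 10 mm above the bench; recess 84 mm long (x) by 29 mm wide (y), 12 mm deep, so that the block stands 18 mm proud
- block100: ground steel setting block 100 mm long (x), 25 mm wide (y), 30 mm tall, lying on the bench; origin at the centre of its underside
- recess100 (a point): centre of the floor of the recess for the 100 mm block, at y = -56 mm in the stand's frame; floor 10 mm above the bench; recess 104 mm long (x) by 29 mm wide (y), 12 mm deep, so that the block stands 18 mm proud
- stand: fixed wooden stand, 130 mm (x) by 175 mm (y), 22 mm tall, origin at the centre of its underside, with three recesses, one for each length of setting block, the shortest at +y
- gauge: top-heavy dial gauge, 225 mm tall, 0.48 kg, tips easily: round foot (70 mm dia, 12 thick), upright column (16 mm dia) on the foot's axis to the top, clamp at z 147-169 mm, dial (56 mm dia, 20 thick in y) centred at x = +47, z = 164 mm. Above z = 170 mm the column is bare: grip it there, fingers closing along y. Origin: centre of the foot's underside
- granite: fixed black granite plate, 120 x 120 mm, 25 mm thick, origin at the centre of its underside: the home of the dial gauge
- tin: bystander: flat round tin, 56 mm across, 36 mm tall, standing among the holders; not to be moved
- caliper: bystander: digital slide caliper lying flat in front of the rack, 150 mm long, 12 mm thick; not to be moved
- spanner: bystander: open-ended spanner, 110 mm long, lying flat in front of the wooden stand; not to be moved
- oilbottle: bystander: white plastic oil bottle, 48 mm across, 120 mm tall, behind the rack; not to be moved
- screwdriver: bystander: screwdriver, 130 mm long, lying beside the wooden stand; not to be moved
- nutspare: bystander: spare steel clamping nut, 42 mm across, 22 mm tall, lying behind the wooden stand; belongs to no holder; not to be moved
There are look-alikes about, which are no part of the job. Leave any pink or turquoise look-alike of the block100 alone.

How it is judged (in metres and radians):
At the end, for the whole second after the job is handed in: Every holder present hangs upright in a slot, within 8 mm of its home place, upper ring on the plate (4 mm); each block rests on the floor of its own recess (6 mm off centre, 4 mm high at most); the gauge stands upright on the granite within 25 mm of its middle; all at rest (linear speed of each of holder1, holder2, holder3, holder4, block60, block80, block100, gauge below 0.02 m/s and angle between each of holder1, holder2, holder3, holder4, block60, block80, block100, gauge's own z axis and vertical below 0.07 rad and ((horizontal distance between holder1 and slot1 below 0.008 m and z of holder1 in the frame of slot1 between -0.058 and -0.049 m) or (horizontal distance between holder1 and slot2 below 0.008 m and z of holder1 in the frame of slot2 between -0.058 and -0.049 m) or (horizontal distance between holder1 and slot3 below 0.008 m and z of holder1 in the frame of slot3 between -0.058 and -0.049 m) or (horizontal distance between holder1 and slot4 below 0.008 m and z of holder1 in the frame of slot4 between -0.058 and -0.049 m)) and ((horizontal distance between holder2 and slot1 below 0.008 m and z of holder2 in the frame of slot1 between -0.058 and -0.049 m) or (horizontal distance between holder2 and slot2 below 0.008 m and z of holder2 in the frame of slot2 between -0.058 and -0.049 m) or (horizontal distance between holder2 and slot3 below 0.008 m and z of holder2 in the frame of slot3 between -0.058 and -0.049 m) or (horizontal distance between holder2 and slot4 below 0.008 m and z of holder2 in the frame of slot4 between -0.058 and -0.049 m)) and ((horizontal distance between holder3 and slot1 below 0.008 m and z of holder3 in the frame of slot1 between -0.058 and -0.049 m) or (horizontal distance between holder3 and slot2 below 0.008 m and z of holder3 in the frame of slot2 between -0.058 and -0.049 m) or (horizontal distance between holder3 and slot3 below 0.008 m and z of holder3 in the frame of slot3 between -0.058 and -0.049 m) or (horizontal distance between holder3 and slot4 below 0.008 m and z of holder3 in the frame of slot4 between -0.058 and -0.049 m)) and ((horizontal distance between holder4 and slot1 below 0.008 m and z of holder4 in the frame of slot1 between -0.058 and -0.049 m) or (horizontal distance between holder4 and slot2 below 0.008 m and z of holder4 in the frame of slot2 between -0.058 and -0.049 m) or (horizontal distance between holder4 and slot3 below 0.008 m and z of holder4 in the frame of slot3 between -0.058 and -0.049 m) or (horizontal distance between holder4 and slot4 below 0.008 m and z of holder4 in the frame of slot4 between -0.058 and -0.049 m)) and horizontal distance between block60 and recess60 below 0.006 m and z of block60 in the frame of recess60 below 0.004 m and angle between the x axis of block60 and the x axis of recess60, either way round below 0.12 rad and horizontal distance between block80 and recess80 below 0.006 m and z of block80 in the frame of recess80 below 0.004 m and angle between the x axis of block80 and the x axis of recess80, either way round below 0.12 rad and horizontal distance between block100 and recess100 below 0.006 m and z of block100 in the frame of recess100 below 0.004 m and angle between the x axis of block100 and the x axis of recess100, either way round below 0.12 rad and horizontal distance between gauge and granite below 0.025 m and z of gauge in the frame of granite between 0.021 and 0.03 m); the robot touches nothing.
It fails at once if the dial gauge fell over (leans more than 30 degrees) (angle between gauge's own z axis and vertical above 0.52 rad).
It fails at once if a bystander was moved by more than 40 mm (distance of any of tin, caliper, spanner, oilbottle, screwdriver, nutspare from where it was at the start of the episode above 0.04 m).
Of holder1, holder2, holder3, holder4 only 2 to 4 are there at a start; the rules pass over those that are not, and their reading is None.
At some moment in a run one of block60, block80, block100 may be knocked a few centimetres aside while the robot is not near it.
It also fails if it takes over 210 s, if anything falls off the work surface, if the arm or the gripper's body presses on something with over 40 N, if the wrist force passes 120 N, or if a joint passes its speed limit or range.

### The arm

A 6-joint arm with a two-finger parallel gripper is mounted at the origin on the work surface. World frame = base frame: x ahead of the robot, y to its left, z up, the work surface at z = 0. Lengths are in m, angles in degrees, forces in N, time in s.
With the tool pointing down it reaches from about 0.275 to 0.85 m from the base axis. Payload 5.2 kg.
Tool frame: the origin (TCP) lies midway between the tips of the shut fingers; the grasp point (between the pads) lies 19 mm behind it; z points along the fingers, y is the line along which they close (so a half turn about z gives the same grasp; the last joint's range is limited). The gripper opens to 85 mm and grips with 20 to 120 N. Pads are 22 mm wide; open, the fingers measure 114 mm over their backs; the gripper's body (76 mm by 85 mm) begins 54 mm behind the grasp point. The pads swing forward as they close: fully open they stand 13 mm farther back than shut.
Start: joints at [57.135, 14.817, 87.949, -0, 77.235, -11.62], TCP at [0.199, 0.513, 0.231] pointing down, gripper open.
Joint ranges: [-179.93, 179.93], [-52.35, 119.4], [10.71, 147.94], [-69.91, 249.91], [12.55, 155.21], [-178.61, 178.61]. Speed limits (degrees/s): [147.25, 147.25, 180, 180, 180, 180].

### API

Orientations are given as [roll, pitch, yaw] about the fixed x, y, z axes, in that order (R = Rz(yaw) Ry(pitch) Rx(roll)).
In Python, from cell import readout, optics, job_done gives the robot as it stands.
- The arm moves only by the tool send_rows, never from a script. Its argument "motion" is a list of rows, each an object of numbers: "tx", "ty", "tz": the shift along the tool's x, y, z normalised to -1 to 1, where 1 is 0.04 m; "rx", "ry", "rz": the turn, a rotation vector about the tool's x, y, z normalised to -1 to 1, where 1 is 60 degrees; "grip": the closure, from 0 (fully open) to 1 (shut). A call has exactly 8 rows; each row shifts and turns the commanded pose from where the row before left it, along the tool's axes as they then stand; what a row does not reach is not made up. A row lasts 1/12 s, in which the tool goes at most 41.7 mm and 7.16 degrees, less where a joint would pass 70% of its speed; a pose out of reach is approached as far as the arm can. A call with a number of a shift or a turn outside -1 to 1 is refused whole. A call with a gripper value outside its range is refused whole. The fingers move at their own pace and stop on an object; "grip_force" is the grip in N (left out, the last holds). Time passes only in rows, so rows that do not move let the fingers close, or fill a call up. It gives the time, the measured TCP pose, the force, the opening and the grip force at its end, in the units of the state.
- readout.get_state(): the state, without advancing time (a new reading comes with each control period).
- optics.grab_frame(name): name is "scene" or "top" or "wrist"; returns the picture (400x640x3 uint8, blue, green, red); there is no depth.
- optics.get_calibration(name): a dict with "camera_matrix" (3x3 intrinsics, pixels), "xyz" and "rotation" of the camera in the world. Camera axes: x right, y up, looking along -z (the intrinsics and any distortion apply to the point x, -y, -z); pixel columns grow to the right and rows downward; lengths in m; the calibration is good to about 2 mm. The wrist camera is an equidistant fisheye: a pixel r from the principal point sees the ray r / f radians off the axis. A picture is of the moment at which its call begins: read the wrist's pose just before it. get_calibration takes no time and is no camera call; for the wrist camera it gives the pose at the moment of the call.
- job_done(): hands the job in; it is judged then, once.
The state is a dict: "t": time; "joint_positions": joint angles; "joint_vel": joint speeds; "joint_efforts": joint torques, N m; "position": TCP position; "tcp_rot": TCP orientation; "wrist_force": force on the tool from outside, world axes, zero at the start; "ft_torque": the same for the moment, N m; "opening": opening from 0.0 (shut) to 1.0 (fully open); "grip_force": force on a finger pad.
Only numpy, scipy, OpenCV 4.12 (cv2) and the standard library are available. Lean on these libraries where they do the work, as an engineer would, in place of code of your own. Each camera call takes 0.05 s, during which the arm holds its last target. There are 200 camera calls.

## Working session

There is one attempt and no reset: what is moved stays moved. The work goes in short steps, Python scripts to look and compute and a tool call to move; the robot and the scene stay as the last step left them, time stands still between calls to the robot, and variables do not carry over. Pictures are saved under pics/ and viewed, at most 14 in all, crops included, and the job is handed in when it is done.

Besides the shell and the picture viewer there is one more tool, called after "Emit:" by a JSON object that holds its "api" and its "payload", one argument or row to a line. send_rows: Moves the arm, as the interface text tells. Its arguments: {"type":"object","properties":{"motion":{"type":"array","items":{"type":"object","properties":{"tx":{"type":"number"},"ty":{"type":"number"},"tz":{"type":"number"},"rx":{"type":"number"},"ry":{"type":"number"},"rz":{"type":"number"},"grip":{"type":"number"}}}},"grip_force":{"type":"number"}},"required":["motion"]}

```bash
ls; mkdir -p pics
python3 - <<'E'
from cell import readout, optics
import cv2, numpy as np
for n in ("scene","top"):
    cv2.imwrite(f"pics/{n}0.png",cv2.resize(optics.grab_frame(n),(800,500),interpolation=cv2.INTER_CUBIC)); c=optics.get_calibration(n); print(n,c)
print(optics.get_calibration("wrist")); print(readout.get_state())
E
```

```text
pics
scene {'camera_matrix': array([[449.5991818 ,   0.        , 316.52608128],
       [  0.        , 449.5991818 , 196.76424376],
       [  0.        ,   0.        ,   1.        ]]), 'xyz': array([0.92147286, 0.80174165, 1.02845058]), 'rotation': array([ 42.09452648,   1.1184019 , 150.05995112])}
top {'camera_matrix': array([[493.25836462,   0.        , 309.68620828],
       [  0.        , 493.25836462, 195.85276417],
       [  0.        ,   0.        ,   1.        ]]), 'xyz': array([0.38331317, 0.03784104, 1.86996651]), 'rotation': array([  4.24348376,   0.15283801, -89.82559267])}
{'camera_matrix': array([[309.70691629,   0.        , 315.61023721],
       [  0.        , 309.70691629, 200.51672166],
       [  0.        ,   0.        ,   1.        ]]), 'xyz': array([0.13388779, 0.53763852, 0.37245909]), 'rotation': array([-1.59282671e+01,  3.47318446e-02,  6.87385324e+01])}
{'t': 0.1, 'joint_positions': array([ 5.71341019e+01,  1.48564528e+01,  8.80050362e+01,  3.39258450e-04,
        7.72352480e+01, -1.16193061e+01]), 'joint_vel': array([-0.03265476, -0.09961583, -0.11753723,  0.00238718,  0.06362307,
       -0.00964343]), 'joint_efforts': array([ 2.54810860e-03, -4.46972752e+01, -2.91248220e+01,  1.25575630e-04,
        6.38746511e-03,  1.32285282e-05]), 'position': array([0.19901939, 0.51221668, 0.23054336]), 'tcp_rot': array([-1.79905312e+02, -1.98075776e-02,  1.58753316e+02]), 'wrist_force': array([-0.47894062,  0.00068685, -0.03569822]), 'ft_torque': array([ 0.0189499 ,  0.00082283, -0.02051484]), 'grip_force': 0.0, 'opening': 1.0062788303659675}
```

View pics/top0.png

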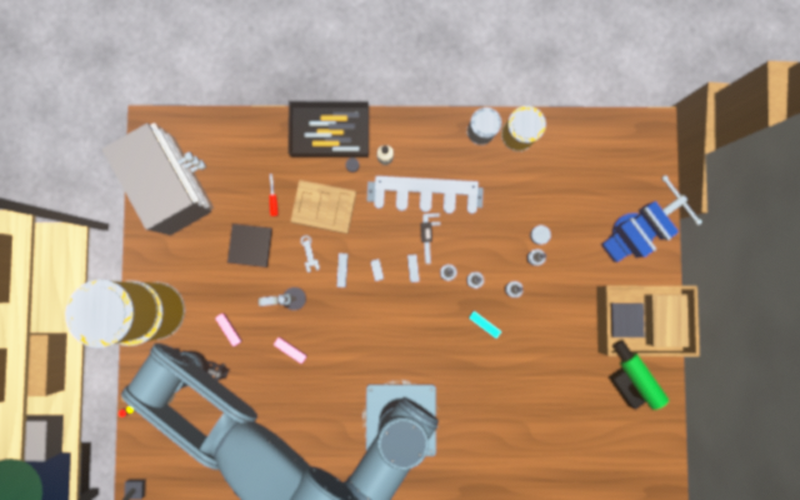

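View pics/scene0.png

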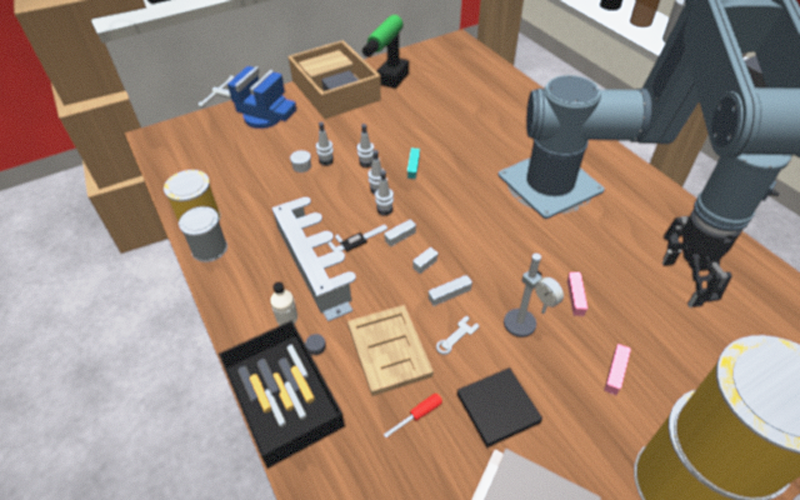

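The top view shows four holders at about (449,271), (475,280), (514,289) and (537,257). The three grey blocks are at (342,270), (377,270) and (413,268), the rack at (425,193), the stand at (323,207), the granite at (250,245) and the gauge foot at (292,298). I'll set up the helpers and zoom in.

```bash
cat > h.py <<'E'
from cell import readout, optics
import cv2, numpy as np
from scipy.spatial.transform import Rotation as R
def cal(n):
    c=optics.get_calibration(n); return c['camera_matrix'],np.array(c['xyz']),R.from_euler('xyz',c['rotation'],degrees=True),n=='wrist'
def ray(c,u,v):
    K,t,r,f=c; x=(u-K[0,2])/K[0,0]; y=(v-K[1,2])/K[1,1]
    if f:
        a=np.hypot(x,y); s=np.sin(a)/max(a,1e-9); d=np.array([x*s,-y*s,-np.cos(a)])
    else: d=np.array([x,-y,-1.])
    return r.apply(d)
def p2w(c,u,v,z):
    d=ray(c,u,v); return c[1]+d*(z-c[1][2])/d[2]
def w2p(c,p):
    K,t,r,f=c; q=r.inv().apply(np.asarray(p,float)-t); q=np.atleast_2d(q)*[1,-1,-1]
    if f:
        h=np.hypot(q[:,0],q[:,1]); a=np.arctan2(h,q[:,2]); xy=q[:,:2]*(a/np.maximum(h,1e-9))[:,None]
    else: xy=q[:,:2]/q[:,2:]
    return xy*[K[0,0],K[1,1]]+[K[0,2],K[1,2]]
def st():
    s=readout.get_state(); return s['t'],np.round(s['position'],4),np.round(s['tcp_rot'],2),s['opening'],s['grip_force'],np.round(s['wrist_force'],1)
def go(p,yaw):
    """total move in rows' units from the present pose to p (yaw mod 180), tool down"""
    s=readout.get_state(); Rt=R.from_euler('xyz',s['tcp_rot'],degrees=True); d=Rt.inv().apply(np.array(p)-s['position'])
    dy=(yaw-s['tcp_rot'][2]+90)%180-90
    Rg=R.from_euler('xyz',[180,0,s['tcp_rot'][2]+dy],degrees=True); rv=(Rt.inv()*Rg).as_rotvec(degrees=True)
    print('shift',np.round(d/.04,2),'turn',np.round(rv/60,3),'j6',round(s['joint_positions'][5],1))
E
python3 - <<'E'
from h import *
im=optics.grab_frame("top"); cv2.imwrite("pics/top.png",im)
cv2.imwrite("pics/topc.png",cv2.resize(im[125:270,175:450],(800,422),interpolation=cv2.INTER_CUBIC))
c=cal("top")
for n,u,v,z in [("h1",449,271,.13),("h2",475,280,.13),("h3",514,289,.13),("h4",537,257,.13),("b100",342,270,.03),("b60",377,270,.03),("b80",413,268,.03),("rack",425,190,.072),("stand",323,207,.022),("gran",250,245,.025),("gfoot",293,298,.012)]:
    print(n,np.round(p2w(c,u/1.25,v/1.25,z),3))
E
```

```text
h1 [ 0.439 -0.132  0.13 ]
h2 [ 0.414 -0.205  0.13 ]
h3 [ 0.389 -0.314  0.13 ]
h4 [ 0.479 -0.38   0.13 ]
b100 [0.444 0.178 0.03 ]
b60 [0.444 0.073 0.03 ]
b80 [ 0.451 -0.034  0.03 ]
rack [ 0.679 -0.068  0.072]
stand [0.634 0.237 0.022]
gran [0.518 0.455 0.025]
gfoot [0.36  0.325 0.012]
```

View pics/topc.png

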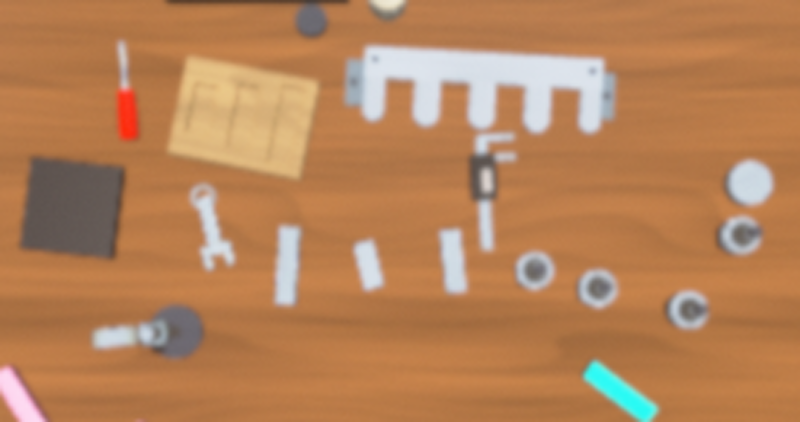

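```bash
python3 -c "
from h import *
go([.45,.03,.32],180)"
```

```text
shift [-10.22  -8.97  -2.22] turn [-0.001 -0.001 -0.354] j6 -11.6
```

Emit:
{"api": "send_rows", "payload": {
  "motion": [
    {"tx": -0.64,"ty": -0.56,"tz": -0.14,"grip": 0},
    {"tx": -0.64,"ty": -0.56,"tz": -0.14,"grip": 0},
    {"tx": -0.64,"ty": -0.56,"tz": -0.14,"grip": 0},
    {"tx": -0.64,"ty": -0.56,"tz": -0.14,"grip": 0},
    {"tx": -0.64,"ty": -0.56,"tz": -0.14,"grip": 0},
    {"tx": -0.64,"ty": -0.56,"tz": -0.14,"grip": 0},
    {"tx": -0.64,"ty": -0.56,"tz": -0.14,"grip": 0},
    {"tx": -0.64,"ty": -0.56,"tz": -0.14,"grip": 0}
  ]
}}

```text
schema error: expected keys tx, ty, tz, rx, ry, rz, grip
```

Emit:
{"api": "send_rows", "payload": {
  "motion": [
    {"tx": -0.64,"ty": -0.56,"tz": -0.14,"grip": 0},
    {"tx": -0.64,"ty": -0.56,"tz": -0.14,"grip": 0},
    {"tx": -0.64,"ty": -0.56,"tz": -0.14,"grip": 0},
    {"tx": -0.64,"ty": -0.56,"tz": -0.14,"grip": 0},
    {"tx": -0.64,"ty": -0.56,"tz": -0.14,"grip": 0},
    {"tx": -0.64,"ty": -0.56,"tz": -0.14,"grip": 0},
    {"tx": -0.64,"ty": -0.56,"tz": -0.14,"grip": 0},
    {"tx": -0.64,"ty": -0.56,"tz": -0.14,"grip": 0}
  ]
}}

```text
schema error: expected keys tx, ty, tz, rx, ry, rz, grip
```

Emit:
{"api": "send_rows", "payload": {
  "motion": [
    {"rz": -0.09,"grip": 0},
    {"rz": -0.09,"grip": 0},
    {"rz": -0.09,"grip": 0},
    {"rz": -0.084,"grip": 0},
    {"grip": 0},
    {"grip": 0},
    {"grip": 0},
    {"grip": 0}
  ]
}}

```text
schema error: expected keys tx, ty, tz, rx, ry, rz, grip
```

Run:
```python
from h import *
print(st()); c=cal("wrist"); im=optics.grab_frame("wrist"); cv2.imwrite("pics/w1.png",im)
import pickle; pickle.dump((c,im),open("w1.pkl","wb"))
cv2.imwrite("pics/w1v.png",cv2.rotate(cv2.resize(im,(800,500),interpolation=cv2.INTER_CUBIC),cv2.ROTATE_180))
```

```text
(0.15, array([0.199 , 0.5123, 0.2307]), array([-1.7992e+02, -2.0000e-02,  1.5876e+02]), 1.0040087000316467, 0.0, array([ 0.1, -0.2, -0.1]))
```

View pics/w1v.png

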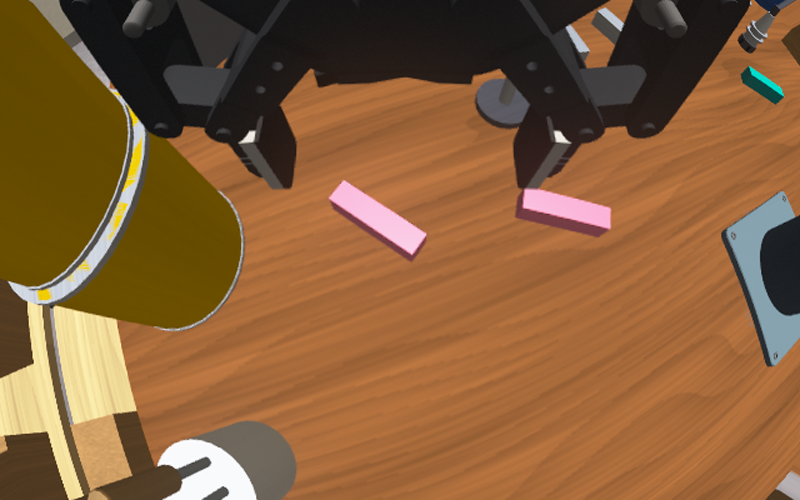

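The call needs every key in each row. This view shows only the pink look-alikes and the gauge foot, because the gripper hides the -x(tool) side. I'll resend with yaw turned to 0.

Emit:
{"api": "send_rows", "payload": {
  "motion": [
    {"tx": -0.64,"ty": -0.56,"tz": -0.264,"rx": 0,"ry": 0,"rz": 0,"grip": 0},
    {"tx": -0.64,"ty": -0.56,"tz": -0.264,"rx": 0,"ry": 0,"rz": 0,"grip": 0},
    {"tx": -0.64,"ty": -0.56,"tz": -0.264,"rx": 0,"ry": 0,"rz": 0,"grip": 0},
    {"tx": -0.64,"ty": -0.56,"tz": -0.264,"rx": 0,"ry": 0,"rz": 0,"grip": 0},
    {"tx": -0.64,"ty": -0.56,"tz": -0.264,"rx": 0,"ry": 0,"rz": 0,"grip": 0},
    {"tx": -0.64,"ty": -0.56,"tz": -0.264,"rx": 0,"ry": 0,"rz": 0,"grip": 0},
    {"tx": -0.64,"ty": -0.56,"tz": -0.264,"rx": 0,"ry": 0,"rz": 0,"grip": 0},
    {"tx": -0.64,"ty": -0.56,"tz": -0.264,"rx": 0,"ry": 0,"rz": 0,"grip": 0}
  ]
}}

```text
t: 0.87
position: [0.3254, 0.2699, 0.3163]
tcp_rot: [180.0, 0.0, 158.8]
wrist_force: [0.8, -0.2, -0.3]
opening: 0.998
grip_force: 0.0
```

Emit:
{"api": "send_rows", "payload": {
  "motion": [
    {"tx": -0.64,"ty": -0.56,"tz": -0.264,"rx": 0,"ry": 0,"rz": 0,"grip": 0},
    {"tx": -0.64,"ty": -0.56,"tz": -0.264,"rx": 0,"ry": 0,"rz": 0,"grip": 0},
    {"tx": -0.64,"ty": -0.56,"tz": -0.264,"rx": 0,"ry": 0,"rz": 0,"grip": 0},
    {"tx": -0.64,"ty": -0.56,"tz": -0.264,"rx": 0,"ry": 0,"rz": 0,"grip": 0},
    {"tx": -0.64,"ty": -0.56,"tz": -0.264,"rx": 0,"ry": 0,"rz": 0,"grip": 0},
    {"tx": -0.64,"ty": -0.56,"tz": -0.264,"rx": 0,"ry": 0,"rz": 0,"grip": 0},
    {"tx": -0.64,"ty": -0.56,"tz": -0.264,"rx": 0,"ry": 0,"rz": 0,"grip": 0},
    {"tx": -0.64,"ty": -0.56,"tz": -0.264,"rx": 0,"ry": 0,"rz": 0,"grip": 0}
  ]
}}

```text
t: 1.53
position: [0.4515, 0.0285, 0.4008]
tcp_rot: [180.0, 0.0, 158.7]
wrist_force: [0.8, -0.2, 0.3]
opening: 1.001
grip_force: 0.0
```

Run:
```python
from h import *
print(st()); go([.45,.03,.40],0)
```

```text
(1.5333, array([0.4515, 0.0285, 0.4008]), array([179.99,   0.  , 158.74]), 1.0008657358813433, 0.0, array([ 0.8, -0.2,  0.3]))
shift [0.05 0.02 0.02] turn [ 0.     0.    -0.354] j6 -79.3
```

Emit:
{"api": "send_rows", "payload": {
  "motion": [
    {"tx": 0,"ty": 0,"tz": 0,"rx": 0,"ry": 0,"rz": 0.1103,"grip": 0},
    {"tx": 0,"ty": 0,"tz": 0,"rx": 0,"ry": 0,"rz": 0.1103,"grip": 0},
    {"tx": 0,"ty": 0,"tz": 0,"rx": 0,"ry": 0,"rz": 0.1103,"grip": 0},
    {"tx": 0,"ty": 0,"tz": 0,"rx": 0,"ry": 0,"rz": 0.1103,"grip": 0},
    {"tx": 0,"ty": 0,"tz": 0,"rx": 0,"ry": 0,"rz": 0.1103,"grip": 0},
    {"tx": 0,"ty": 0,"tz": 0,"rx": 0,"ry": 0,"rz": 0.1103,"grip": 0},
    {"tx": 0,"ty": 0,"tz": 0,"rx": 0,"ry": 0,"rz": 0.1103,"grip": 0},
    {"tx": 0,"ty": 0,"tz": 0,"rx": 0,"ry": 0,"rz": 0.1103,"grip": 0}
  ]
}}

```text
t: 2.2
position: [0.451, 0.0302, 0.4001]
tcp_rot: [-180.0, -0.0, 105.5]
wrist_force: [-0.6, 0.2, -1.1]
opening: 0.999
grip_force: 0.0
```

Emit:
{"api": "send_rows", "payload": {
  "motion": [
    {"tx": 0,"ty": 0,"tz": 0,"rx": 0,"ry": 0,"rz": 0.1103,"grip": 0},
    {"tx": 0,"ty": 0,"tz": 0,"rx": 0,"ry": 0,"rz": 0.1103,"grip": 0},
    {"tx": 0,"ty": 0,"tz": 0,"rx": 0,"ry": 0,"rz": 0.1103,"grip": 0},
    {"tx": 0,"ty": 0,"tz": 0,"rx": 0,"ry": 0,"rz": 0.1103,"grip": 0},
    {"tx": 0,"ty": 0,"tz": 0,"rx": 0,"ry": 0,"rz": 0.1103,"grip": 0},
    {"tx": 0,"ty": 0,"tz": 0,"rx": 0,"ry": 0,"rz": 0.1103,"grip": 0},
    {"tx": 0,"ty": 0,"tz": 0,"rx": 0,"ry": 0,"rz": 0.1103,"grip": 0},
    {"tx": 0,"ty": 0,"tz": 0,"rx": 0,"ry": 0,"rz": 0.1103,"grip": 0}
  ]
}}

```text
t: 2.87
position: [0.451, 0.0302, 0.4001]
tcp_rot: [-180.0, 0.0, 52.5]
wrist_force: [-0.3, 0.1, -0.2]
opening: 1.0
grip_force: 0.0
```

Emit:
{"api": "send_rows", "payload": {
  "motion": [
    {"tx": 0,"ty": 0,"tz": 0,"rx": 0,"ry": 0,"rz": 0.1103,"grip": 0},
    {"tx": 0,"ty": 0,"tz": 0,"rx": 0,"ry": 0,"rz": 0.1103,"grip": 0},
    {"tx": 0,"ty": 0,"tz": 0,"rx": 0,"ry": 0,"rz": 0.1103,"grip": 0},
    {"tx": 0,"ty": 0,"tz": 0,"rx": 0,"ry": 0,"rz": 0.1103,"grip": 0},
    {"tx": 0,"ty": 0,"tz": 0,"rx": 0,"ry": 0,"rz": 0.1103,"grip": 0},
    {"tx": 0,"ty": 0,"tz": 0,"rx": 0,"ry": 0,"rz": 0.1103,"grip": 0},
    {"tx": 0,"ty": 0,"tz": 0,"rx": 0,"ry": 0,"rz": 0.1103,"grip": 0},
    {"tx": 0,"ty": 0,"tz": 0,"rx": 0,"ry": 0,"rz": 0.1103,"grip": 0}
  ]
}}

```text
t: 3.53
position: [0.451, 0.0302, 0.4001]
tcp_rot: [-180.0, 0.0, -0.4]
wrist_force: [-0.5, 0.7, 0.1]
opening: 0.998
grip_force: 0.0
```

Run:
```python
from h import *
print(st()); c=cal("wrist"); im=optics.grab_frame("wrist"); print(c[1])
import pickle; pickle.dump((c[:2],c[2].as_matrix(),im),open("w2.pkl","wb"))
cv2.imwrite("pics/w2v.png",cv2.resize(im,(800,500),interpolation=cv2.INTER_CUBIC))
```

```text
(3.5333, array([0.451 , 0.0302, 0.4001]), array([-1.8e+02,  2.0e-02, -4.0e-01]), 0.997530218133588, 0.0, array([-0.5,  0.7,  0.1]))
[0.52060605 0.02963291 0.54194152]
```

View pics/w2v.png

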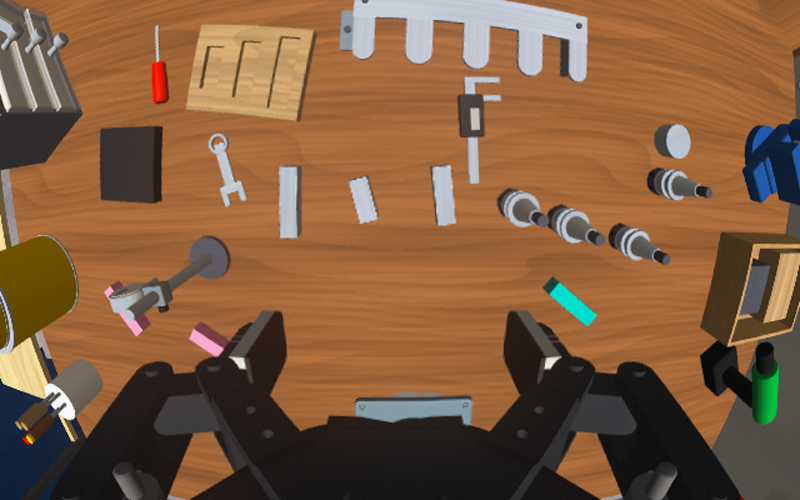

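The sharp wrist view (800x500) shows the four holders with feet near (515,205), (565,222), (628,240) and (660,180). The blocks are at 100 (289,201), 60 (363,199) and 80 (443,195). The rack is at the top, the stand at (250,72), the granite at (131,163) and the gauge foot at (209,258). Next I'll fit models to this frame.

```bash
cat > fit.py <<'E'
from h import *
from scipy.optimize import minimize
from scipy.ndimage import map_coordinates
def rect(x0,x1,y0,y1,n=1.5e-3):
    X,Y=np.meshgrid(np.arange(x0,x1,n),np.arange(y0,y1,n)); return np.c_[X.ravel(),Y.ravel()]
def rackT():
    t=[rect(-.034,.0175,y-.016,y+.016) for y in (-.07,0,.07)]+[rect(.0175,.030,-.12,.12)]
    o=[rect(-.036,.0175,y-.019,y+.019) for y in (-.105,-.035,.035,.105)]
    return np.vstack(t),np.vstack(o)
def boxT(a,b,m=.006):
    o=rect(-a/2-m,a/2+m,-b/2-m,b/2+m,1e-3); i=(abs(o[:,0])<a/2)&(abs(o[:,1])<b/2); return o[i],o[~i]
def sat(im):  # greyness
    f=cv2.GaussianBlur(im,(3,3),0).astype(float); return -(f.max(2)-f.min(2))
def fit(c,G,T,z,p0,r=None):
    def pl(P,p): 
        a=np.radians(p[2]); q=P@np.array([[np.cos(a),np.sin(a)],[-np.sin(a),np.cos(a)]])+p[:2]/1000
        return np.c_[q,np.full(len(q),z)]
    def s(p):
        f=lambda P:map_coordinates(G,w2p(c,pl(P,p)).T[::-1],order=1).mean()
        return f(T[1])-f(T[0])
    best=None
    for da in (-10,0,10):
        x0=np.array([p0[0]*1000,p0[1]*1000,p0[2]+da]); sx=x0+np.vstack([np.zeros(3),np.eye(3)*[12,12,8]])
        m=minimize(s,x0,method='Nelder-Mead',options=dict(initial_simplex=sx,xatol=.05,fatol=.01))
        if best is None or m.fun<best.fun: best=m
    return best.x,best.fun
def load(f):
    import pickle; a,r,im=pickle.load(open(f,'rb')); c=optics.get_calibration('wrist'); return (a[0],a[1],R.from_matrix(r),True),im
E
cat > run1.py <<'E'
from fit import *
c=cal("wrist"); import pickle
d=pickle.load(open("w2.pkl","rb")); im=d[2]; c=(d[0][0],d[0][1],R.from_matrix(d[1]),True)
G=sat(im); u=lambda x,y:(x*.8,y*.8)
def dr(P,z,col):
    for q in w2p(c,np.c_[P,np.full(len(P),z)]).astype(int): cv2.circle(V,tuple(int(k*2) for k in q),1,col,-1)
V=cv2.resize(im,None,fx=2,fy=2)
def edge(a,b,p):
    t=np.linspace(-.5,.5,40); E=np.vstack([np.c_[t*a,0*t+b/2],np.c_[t*a,0*t-b/2],np.c_[0*t+a/2,t*b],np.c_[0*t-a/2,t*b]])
    r=np.radians(p[2]); return E@np.array([[np.cos(r),np.sin(r)],[-np.sin(r),np.cos(r)]])+p[:2]/1000
for n,L,px,a0 in (("b100",.1,(289,201),0),("b60",.06,(363,199),15),("b80",.08,(443,195),5)):
    p0=p2w(c,*u(*px),.03); p,f=fit(c,G,boxT(L,.025),.03,[p0[0],p0[1],a0]); print(n,np.round(p,1),round(f,1)); dr(edge(L,.025,p),.03,(0,0,255))
p0=p2w(c,*u(470,35),.072); p,f=fit(c,G,rackT(),.072,[p0[0],p0[1],-3]); print("rack",np.round(p,1),round(f,1))
r=np.radians(p[2]); M=np.array([[np.cos(r),np.sin(r)],[-np.sin(r),np.cos(r)]])
for y in (-.105,-.035,.035,.105): q=np.array([[0,y]])@M+p[:2]/1000; print(" slot",np.round(q,4)); dr(np.vstack([rect(-.036,.0175,y-.019,y+.019,.004)])@M+p[:2]/1000,.072,(0,0,255))
p0=p2w(c,*u(131,163),.025); p,f=fit(c,np.where(im.max(2)<90,100.,0),boxT(.12,.12),.025,[p0[0],p0[1],-3]); print("granite",np.round(p,1),round(f,1)); dr(edge(.12,.12,p),.025,(0,255,0))
hsv=cv2.cvtColor(im,cv2.COLOR_BGR2HSV).astype(float)
p0=p2w(c,*u(250,72),.022); p,f=fit(c,im.astype(float)[:,:,0],boxT(.13,.175,.008),.022,[p0[0],p0[1],-10]); print("stand",np.round(p,1),round(f,1)); dr(edge(.13,.175,p),.022,(0,0,255))
for n,px,tp in (("h1",(514,206),(541,219)),("h2",(565,222),(599,238)),("h3",(627,240),(664,258)),("h4",(662,181),(707,191))):
    print(n,np.round(p2w(c,*u(*tp),.133),3))
print("gfoot",p2w(c,*u(209,257),.012),"top",p2w(c,*u(128,302),.225))
cv2.imwrite("pics/f1.png",V[0:420,120:920])
E
python3 run1.py
```

```text
b100 [444.9 177.4  -3.1] -52.5
b60 [446.2  73.3  13.7] -71.7
b80 [451.5 -33.6   6.5] -70.3
rack [653.9 -69.3  -3.3] -68.6
 slot [[ 0.6479 -0.1741]]
 slot [[ 0.6519 -0.1042]]
 slot [[ 0.6559 -0.0343]]
 slot [[0.6599 0.0355]]
granite [516.4 441.3  -6.3] -74.8
stand [636.  236.8 -11.1] -44.9
h1 [ 0.44  -0.135  0.133]
h2 [ 0.418 -0.215  0.133]
h3 [ 0.391 -0.326  0.133]
h4 [ 0.485 -0.394  0.133]
gfoot [0.36064926 0.31948553 0.012     ] top [0.37443058 0.31771629 0.225     ]
```

View pics/f1.png

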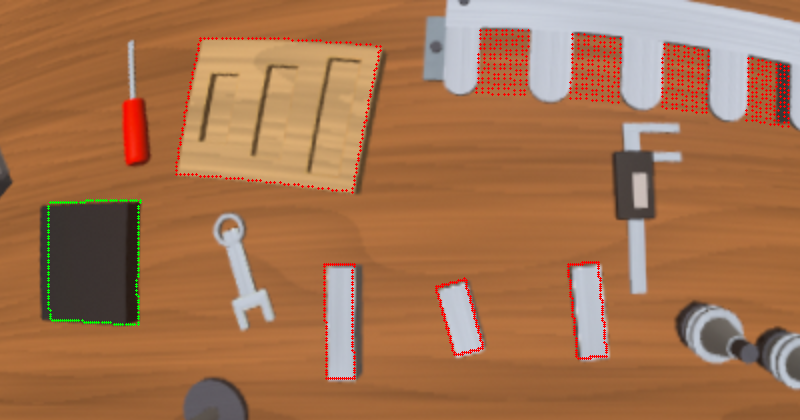

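The block, rack and stand fits sit on their outlines. The granite fit is about 10 mm off because the plate's side was counted in, so its y is nearer 0.45. Now a closer look at the gauge.

Emit:
{"api": "send_rows", "payload": {
  "motion": [
    {"tx": -0.47,"ty": -0.9,"tz": 0,"rx": 0,"ry": 0,"rz": 0,"grip": 0},
    {"tx": -0.47,"ty": -0.9,"tz": 0,"rx": 0,"ry": 0,"rz": 0,"grip": 0},
    {"tx": -0.47,"ty": -0.9,"tz": 0,"rx": 0,"ry": 0,"rz": 0,"grip": 0},
    {"tx": -0.47,"ty": -0.9,"tz": 0,"rx": 0,"ry": 0,"rz": 0,"grip": 0},
    {"tx": -0.47,"ty": -0.9,"tz": 0,"rx": 0,"ry": 0,"rz": 0,"grip": 0},
    {"tx": -0.47,"ty": -0.9,"tz": 0,"rx": 0,"ry": 0,"rz": 0,"grip": 0},
    {"tx": -0.47,"ty": -0.9,"tz": 0,"rx": 0,"ry": 0,"rz": 0,"grip": 0},
    {"tx": -0.47,"ty": -0.9,"tz": 0,"rx": 0,"ry": 0,"rz": 0,"grip": 0}
  ]
}}

```text
t: 4.25
position: [0.2997, 0.3198, 0.4004]
tcp_rot: [-180.0, -0.0, 0.1]
wrist_force: [1.3, 0.2, 0.4]
opening: 1.0
grip_force: 0.0
```

```bash
cat > snap.py <<'E'
from h import *
import sys,pickle
def snap(n,x0=0,y0=0,x1=640,y1=400,k=1.25):
    c=cal("wrist"); im=optics.grab_frame("wrist"); pickle.dump((c[:2],c[2].as_matrix(),im),open(n+".pkl","wb"))
    cv2.imwrite(f"pics/{n}.png",cv2.resize(im[y0:y1,x0:x1],None,fx=k,fy=k,interpolation=cv2.INTER_CUBIC)); return c,im
E
python3 - <<'E'
from snap import *
print(st()); c,im=snap("w3"); print(w2p(c,[[.36,.32,.012],[.36,.32,.225],[.516,.452,.025]])*1.25)
E
```

```text
(4.25, array([0.2997, 0.3198, 0.4004]), array([-1.7999e+02, -3.0000e-02,  8.0000e-02]), 0.9996378817405113, 0.0, array([1.3, 0.2, 0.4]))
[[394.86629444 149.71927968]
 [394.76979279 154.19122382]
 [296.94399334  40.19381604]]
```

View pics/w3.png

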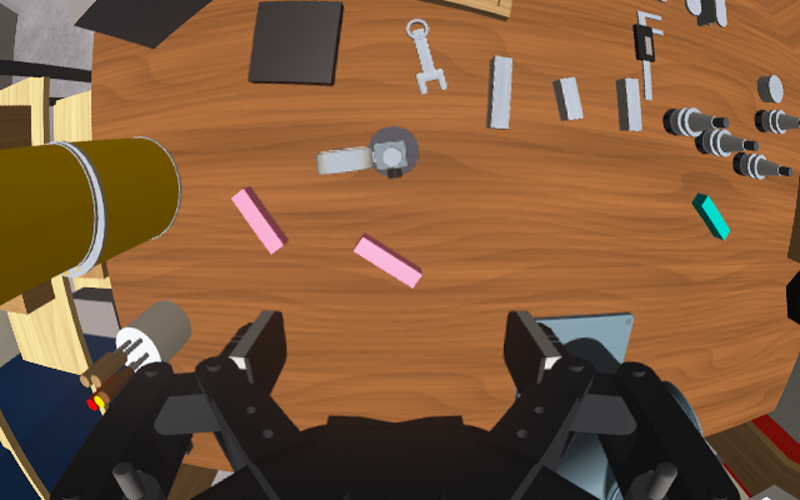

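The gauge column top is at (391,156) with the dial toward image left (+y). The granite is centred at about (296,41).

Run:
```python
from h import *
c=cal("wrist"); f=lambda u,v,z:np.round(p2w(c,u/1.25,v/1.25,z),4)
print("top",f(391,156,.225),"foot",f(394,151,.012),"dial end",f(318,162,.164),"dialmid",f(346,160.5,.17))
print("granite",[f(*q,.025) for q in ((259,2),(342,3),(335,83),(250,80))])
for q in ((391,156),): go([*f(*q,.225)[:2],.30],96)
```

```text
top [0.3537 0.3302 0.225 ] foot [0.3528 0.3294 0.012 ] dial end [0.3461 0.4029 0.164 ] dialmid [0.3474 0.3742 0.17  ]
granite [array([0.5746, 0.5191, 0.025 ]), array([0.5608, 0.4007, 0.025 ]), array([0.4457, 0.408 , 0.025 ]), array([0.4583, 0.5282, 0.025 ])]
shift [ 1.46 -0.09  2.5 ] turn [-0.002  0.006  1.408] j6 122.5
```

The arm was still settling, so I need the saved camera pose.

```bash
cat >> h.py <<'E'
def load(n):
    import pickle; d=pickle.load(open(n+".pkl","rb")); return (d[0][0],d[0][1],R.from_matrix(d[1]),True),d[2]
E
python3 - <<'E'
from h import *
c,im=load("w3"); f=lambda u,v,z:np.round(p2w(c,u/1.25,v/1.25,z),4)
print(c[1],st())
print("top",f(391,156,.225),"foot",f(394,151,.012),"dial end",f(318,162,.164),"dialmid",f(346,160.5,.17))
print("granite",np.mean([f(*q,.025) for q in ((259,2),(342,3),(335,83),(250,80))],axis=0))
go([*f(391,156,.225)[:2],.30],96)
E
```

```text
[0.36913188 0.31981595 0.54233052] (4.3, array([0.2955, 0.3257, 0.4003]), array([-1.797e+02,  1.600e-01,  4.800e-01]), 1.0037789663134267, 0.0, array([-1.6,  2.4, -0.1]))
top [0.3585 0.3231 0.225 ] foot [0.3582 0.3212 0.012 ] dial end [0.3517 0.3954 0.164 ] dialmid [0.3527 0.3668 0.17  ]
granite [0.516275 0.454725 0.025   ]
shift [1.58 0.09 2.5 ] turn [-0.002  0.006  1.408] j6 122.5
```

Emit:
{"api": "send_rows", "payload": {
  "motion": [
    {"tx": 0,"ty": 0,"tz": 0,"rx": 0,"ry": 0,"rz": -0.113,"grip": 0},
    {"tx": 0,"ty": 0,"tz": 0,"rx": 0,"ry": 0,"rz": -0.113,"grip": 0},
    {"tx": 0,"ty": 0,"tz": 0,"rx": 0,"ry": 0,"rz": -0.113,"grip": 0},
    {"tx": 0,"ty": 0,"tz": 0,"rx": 0,"ry": 0,"rz": -0.113,"grip": 0},
    {"tx": 0,"ty": 0,"tz": 0,"rx": 0,"ry": 0,"rz": -0.113,"grip": 0},
    {"tx": 0,"ty": 0,"tz": 0,"rx": 0,"ry": 0,"rz": -0.113,"grip": 0},
    {"tx": 0,"ty": 0,"tz": 0,"rx": 0,"ry": 0,"rz": -0.113,"grip": 0},
    {"tx": 0,"ty": 0,"tz": 0,"rx": 0,"ry": 0,"rz": -0.113,"grip": 0}
  ]
}}

```text
t: 4.97
position: [0.3012, 0.3181, 0.4001]
tcp_rot: [-180.0, 0.0, 54.7]
wrist_force: [-0.2, 0.2, 0.5]
opening: 1.002
grip_force: 0.0
```

Emit:
{"api": "send_rows", "payload": {
  "motion": [
    {"tx": 0,"ty": 0,"tz": 0,"rx": 0,"ry": 0,"rz": -0.113,"grip": 0},
    {"tx": 0,"ty": 0,"tz": 0,"rx": 0,"ry": 0,"rz": -0.113,"grip": 0},
    {"tx": 0,"ty": 0,"tz": 0,"rx": 0,"ry": 0,"rz": -0.113,"grip": 0},
    {"tx": 0,"ty": 0,"tz": 0,"rx": 0,"ry": 0,"rz": -0.113,"grip": 0},
    {"tx": 0,"ty": 0,"tz": 0,"rx": 0,"ry": 0,"rz": -0.113,"grip": 0},
    {"tx": 0,"ty": 0,"tz": 0,"rx": 0,"ry": 0,"rz": -0.113,"grip": 0},
    {"tx": 0,"ty": 0,"tz": 0,"rx": 0,"ry": 0,"rz": 0,"grip": 0},
    {"tx": 0,"ty": 0,"tz": 0,"rx": 0,"ry": 0,"rz": 0,"grip": 0}
  ]
}}

```text
t: 5.63
position: [0.3012, 0.3182, 0.4002]
tcp_rot: [-180.0, 0.0, 94.7]
wrist_force: [0.4, -0.0, 0.1]
opening: 0.998
grip_force: 0.0
```

Run:
```python
from h import *
print(st()); go([.3584,.3227,.26],95.3); go([.3584,.3227,.183],95.3)
```

```text
(5.6333, array([0.3012, 0.3182, 0.4002]), array([-1.7999e+02,  1.0000e-02,  9.4720e+01]), 0.9980182390175041, 0.0, array([ 0.4, -0. ,  0.1]))
shift [-0.    1.43  3.5 ] turn [-0.    0.   -0.01] j6 27.2
shift [-0.    1.43  5.43] turn [-0.    0.   -0.01] j6 27.2
```

Emit:
{"api": "send_rows", "payload": {
  "motion": [
    {"tx": 0,"ty": 0.36,"tz": 0,"rx": 0,"ry": 0,"rz": -0.01,"grip": 0},
    {"tx": 0,"ty": 0.36,"tz": 0,"rx": 0,"ry": 0,"rz": 0,"grip": 0},
    {"tx": 0,"ty": 0.36,"tz": 0.3,"rx": 0,"ry": 0,"rz": 0,"grip": 0},
    {"tx": 0,"ty": 0.35,"tz": 0.6,"rx": 0,"ry": 0,"rz": 0,"grip": 0},
    {"tx": 0,"ty": 0,"tz": 0.9,"rx": 0,"ry": 0,"rz": 0,"grip": 0},
    {"tx": 0,"ty": 0,"tz": 0.9,"rx": 0,"ry": 0,"rz": 0,"grip": 0},
    {"tx": 0,"ty": 0,"tz": 0.8,"rx": 0,"ry": 0,"rz": 0,"grip": 0},
    {"tx": 0,"ty": 0,"tz": 0,"rx": 0,"ry": 0,"rz": 0,"grip": 0}
  ]
}}

```text
t: 6.3
position: [0.3552, 0.3215, 0.2535]
tcp_rot: [-179.3, 0.3, 95.3]
wrist_force: [-1.2, -1.4, -0.3]
opening: 1.001
grip_force: 0.0
```

Run:
```python
from snap import *
print(st()); c,im=snap("w4",160,100,560,400,1.8); print((w2p(c,[[.3584,.3227,.225]])-[160,100])*1.8)
go([.3584,.3227,.183],95.3)
```

```text
(6.3, array([0.3552, 0.3215, 0.2535]), array([-179.32,    0.3 ,   95.3 ]), 1.0012180056547257, 0.0, array([-1.2, -1.4, -0.3]))
[[291.74837318 239.64602973]]
shift [0.01 0.06 1.86] turn [-0.007  0.003  0.   ] j6 23.5
```

View pics/w4.png

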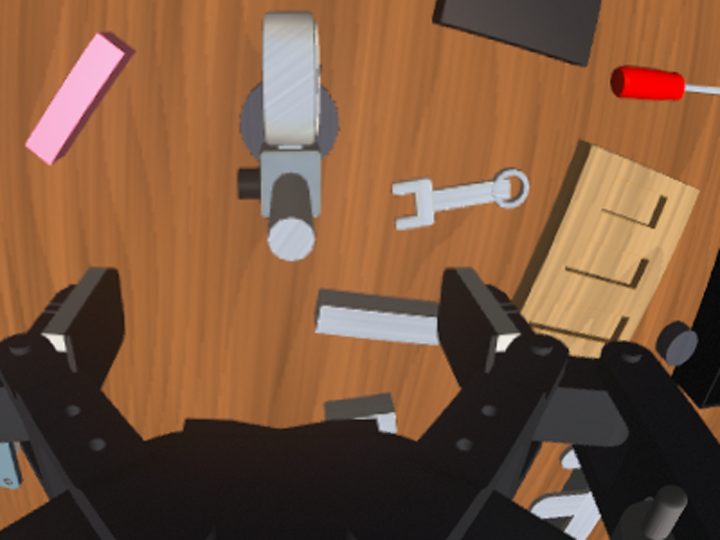

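The column top is at (292,240), exactly where predicted and centred between the fingers. I'll descend and close.

Emit:
{"api": "send_rows", "payload": {
  "motion": [
    {"tx": 0,"ty": 0,"tz": 0.4,"rx": 0,"ry": 0,"rz": 0,"grip": 0},
    {"tx": 0,"ty": 0,"tz": 0.5,"rx": 0,"ry": 0,"rz": 0,"grip": 0},
    {"tx": 0,"ty": 0,"tz": 0.5,"rx": 0,"ry": 0,"rz": 0,"grip": 0},
    {"tx": 0,"ty": 0,"tz": 0.4,"rx": 0,"ry": 0,"rz": 0,"grip": 0},
    {"tx": 0,"ty": 0,"tz": 0.12,"rx": 0,"ry": 0,"rz": 0,"grip": 0},
    {"tx": 0,"ty": 0,"tz": 0,"rx": 0,"ry": 0,"rz": 0,"grip": 0},
    {"tx": 0,"ty": 0,"tz": 0,"rx": 0,"ry": 0,"rz": 0,"grip": 0.4},
    {"tx": 0,"ty": 0,"tz": 0,"rx": 0,"ry": 0,"rz": 0,"grip": 0.6}
  ],
  "grip_force": 50
}}

```text
t: 7.02
position: [0.3595, 0.3243, 0.1855]
tcp_rot: [179.8, -0.1, 95.4]
wrist_force: [0.0, -0.1, -0.7]
opening: 0.745
grip_force: 0.0
```

Emit:
{"api": "send_rows", "payload": {
  "motion": [
    {"tx": 0,"ty": 0,"tz": 0,"rx": 0,"ry": 0,"rz": 0,"grip": 0.7},
    {"tx": 0,"ty": 0,"tz": 0,"rx": 0,"ry": 0,"rz": 0,"grip": 0.73},
    {"tx": 0,"ty": 0,"tz": 0,"rx": 0,"ry": 0,"rz": 0,"grip": 0.76},
    {"tx": 0,"ty": 0,"tz": 0,"rx": 0,"ry": 0,"rz": 0,"grip": 0.79},
    {"tx": 0,"ty": 0,"tz": 0,"rx": 0,"ry": 0,"rz": 0,"grip": 0.82},
    {"tx": 0,"ty": 0,"tz": 0,"rx": 0,"ry": 0,"rz": 0,"grip": 0.9},
    {"tx": 0,"ty": 0,"tz": 0,"rx": 0,"ry": 0,"rz": 0,"grip": 1},
    {"tx": 0,"ty": 0,"tz": 0,"rx": 0,"ry": 0,"rz": 0,"grip": 1}
  ]
}}

```text
t: 7.68
position: [0.3582, 0.3238, 0.1839]
tcp_rot: [180.0, -0.0, 95.4]
wrist_force: [-1.3, -0.2, 6.1]
opening: 0.171
grip_force: 48.6
```

Emit:
{"api": "send_rows", "payload": {
  "motion": [
    {"tx": 0,"ty": 0,"tz": 0,"rx": 0,"ry": 0,"rz": 0,"grip": 1},
    {"tx": 0,"ty": 0,"tz": 0,"rx": 0,"ry": 0,"rz": 0,"grip": 1},
    {"tx": 0,"ty": 0,"tz": 0,"rx": 0,"ry": 0,"rz": 0,"grip": 1},
    {"tx": 0,"ty": 0,"tz": 0,"rx": 0,"ry": 0,"rz": 0,"grip": 1},
    {"tx": 0,"ty": 0,"tz": -0.05,"rx": 0,"ry": 0,"rz": 0,"grip": 1},
    {"tx": 0,"ty": 0,"tz": -0.1,"rx": 0,"ry": 0,"rz": 0,"grip": 1},
    {"tx": 0,"ty": 0,"tz": -0.1,"rx": 0,"ry": 0,"rz": 0,"grip": 1},
    {"tx": 0,"ty": 0,"tz": -0.1,"rx": 0,"ry": 0,"rz": 0,"grip": 1}
  ]
}}

```text
t: 8.35
position: [0.3577, 0.3234, 0.1972]
tcp_rot: [-179.9, 0.0, 95.4]
wrist_force: [0.6, -0.1, -4.9]
opening: 0.172
grip_force: 48.7
```

Run:
```python
from h import *
print(st()); go([.516,.4545,.26],95.3)
```

```text
(8.35, array([0.3577, 0.3234, 0.1972]), array([-1.7992e+02,  4.0000e-02,  9.5440e+01]), 0.17168865271270403, 48.74650239944458, array([ 0.6, -0.1, -4.9]))
shift [ 2.89  4.25 -1.58] turn [-0.001  0.001  0.002] j6 23.4
```

Emit:
{"api": "send_rows", "payload": {
  "motion": [
    {"tx": 0,"ty": 0,"tz": -0.2,"rx": 0,"ry": 0,"rz": 0,"grip": 1},
    {"tx": 0,"ty": 0,"tz": -0.25,"rx": 0,"ry": 0,"rz": 0,"grip": 1},
    {"tx": 0,"ty": 0,"tz": -0.25,"rx": 0,"ry": 0,"rz": 0,"grip": 1},
    {"tx": 0.04,"ty": 0.06,"tz": -0.2,"rx": 0,"ry": 0,"rz": 0,"grip": 1},
    {"tx": 0.08,"ty": 0.12,"tz": -0.1,"rx": 0,"ry": 0,"rz": 0,"grip": 1},
    {"tx": 0.13,"ty": 0.19,"tz": 0,"rx": 0,"ry": 0,"rz": 0,"grip": 1},
    {"tx": 0.17,"ty": 0.25,"tz": 0,"rx": 0,"ry": 0,"rz": 0,"grip": 1},
    {"tx": 0.2,"ty": 0.3,"tz": 0,"rx": 0,"ry": 0,"rz": 0,"grip": 1}
  ]
}}

```text
t: 9.02
position: [0.393, 0.3524, 0.2374]
tcp_rot: [-180.0, 0.0, 95.4]
wrist_force: [-0.8, -0.6, -4.9]
opening: 0.175
grip_force: 48.9
```

Emit:
{"api": "send_rows", "payload": {
  "motion": [
    {"tx": 0.22,"ty": 0.32,"tz": 0,"rx": 0,"ry": 0,"rz": 0,"grip": 1},
    {"tx": 0.22,"ty": 0.32,"tz": 0,"rx": 0,"ry": 0,"rz": 0,"grip": 1},
    {"tx": 0.22,"ty": 0.32,"tz": 0,"rx": 0,"ry": 0,"rz": 0,"grip": 1},
    {"tx": 0.22,"ty": 0.32,"tz": 0,"rx": 0,"ry": 0,"rz": 0,"grip": 1},
    {"tx": 0.22,"ty": 0.32,"tz": 0,"rx": 0,"ry": 0,"rz": 0,"grip": 1},
    {"tx": 0.22,"ty": 0.32,"tz": 0,"rx": 0,"ry": 0,"rz": 0,"grip": 1},
    {"tx": 0.22,"ty": 0.32,"tz": 0,"rx": 0,"ry": 0,"rz": 0,"grip": 1},
    {"tx": 0.22,"ty": 0.32,"tz": 0,"rx": 0,"ry": 0,"rz": 0,"grip": 1}
  ]
}}

```text
t: 9.68
position: [0.4886, 0.4326, 0.2362]
tcp_rot: [-179.9, 0.0, 95.4]
wrist_force: [0.6, 1.0, -4.3]
opening: 0.167
grip_force: 48.9
```

Emit:
{"api": "send_rows", "payload": {
  "motion": [
    {"tx": 0.18,"ty": 0.27,"tz": 0,"rx": 0,"ry": 0,"rz": 0,"grip": 1},
    {"tx": 0.14,"ty": 0.22,"tz": 0,"rx": 0,"ry": 0,"rz": 0,"grip": 1},
    {"tx": 0.1,"ty": 0.15,"tz": 0,"rx": 0,"ry": 0,"rz": 0,"grip": 1},
    {"tx": 0.06,"ty": 0.08,"tz": 0,"rx": 0,"ry": 0,"rz": 0,"grip": 1},
    {"tx": 0.03,"ty": 0.05,"tz": 0,"rx": 0,"ry": 0,"rz": 0,"grip": 1},
    {"tx": 0,"ty": 0,"tz": 0,"rx": 0,"ry": 0,"rz": 0,"grip": 1},
    {"tx": 0,"ty": 0,"tz": 0,"rx": 0,"ry": 0,"rz": 0,"grip": 1},
    {"tx": 0,"ty": 0,"tz": 0,"rx": 0,"ry": 0,"rz": 0,"grip": 1}
  ]
}}

```text
t: 10.35
position: [0.516, 0.4546, 0.2376]
tcp_rot: [-180.0, 0.0, 95.4]
wrist_force: [-0.8, -0.3, -4.7]
opening: 0.171
grip_force: 48.9
```

Run:
```python
from snap import *
print(st()); go([.516,.4545,.2095],95.3)
im=optics.grab_frame("scene"); cv2.imwrite("pics/s1.png",cv2.resize(im[130:400,300:560],None,fx=2,fy=2,interpolation=cv2.INTER_CUBIC))
```

```text
(10.35, array([0.516 , 0.4546, 0.2376]), array([-1.7999e+02,  1.0000e-02,  9.5450e+01]), 0.1710255156280202, 48.929988741874695, array([-0.8, -0.3, -4.7]))
shift [-0.  -0.   0.7] turn [-0.     0.     0.002] j6 26.7
```

View pics/s1.png

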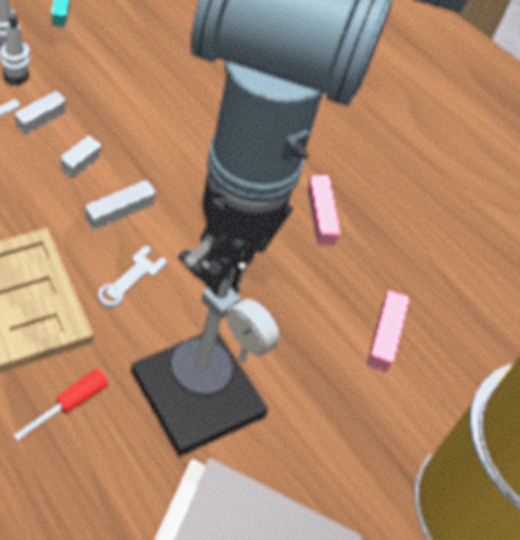

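The gauge hangs upright over the granite. I'll lower it softly.

Emit:
{"api": "send_rows", "payload": {
  "motion": [
    {"tx": 0,"ty": 0,"tz": 0.1,"rx": 0,"ry": 0,"rz": 0,"grip": 1},
    {"tx": 0,"ty": 0,"tz": 0.15,"rx": 0,"ry": 0,"rz": 0,"grip": 1},
    {"tx": 0,"ty": 0,"tz": 0.15,"rx": 0,"ry": 0,"rz": 0,"grip": 1},
    {"tx": 0,"ty": 0,"tz": 0.12,"rx": 0,"ry": 0,"rz": 0,"grip": 1},
    {"tx": 0,"ty": 0,"tz": 0.08,"rx": 0,"ry": 0,"rz": 0,"grip": 1},
    {"tx": 0,"ty": 0,"tz": 0.04,"rx": 0,"ry": 0,"rz": 0,"grip": 1},
    {"tx": 0,"ty": 0,"tz": 0.02,"rx": 0,"ry": 0,"rz": 0,"grip": 1},
    {"tx": 0,"ty": 0,"tz": 0,"rx": 0,"ry": 0,"rz": 0,"grip": 1}
  ]
}}

```text
t: 11.07
position: [0.5164, 0.4549, 0.2109]
tcp_rot: [-180.0, 0.0, 95.4]
wrist_force: [0.1, -0.6, -4.0]
opening: 0.178
grip_force: 49.0
```

Emit:
{"api": "send_rows", "payload": {
  "motion": [
    {"tx": 0,"ty": 0,"tz": 0.01,"rx": 0,"ry": 0,"rz": 0,"grip": 1},
    {"tx": 0,"ty": 0,"tz": 0.01,"rx": 0,"ry": 0,"rz": 0,"grip": 1},
    {"tx": 0,"ty": 0,"tz": 0.01,"rx": 0,"ry": 0,"rz": 0,"grip": 1},
    {"tx": 0,"ty": 0,"tz": 0.01,"rx": 0,"ry": 0,"rz": 0,"grip": 1},
    {"tx": 0,"ty": 0,"tz": 0,"rx": 0,"ry": 0,"rz": 0,"grip": 1},
    {"tx": 0,"ty": 0,"tz": 0,"rx": 0,"ry": 0,"rz": 0,"grip": 1},
    {"tx": 0,"ty": 0,"tz": 0,"rx": 0,"ry": 0,"rz": 0,"grip": 1},
    {"tx": 0,"ty": 0,"tz": 0,"rx": 0,"ry": 0,"rz": 0,"grip": 1}
  ]
}}

```text
t: 11.73
position: [0.5164, 0.4549, 0.2095]
tcp_rot: [180.0, -0.0, 95.4]
wrist_force: [-0.2, 0.3, -5.1]
opening: 0.173
grip_force: 49.0
```

Emit:
{"api": "send_rows", "payload": {
  "motion": [
    {"tx": 0,"ty": 0,"tz": 0.01,"rx": 0,"ry": 0,"rz": 0,"grip": 1},
    {"tx": 0,"ty": 0,"tz": 0.01,"rx": 0,"ry": 0,"rz": 0,"grip": 1},
    {"tx": 0,"ty": 0,"tz": 0.01,"rx": 0,"ry": 0,"rz": 0,"grip": 1},
    {"tx": 0,"ty": 0,"tz": 0,"rx": 0,"ry": 0,"rz": 0,"grip": 1},
    {"tx": 0,"ty": 0,"tz": 0,"rx": 0,"ry": 0,"rz": 0,"grip": 1},
    {"tx": 0,"ty": 0,"tz": 0,"rx": 0,"ry": 0,"rz": 0,"grip": 1},
    {"tx": 0,"ty": 0,"tz": 0,"rx": 0,"ry": 0,"rz": 0,"grip": 1},
    {"tx": 0,"ty": 0,"tz": 0,"rx": 0,"ry": 0,"rz": 0,"grip": 1}
  ]
}}

```text
t: 12.4
position: [0.5166, 0.4549, 0.209]
tcp_rot: [179.9, -0.0, 95.4]
wrist_force: [-1.6, -1.1, 3.2]
opening: 0.173
grip_force: 49.7
```

Contact made. I'll release gradually and rise.

Emit:
{"api": "send_rows", "payload": {
  "motion": [
    {"tx": 0,"ty": 0,"tz": 0,"rx": 0,"ry": 0,"rz": 0,"grip": 0.82},
    {"tx": 0,"ty": 0,"tz": 0,"rx": 0,"ry": 0,"rz": 0,"grip": 0.8},
    {"tx": 0,"ty": 0,"tz": 0,"rx": 0,"ry": 0,"rz": 0,"grip": 0.77},
    {"tx": 0,"ty": 0,"tz": 0,"rx": 0,"ry": 0,"rz": 0,"grip": 0.7},
    {"tx": 0,"ty": 0,"tz": 0,"rx": 0,"ry": 0,"rz": 0,"grip": 0.5},
    {"tx": 0,"ty": 0,"tz": 0,"rx": 0,"ry": 0,"rz": 0,"grip": 0.3},
    {"tx": 0,"ty": 0,"tz": 0,"rx": 0,"ry": 0,"rz": 0,"grip": 0.2},
    {"tx": 0,"ty": 0,"tz": 0,"rx": 0,"ry": 0,"rz": 0,"grip": 0.1}
  ]
}}

```text
t: 13.07
position: [0.5164, 0.4549, 0.2082]
tcp_rot: [-180.0, 0.0, 95.4]
wrist_force: [-0.4, -0.2, 0.2]
opening: 0.851
grip_force: 0.0
```

Emit:
{"api": "send_rows", "payload": {
  "motion": [
    {"tx": 0,"ty": 0,"tz": -0.2,"rx": 0,"ry": 0,"rz": 0,"grip": 0.1},
    {"tx": 0,"ty": 0,"tz": -0.4,"rx": 0,"ry": 0,"rz": 0,"grip": 0},
    {"tx": 0,"ty": 0,"tz": -0.6,"rx": 0,"ry": 0,"rz": 0,"grip": 0},
    {"tx": 0,"ty": 0,"tz": -0.8,"rx": 0,"ry": 0,"rz": 0,"grip": 0},
    {"tx": 0,"ty": 0,"tz": -0.8,"rx": 0,"ry": 0,"rz": 0,"grip": 0},
    {"tx": 0,"ty": 0,"tz": -0.4,"rx": 0,"ry": 0,"rz": 0,"grip": 0},
    {"tx": 0,"ty": 0,"tz": 0,"rx": 0,"ry": 0,"rz": 0,"grip": 0},
    {"tx": 0,"ty": 0,"tz": 0,"rx": 0,"ry": 0,"rz": 0,"grip": 0}
  ]
}}

```text
t: 13.73
position: [0.5167, 0.4551, 0.3382]
tcp_rot: [179.8, -0.1, 95.4]
wrist_force: [0.5, 0.1, -0.6]
opening: 1.003
grip_force: 0.0
```

Run:
```python
from snap import *
print(st()); c,im=snap("w5",160,100,560,400,1.5); print((w2p(c,[[.516,.4545,.25]])-[160,100])*1.5)
go([.4449,.1774,.34],87)
```

```text
(13.7333, array([0.5167, 0.4551, 0.3382]), array([ 1.7982e+02, -9.0000e-02,  9.5440e+01]), 1.0026093179634326, 0.0, array([ 0.5,  0.1, -0.6]))
[[231.72057804 159.76763115]]
shift [-6.73 -2.43 -0.09] turn [ 0.    -0.     0.141] j6 26.7
```

View pics/w5.png

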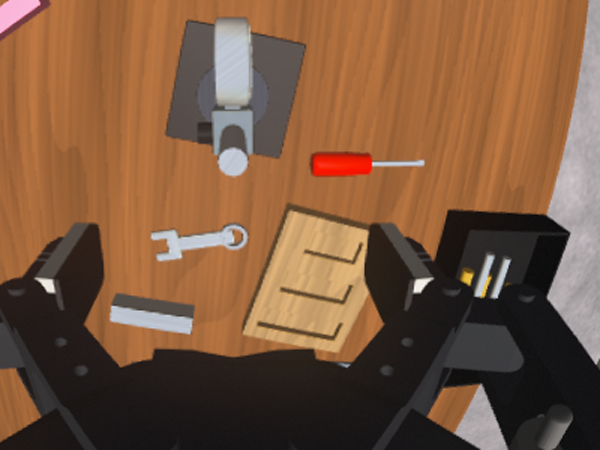

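The gauge stands upright near the middle of the granite, column top at (233,161). Next is block100.

Emit:
{"api": "send_rows", "payload": {
  "motion": [
    {"tx": -0.84,"ty": -0.3,"tz": 0,"rx": 0,"ry": 0,"rz": 0,"grip": 0},
    {"tx": -0.84,"ty": -0.3,"tz": 0,"rx": 0,"ry": 0,"rz": 0,"grip": 0},
    {"tx": -0.84,"ty": -0.3,"tz": 0,"rx": 0,"ry": 0,"rz": 0,"grip": 0},
    {"tx": -0.84,"ty": -0.3,"tz": 0,"rx": 0,"ry": 0,"rz": 0,"grip": 0},
    {"tx": -0.84,"ty": -0.3,"tz": 0,"rx": 0,"ry": 0,"rz": 0,"grip": 0},
    {"tx": -0.84,"ty": -0.3,"tz": 0,"rx": 0,"ry": 0,"rz": 0,"grip": 0},
    {"tx": -0.84,"ty": -0.3,"tz": 0,"rx": 0,"ry": 0,"rz": 0,"grip": 0},
    {"tx": -0.84,"ty": -0.3,"tz": 0,"rx": 0,"ry": 0,"rz": 0,"grip": 0}
  ]
}}

```text
t: 14.45
position: [0.4446, 0.1766, 0.3344]
tcp_rot: [-179.8, 0.0, 95.5]
wrist_force: [0.6, 0.1, 0.6]
opening: 1.0
grip_force: 0.0
```

Emit:
{"api": "send_rows", "payload": {
  "motion": [
    {"tx": 0,"ty": 0,"tz": 0,"rx": 0,"ry": 0,"rz": 0.1173,"grip": 0},
    {"tx": 0,"ty": 0,"tz": 0,"rx": 0,"ry": 0,"rz": 0.1173,"grip": 0},
    {"tx": 0,"ty": 0,"tz": 0,"rx": 0,"ry": 0,"rz": 0.1173,"grip": 0},
    {"tx": 0,"ty": 0,"tz": 0,"rx": 0,"ry": 0,"rz": 0.1173,"grip": 0},
    {"tx": 0,"ty": 0,"tz": 0,"rx": 0,"ry": 0,"rz": 0.1173,"grip": 0},
    {"tx": 0,"ty": 0,"tz": 0,"rx": 0,"ry": 0,"rz": 0.1173,"grip": 0},
    {"tx": 0,"ty": 0,"tz": 0,"rx": 0,"ry": 0,"rz": 0.1173,"grip": 0},
    {"tx": 0,"ty": 0,"tz": 0,"rx": 0,"ry": 0,"rz": 0.1173,"grip": 0}
  ]
}}

```text
t: 15.12
position: [0.4454, 0.178, 0.3344]
tcp_rot: [-179.9, 0.2, 38.8]
wrist_force: [0.2, 0.3, -0.5]
opening: 1.003
grip_force: 0.0
```

Emit:
{"api": "send_rows", "payload": {
  "motion": [
    {"tx": 0,"ty": 0,"tz": 0,"rx": 0,"ry": 0,"rz": 0.1173,"grip": 0},
    {"tx": 0,"ty": 0,"tz": 0,"rx": 0,"ry": 0,"rz": 0.1173,"grip": 0},
    {"tx": 0,"ty": 0,"tz": 0,"rx": 0,"ry": 0,"rz": 0.1173,"grip": 0},
    {"tx": 0,"ty": 0,"tz": 0,"rx": 0,"ry": 0,"rz": 0.1173,"grip": 0},
    {"tx": 0,"ty": 0,"tz": 0,"rx": 0,"ry": 0,"rz": 0.1173,"grip": 0},
    {"tx": 0,"ty": 0,"tz": 0,"rx": 0,"ry": 0,"rz": 0.1173,"grip": 0},
    {"tx": 0,"ty": 0,"tz": 0,"rx": 0,"ry": 0,"rz": 0,"grip": 0},
    {"tx": 0,"ty": 0,"tz": 0,"rx": 0,"ry": 0,"rz": 0,"grip": 0}
  ]
}}

```text
t: 15.78
position: [0.4457, 0.1781, 0.335]
tcp_rot: [180.0, 0.1, -2.9]
wrist_force: [-0.4, 0.7, -0.4]
opening: 1.001
grip_force: 0.0
```

```bash
cat > blk.py <<'E'
from fit import *
from snap import snap
import sys
def blocks(n,init):
    c,im=snap(n); G=sat(im); out={}
    for L,p in init.items(): out[L]=fit(c,G,boxT(L/1000,.025),.03,p); print(L,np.round(out[L][0],1),round(out[L][1],1))
    return c,im
E
python3 - <<'E'
from blk import *
print(st())
c,im=blocks("w6",{100:[.4449,.1774,-3],60:[.4462,.0733,14],80:[.4515,-.0336,6.5]})
print("stand",fit(c,im.astype(float)[:,:,0],boxT(.13,.175,.008),.022,[.636,.2368,-11]))
E
```

```text
(15.7833, array([0.4457, 0.1781, 0.335 ]), array([ 1.7997e+02,  1.5000e-01, -2.8800e+00]), 1.0011073764035854, 0.0, array([-0.4,  0.7, -0.4]))
100 [445.  178.2  -3. ] -79.3
60 [446.2  75.7  14.5] -65.2
80 [451.8 -22.4   5.8] -53.0
stand (array([634.68687748, 237.0254368 ,  -9.73729702]), np.float64(-61.11254215596603))
```

Emit:
{"api": "send_rows", "payload": {
  "motion": [
    {"tx": 0,"ty": 0,"tz": 0.6,"rx": 0,"ry": 0,"rz": 0,"grip": 0},
    {"tx": 0,"ty": 0,"tz": 1,"rx": 0,"ry": 0,"rz": 0,"grip": 0},
    {"tx": 0,"ty": 0,"tz": 1,"rx": 0,"ry": 0,"rz": 0,"grip": 0},
    {"tx": 0,"ty": 0,"tz": 1,"rx": 0,"ry": 0,"rz": 0,"grip": 0},
    {"tx": 0,"ty": 0,"tz": 1,"rx": 0,"ry": 0,"rz": 0,"grip": 0},
    {"tx": 0,"ty": 0,"tz": 1,"rx": 0,"ry": 0,"rz": 0,"grip": 0},
    {"tx": 0,"ty": 0,"tz": 0.8,"rx": 0,"ry": 0,"rz": 0,"grip": 0},
    {"tx": 0,"ty": 0,"tz": 0.5,"rx": 0,"ry": 0,"rz": 0,"grip": 0.2}
  ]
}}

```text
t: 16.5
position: [0.4436, 0.1777, 0.0566]
tcp_rot: [179.9, 0.3, -2.9]
wrist_force: [-0.6, 0.2, 0.3]
opening: 0.886
grip_force: 0.0
```

Emit:
{"api": "send_rows", "payload": {
  "motion": [
    {"tx": 0,"ty": 0,"tz": 0.5,"rx": 0,"ry": 0,"rz": 0,"grip": 0.3},
    {"tx": 0,"ty": 0,"tz": 0.3,"rx": 0,"ry": 0,"rz": 0,"grip": 0.4},
    {"tx": 0,"ty": 0,"tz": 0.2,"rx": 0,"ry": 0,"rz": 0,"grip": 0.5},
    {"tx": 0,"ty": 0,"tz": 0.07,"rx": 0,"ry": 0,"rz": 0,"grip": 0.6},
    {"tx": 0,"ty": 0,"tz": 0,"rx": 0,"ry": 0,"rz": 0,"grip": 0.8},
    {"tx": 0,"ty": 0,"tz": 0,"rx": 0,"ry": 0,"rz": 0,"grip": 1},
    {"tx": 0,"ty": 0,"tz": 0,"rx": 0,"ry": 0,"rz": 0,"grip": 1},
    {"tx": 0,"ty": 0,"tz": 0,"rx": 0,"ry": 0,"rz": 0,"grip": 1}
  ],
  "grip_force": 60
}}

```text
t: 17.17
position: [0.4463, 0.1782, 0.0178]
tcp_rot: [-180.0, -0.0, -3.1]
wrist_force: [-0.2, 0.8, -4.3]
opening: 0.273
grip_force: 61.2
```

Emit:
{"api": "send_rows", "payload": {
  "motion": [
    {"tx": 0,"ty": 0,"tz": 0,"rx": 0,"ry": 0,"rz": 0,"grip": 1},
    {"tx": 0,"ty": 0,"tz": 0,"rx": 0,"ry": 0,"rz": 0,"grip": 1},
    {"tx": 0,"ty": 0,"tz": -0.2,"rx": 0,"ry": 0,"rz": 0,"grip": 1},
    {"tx": 0,"ty": 0,"tz": -0.4,"rx": 0,"ry": 0,"rz": 0,"grip": 1},
    {"tx": 0,"ty": 0,"tz": -0.7,"rx": 0,"ry": 0,"rz": 0,"grip": 1},
    {"tx": 0,"ty": 0,"tz": -0.7,"rx": 0,"ry": 0,"rz": 0,"grip": 1},
    {"tx": 0,"ty": 0,"tz": -0.5,"rx": 0,"ry": 0,"rz": 0,"grip": 1},
    {"tx": 0,"ty": 0,"tz": -0.2,"rx": 0,"ry": 0,"rz": 0,"grip": 1}
  ]
}}

```text
t: 17.83
position: [0.4481, 0.1785, 0.1291]
tcp_rot: [-179.9, -0.3, -3.1]
wrist_force: [0.7, 0.6, -5.4]
opening: 0.272
grip_force: 61.3
```

Run:
```python
from h import *
print(st()); go([.6252,.182,.12],-11.1)
```

```text
(17.8333, array([0.4481, 0.1785, 0.1291]), array([-179.93,   -0.34,   -3.08]), 0.27239580160992044, 61.25807762145996, array([ 0.7,  0.6, -5.4]))
shift [ 4.41 -0.32  0.25] turn [-0.002 -0.005  0.134] j6 101.5
```

Emit:
{"api": "send_rows", "payload": {
  "motion": [
    {"tx": 0,"ty": 0,"tz": 0,"rx": 0,"ry": 0,"rz": 0.067,"grip": 1},
    {"tx": 0,"ty": 0,"tz": 0,"rx": 0,"ry": 0,"rz": 0.067,"grip": 1},
    {"tx": 0.7,"ty": -0.15,"tz": 0,"rx": 0,"ry": 0,"rz": 0,"grip": 1},
    {"tx": 0.9,"ty": -0.2,"tz": 0,"rx": 0,"ry": 0,"rz": 0,"grip": 1},
    {"tx": 0.9,"ty": -0.2,"tz": 0,"rx": 0,"ry": 0,"rz": 0,"grip": 1},
    {"tx": 0.9,"ty": -0.2,"tz": 0,"rx": 0,"ry": 0,"rz": 0,"grip": 1},
    {"tx": 0.6,"ty": -0.13,"tz": 0,"rx": 0,"ry": 0,"rz": 0,"grip": 1},
    {"tx": 0.33,"ty": -0.06,"tz": 0,"rx": 0,"ry": 0,"rz": 0,"grip": 1}
  ]
}}

```text
t: 18.5
position: [0.6264, 0.1812, 0.1243]
tcp_rot: [-180.0, -0.0, -11.2]
wrist_force: [0.3, -0.5, -5.0]
opening: 0.274
grip_force: 61.1
```

Emit:
{"api": "send_rows", "payload": {
  "motion": [
    {"tx": 0,"ty": 0,"tz": 0,"rx": 0,"ry": 0,"rz": 0,"grip": 1},
    {"tx": 0,"ty": 0,"tz": 0,"rx": 0,"ry": 0,"rz": 0,"grip": 1},
    {"tx": 0,"ty": 0,"tz": 0,"rx": 0,"ry": 0,"rz": 0,"grip": 1},
    {"tx": 0,"ty": 0,"tz": 0,"rx": 0,"ry": 0,"rz": 0,"grip": 1},
    {"tx": 0,"ty": 0,"tz": 0,"rx": 0,"ry": 0,"rz": 0,"grip": 1},
    {"tx": 0,"ty": 0,"tz": 0,"rx": 0,"ry": 0,"rz": 0,"grip": 1},
    {"tx": 0,"ty": 0,"tz": 0,"rx": 0,"ry": 0,"rz": 0,"grip": 1},
    {"tx": 0,"ty": 0,"tz": 0,"rx": 0,"ry": 0,"rz": 0,"grip": 1}
  ]
}}

```text
t: 19.17
position: [0.6233, 0.1817, 0.1258]
tcp_rot: [-180.0, -0.0, -11.1]
wrist_force: [-0.5, -0.7, -5.7]
opening: 0.269
grip_force: 61.1
```

Run:
```python
from fit import *
from snap import snap
print(st()); c,im=snap("w7")
a=np.radians(-11.1);M=np.array([[np.cos(a),np.sin(a)],[-np.sin(a),np.cos(a)]])
V=cv2.resize(im,None,fx=1.25,fy=1.25)
for L,y in ((64,.056),(84,0),(104,-.056)):
    E=np.array([[sx*L/2000,y+sy*.0145] for sx,sy in ((1,1),(1,-1),(-1,-1),(-1,1))])@M+[.636,.2368]
    cv2.polylines(V,[np.int32(w2p(c,np.c_[E,[.022]*4])*1.25)],True,(0,0,255),1)
E=np.array([[sx*.065,sy*.0875] for sx,sy in ((1,1),(1,-1),(-1,-1),(-1,1))])@M+[.636,.2368]
cv2.polylines(V,[np.int32(w2p(c,np.c_[E,[.022]*4])*1.25)],True,(0,255,0),1)
cv2.imwrite("pics/w7v.png",V)
```

```text
(19.1667, array([0.6233, 0.1817, 0.1258]), array([-1.7999e+02, -2.0000e-02, -1.1120e+01]), 0.2691871027548874, 61.13736391067505, array([-0.5, -0.7, -5.7]))
```

View pics/w7v.png

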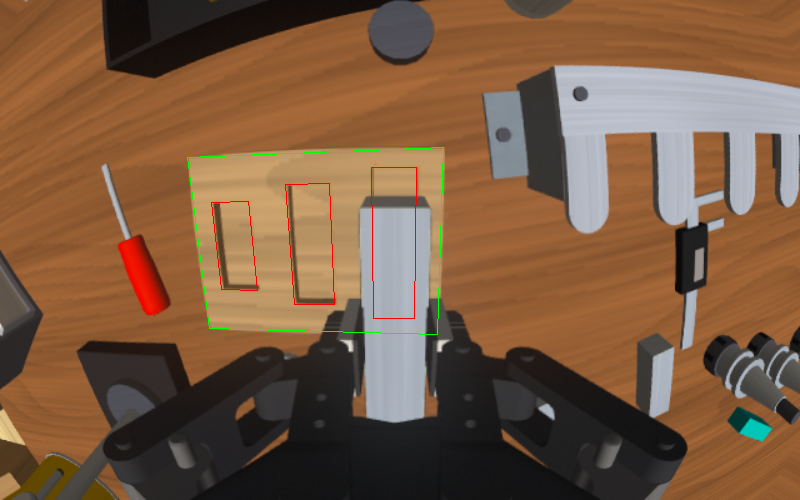

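The stand model (green) and recesses (red) sit on the image edges. The held block's front top edge is at (395,207).

Run:
```python
from h import *
c,im=load("w7")
s=readout.get_state(); Rt=R.from_euler('xyz',s['tcp_rot'],degrees=True)
for u,v in ((361,208),(395,208),(430,209)): print(np.round(Rt.inv().apply(p2w(c,u/1.25,v/1.25,.139)-s['position'])*1000,1))
go([.6252,.182,.10],-11.1); go([.6252,.182,.0275],-11.1)
```

```text
[ 47.6 -11.3 -13.3]
[ 47.6   0.1 -13.3]
[ 47.3  11.9 -13.3]
shift [ 0.04 -0.02  0.64] turn [-0. -0. -0.] j6 107.5
shift [ 0.04 -0.02  2.46] turn [-0. -0. -0.] j6 107.5
```

Emit:
{"api": "send_rows", "payload": {
  "motion": [
    {"tx": 0.08,"ty": -0.01,"tz": 0,"rx": 0,"ry": 0,"rz": 0,"grip": 1},
    {"tx": 0,"ty": 0,"tz": 0.3,"rx": 0,"ry": 0,"rz": 0,"grip": 1},
    {"tx": 0,"ty": 0,"tz": 0.4,"rx": 0,"ry": 0,"rz": 0,"grip": 1},
    {"tx": 0,"ty": 0,"tz": 0.4,"rx": 0,"ry": 0,"rz": 0,"grip": 1},
    {"tx": 0,"ty": 0,"tz": 0.4,"rx": 0,"ry": 0,"rz": 0,"grip": 1},
    {"tx": 0,"ty": 0,"tz": 0.3,"rx": 0,"ry": 0,"rz": 0,"grip": 1},
    {"tx": 0,"ty": 0,"tz": 0.1,"rx": 0,"ry": 0,"rz": 0,"grip": 1},
    {"tx": 0,"ty": 0,"tz": 0.1,"rx": 0,"ry": 0,"rz": 0,"grip": 1}
  ]
}}

```text
t: 19.88
position: [0.6263, 0.1813, 0.0442]
tcp_rot: [180.0, 0.1, -11.1]
wrist_force: [0.0, 0.6, -5.5]
opening: 0.276
grip_force: 61.1
```

Emit:
{"api": "send_rows", "payload": {
  "motion": [
    {"tx": 0,"ty": 0,"tz": 0.1,"rx": 0,"ry": 0,"rz": 0,"grip": 1},
    {"tx": 0,"ty": 0,"tz": 0.1,"rx": 0,"ry": 0,"rz": 0,"grip": 1},
    {"tx": 0,"ty": 0,"tz": 0.1,"rx": 0,"ry": 0,"rz": 0,"grip": 1},
    {"tx": 0,"ty": 0,"tz": 0.06,"rx": 0,"ry": 0,"rz": 0,"grip": 1},
    {"tx": 0,"ty": 0,"tz": 0.03,"rx": 0,"ry": 0,"rz": 0,"grip": 1},
    {"tx": 0,"ty": 0,"tz": 0.02,"rx": 0,"ry": 0,"rz": 0,"grip": 1},
    {"tx": 0,"ty": 0,"tz": 0,"rx": 0,"ry": 0,"rz": 0,"grip": 1},
    {"tx": 0,"ty": 0,"tz": 0,"rx": 0,"ry": 0,"rz": 0,"grip": 1}
  ]
}}

```text
t: 20.55
position: [0.6269, 0.1814, 0.0293]
tcp_rot: [-180.0, -0.0, -11.1]
wrist_force: [-0.3, 0.5, -5.4]
opening: 0.275
grip_force: 61.1
```

Emit:
{"api": "send_rows", "payload": {
  "motion": [
    {"tx": 0,"ty": 0,"tz": 0.03,"rx": 0,"ry": 0,"rz": 0,"grip": 1},
    {"tx": 0,"ty": 0,"tz": 0.02,"rx": 0,"ry": 0,"rz": 0,"grip": 1},
    {"tx": 0,"ty": 0,"tz": 0.01,"rx": 0,"ry": 0,"rz": 0,"grip": 1},
    {"tx": 0,"ty": 0,"tz": 0,"rx": 0,"ry": 0,"rz": 0,"grip": 1},
    {"tx": 0,"ty": 0,"tz": 0,"rx": 0,"ry": 0,"rz": 0,"grip": 0.7},
    {"tx": 0,"ty": 0,"tz": 0,"rx": 0,"ry": 0,"rz": 0,"grip": 0.62},
    {"tx": 0,"ty": 0,"tz": 0,"rx": 0,"ry": 0,"rz": 0,"grip": 0.55},
    {"tx": 0,"ty": 0,"tz": 0,"rx": 0,"ry": 0,"rz": 0,"grip": 0.5}
  ]
}}

```text
t: 21.22
position: [0.6273, 0.1815, 0.0273]
tcp_rot: [-180.0, -0.1, -11.1]
wrist_force: [-0.2, -0.1, -0.7]
opening: 0.501
grip_force: 0.0
```

Emit:
{"api": "send_rows", "payload": {
  "motion": [
    {"tx": 0,"ty": 0,"tz": -0.2,"rx": 0,"ry": 0,"rz": 0,"grip": 0.5},
    {"tx": 0,"ty": 0,"tz": -0.5,"rx": 0,"ry": 0,"rz": 0,"grip": 0.5},
    {"tx": 0,"ty": 0,"tz": -0.9,"rx": 0,"ry": 0,"rz": 0,"grip": 0.3},
    {"tx": 0,"ty": 0,"tz": -1,"rx": 0,"ry": 0,"rz": 0,"grip": 0},
    {"tx": 0,"ty": 0,"tz": -1,"rx": 0,"ry": 0,"rz": 0,"grip": 0},
    {"tx": 0,"ty": 0,"tz": -1,"rx": 0,"ry": 0,"rz": 0,"grip": 0},
    {"tx": 0,"ty": 0,"tz": -1,"rx": 0,"ry": 0,"rz": 0,"grip": 0},
    {"tx": 0,"ty": 0,"tz": -0.6,"rx": 0,"ry": 0,"rz": 0,"grip": 0}
  ]
}}

```text
t: 21.88
position: [0.6278, 0.1816, 0.2812]
tcp_rot: [-179.9, -0.4, -11.1]
wrist_force: [2.3, -0.1, 0.4]
opening: 1.003
grip_force: 0.0
```

Run:
```python
from snap import *
print(st()); go([.4462,.0733,.27],13.7)
```

```text
(21.8833, array([0.6278, 0.1816, 0.2812]), array([-179.87,   -0.41,  -11.12]), 1.0034157847728893, 0.0, array([ 2.3, -0.1,  0.4]))
shift [-3.93  3.53  0.24] turn [-0.001 -0.007 -0.414] j6 107.5
```

Emit:
{"api": "send_rows", "payload": {
  "motion": [
    {"tx": -0.4,"ty": 0.35,"tz": 0,"rx": 0,"ry": 0,"rz": 0,"grip": 0},
    {"tx": -0.6,"ty": 0.55,"tz": 0,"rx": 0,"ry": 0,"rz": 0,"grip": 0},
    {"tx": -0.6,"ty": 0.55,"tz": 0,"rx": 0,"ry": 0,"rz": 0,"grip": 0},
    {"tx": -0.6,"ty": 0.55,"tz": 0,"rx": 0,"ry": 0,"rz": 0,"grip": 0},
    {"tx": -0.6,"ty": 0.55,"tz": 0,"rx": 0,"ry": 0,"rz": 0,"grip": 0},
    {"tx": -0.6,"ty": 0.55,"tz": 0,"rx": 0,"ry": 0,"rz": 0,"grip": 0},
    {"tx": -0.4,"ty": 0.35,"tz": 0,"rx": 0,"ry": 0,"rz": 0,"grip": 0},
    {"tx": -0.13,"ty": 0.08,"tz": 0,"rx": 0,"ry": 0,"rz": 0,"grip": 0}
  ]
}}

```text
t: 22.55
position: [0.4426, 0.0721, 0.2757]
tcp_rot: [180.0, -0.0, -11.2]
wrist_force: [0.7, -0.2, -0.7]
opening: 1.0
grip_force: 0.0
```

Emit:
{"api": "send_rows", "payload": {
  "motion": [
    {"tx": 0,"ty": 0,"tz": 0,"rx": 0,"ry": 0,"rz": -0.1035,"grip": 0},
    {"tx": 0,"ty": 0,"tz": 0,"rx": 0,"ry": 0,"rz": -0.1035,"grip": 0},
    {"tx": 0,"ty": 0,"tz": 0,"rx": 0,"ry": 0,"rz": -0.1035,"grip": 0},
    {"tx": 0,"ty": 0,"tz": 0,"rx": 0,"ry": 0,"rz": -0.1035,"grip": 0},
    {"tx": 0,"ty": 0,"tz": 0,"rx": 0,"ry": 0,"rz": 0,"grip": 0},
    {"tx": 0,"ty": 0,"tz": 0,"rx": 0,"ry": 0,"rz": 0,"grip": 0},
    {"tx": 0,"ty": 0,"tz": 0,"rx": 0,"ry": 0,"rz": 0,"grip": 0},
    {"tx": 0,"ty": 0,"tz": 0,"rx": 0,"ry": 0,"rz": 0,"grip": 0}
  ]
}}

```text
t: 23.22
position: [0.4454, 0.0733, 0.2748]
tcp_rot: [-180.0, -0.0, 13.6]
wrist_force: [-0.8, 0.5, -0.6]
opening: 1.001
grip_force: 0.0
```

Run:
```python
from blk import *
print(st())
c,im=blocks("w8",{60:[.4462,.0733,14],80:[.4515,-.0336,6.5]})
print("b100 in recess",fit(c,sat(im),boxT(.1,.025),.04,[.625,.182,-11]),"want 625.2 181.9 -11.1")
go([.4462,.0735,.016],13.7)
```

```text
(23.2167, array([0.4454, 0.0733, 0.2748]), array([-1.800e+02, -1.000e-02,  1.359e+01]), 1.000763700453516, 0.0, array([-0.8,  0.5, -0.6]))
60 [446.2  74.1  14.3] -80.4
80 [451.3 -29.4  12.4] -51.6
b100 in recess (array([619.96869202, 177.16447987, -13.64210754]), np.float64(-30.587693753445947)) want 625.2 181.9 -11.1
shift [0.02 0.   6.47] turn [-0.    -0.    -0.001] j6 71.5
```

Emit:
{"api": "send_rows", "payload": {
  "motion": [
    {"tx": 0.02,"ty": -0.01,"tz": 0.5,"rx": 0,"ry": 0,"rz": -0.01,"grip": 0},
    {"tx": 0,"ty": 0,"tz": 0.9,"rx": 0,"ry": 0,"rz": 0,"grip": 0},
    {"tx": 0,"ty": 0,"tz": 1,"rx": 0,"ry": 0,"rz": 0,"grip": 0},
    {"tx": 0,"ty": 0,"tz": 1,"rx": 0,"ry": 0,"rz": 0,"grip": 0},
    {"tx": 0,"ty": 0,"tz": 1,"rx": 0,"ry": 0,"rz": 0,"grip": 0},
    {"tx": 0,"ty": 0,"tz": 0.9,"rx": 0,"ry": 0,"rz": 0,"grip": 0.2},
    {"tx": 0,"ty": 0,"tz": 0.6,"rx": 0,"ry": 0,"rz": 0,"grip": 0.3},
    {"tx": 0,"ty": 0,"tz": 0.3,"rx": 0,"ry": 0,"rz": 0,"grip": 0.4}
  ]
}}

```text
t: 23.93
position: [0.4436, 0.0739, 0.0235]
tcp_rot: [-179.9, 0.3, 14.2]
wrist_force: [0.6, 0.4, -0.6]
opening: 0.612
grip_force: 0.0
```

Emit:
{"api": "send_rows", "payload": {
  "motion": [
    {"tx": 0,"ty": 0,"tz": 0.2,"rx": 0,"ry": 0,"rz": 0,"grip": 0.5},
    {"tx": 0,"ty": 0,"tz": 0.07,"rx": 0,"ry": 0,"rz": 0,"grip": 0.6},
    {"tx": 0,"ty": 0,"tz": 0,"rx": 0,"ry": 0,"rz": 0,"grip": 0.7},
    {"tx": 0,"ty": 0,"tz": 0,"rx": 0,"ry": 0,"rz": 0,"grip": 0.9},
    {"tx": 0,"ty": 0,"tz": 0,"rx": 0,"ry": 0,"rz": 0,"grip": 1},
    {"tx": 0,"ty": 0,"tz": 0,"rx": 0,"ry": 0,"rz": 0,"grip": 1},
    {"tx": 0,"ty": 0,"tz": 0,"rx": 0,"ry": 0,"rz": 0,"grip": 1},
    {"tx": 0,"ty": 0,"tz": 0,"rx": 0,"ry": 0,"rz": 0,"grip": 1}
  ]
}}

```text
t: 24.6
position: [0.4461, 0.0738, 0.0163]
tcp_rot: [180.0, -0.0, 14.3]
wrist_force: [0.2, 0.3, -4.0]
opening: 0.274
grip_force: 61.4
```

Emit:
{"api": "send_rows", "payload": {
  "motion": [
    {"tx": 0,"ty": 0,"tz": 0,"rx": 0,"ry": 0,"rz": 0,"grip": 1},
    {"tx": 0,"ty": 0,"tz": -0.3,"rx": 0,"ry": 0,"rz": 0,"grip": 1},
    {"tx": 0,"ty": 0,"tz": -0.6,"rx": 0,"ry": 0,"rz": 0,"grip": 1},
    {"tx": 0,"ty": 0,"tz": -0.8,"rx": 0,"ry": 0,"rz": 0,"grip": 1},
    {"tx": 0,"ty": 0,"tz": -0.7,"rx": 0,"ry": 0,"rz": 0,"grip": 1},
    {"tx": 0,"ty": 0,"tz": -0.3,"rx": 0,"ry": 0,"rz": 0,"grip": 1},
    {"tx": 0,"ty": 0,"tz": 0,"rx": 0,"ry": 0,"rz": 0,"grip": 1},
    {"tx": 0,"ty": 0,"tz": 0,"rx": 0,"ry": 0,"rz": 0,"grip": 1}
  ]
}}

```text
t: 25.27
position: [0.4461, 0.0738, 0.1242]
tcp_rot: [180.0, -0.1, 14.3]
wrist_force: [-0.2, 0.4, -3.5]
opening: 0.273
grip_force: 61.5
```

Run:
```python
from h import *
s=st(); print(s); go([.6468,.2918,.12],-11.1)
d=np.array([.6468,.2918])-s[1][:2]; a=np.radians(-11.1); print("after turn", np.round(np.array([d@[np.cos(a),np.sin(a)],d@[np.sin(a),-np.cos(a)]])/.04,2))
```

```text
(25.2667, array([0.4461, 0.0738, 0.1242]), array([ 1.7997e+02, -8.0000e-02,  1.4310e+01]), 0.2728273192050094, 61.452494859695435, array([-0.2,  0.4, -3.5]))
shift [ 6.21 -4.04  0.11] turn [ 0.    -0.001  0.424] j6 70.9
after turn [ 3.87 -6.31]
```

Emit:
{"api": "send_rows", "payload": {
  "motion": [
    {"tx": 0,"ty": 0,"tz": 0,"rx": 0,"ry": 0,"rz": 0.106,"grip": 1},
    {"tx": 0,"ty": 0,"tz": 0,"rx": 0,"ry": 0,"rz": 0.106,"grip": 1},
    {"tx": 0,"ty": 0,"tz": 0,"rx": 0,"ry": 0,"rz": 0.106,"grip": 1},
    {"tx": 0,"ty": 0,"tz": 0,"rx": 0,"ry": 0,"rz": 0.106,"grip": 1},
    {"tx": 0.2,"ty": -0.32,"tz": 0,"rx": 0,"ry": 0,"rz": 0,"grip": 1},
    {"tx": 0.35,"ty": -0.57,"tz": 0,"rx": 0,"ry": 0,"rz": 0,"grip": 1},
    {"tx": 0.45,"ty": -0.74,"tz": 0,"rx": 0,"ry": 0,"rz": 0,"grip": 1},
    {"tx": 0.45,"ty": -0.74,"tz": 0,"rx": 0,"ry": 0,"rz": 0,"grip": 1}
  ]
}}

```text
t: 25.93
position: [0.5203, 0.1561, 0.1216]
tcp_rot: [179.9, 0.2, -11.2]
wrist_force: [1.1, -0.4, -3.5]
opening: 0.267
grip_force: 61.4
```

Emit:
{"api": "send_rows", "payload": {
  "motion": [
    {"tx": 0.45,"ty": -0.74,"tz": 0,"rx": 0,"ry": 0,"rz": 0,"grip": 1},
    {"tx": 0.45,"ty": -0.74,"tz": 0,"rx": 0,"ry": 0,"rz": 0,"grip": 1},
    {"tx": 0.45,"ty": -0.74,"tz": 0,"rx": 0,"ry": 0,"rz": 0,"grip": 1},
    {"tx": 0.45,"ty": -0.74,"tz": 0,"rx": 0,"ry": 0,"rz": 0,"grip": 1},
    {"tx": 0.4,"ty": -0.6,"tz": 0,"rx": 0,"ry": 0,"rz": 0,"grip": 1},
    {"tx": 0.22,"ty": -0.38,"tz": 0,"rx": 0,"ry": 0,"rz": 0,"grip": 1},
    {"tx": 0,"ty": 0,"tz": 0,"rx": 0,"ry": 0,"rz": 0,"grip": 1},
    {"tx": 0,"ty": 0,"tz": 0,"rx": 0,"ry": 0,"rz": 0,"grip": 1}
  ]
}}

```text
t: 26.6
position: [0.6453, 0.2918, 0.1201]
tcp_rot: [179.9, 0.3, -11.1]
wrist_force: [-0.2, 0.2, -2.9]
opening: 0.275
grip_force: 61.4
```

Emit:
{"api": "send_rows", "payload": {
  "motion": [
    {"tx": 0,"ty": 0,"tz": 0,"rx": 0,"ry": 0,"rz": 0,"grip": 1},
    {"tx": 0,"ty": 0,"tz": 0,"rx": 0,"ry": 0,"rz": 0,"grip": 1},
    {"tx": 0,"ty": 0,"tz": 0,"rx": 0,"ry": 0,"rz": 0,"grip": 1},
    {"tx": 0,"ty": 0,"tz": 0,"rx": 0,"ry": 0,"rz": 0,"grip": 1},
    {"tx": 0,"ty": 0,"tz": 0,"rx": 0,"ry": 0,"rz": 0,"grip": 1},
    {"tx": 0,"ty": 0,"tz": 0,"rx": 0,"ry": 0,"rz": 0,"grip": 1},
    {"tx": 0,"ty": 0,"tz": 0,"rx": 0,"ry": 0,"rz": 0,"grip": 1},
    {"tx": 0,"ty": 0,"tz": 0,"rx": 0,"ry": 0,"rz": 0,"grip": 1}
  ]
}}

```text
t: 27.27
position: [0.6465, 0.2915, 0.1241]
tcp_rot: [-180.0, -0.0, -11.1]
wrist_force: [-0.6, -0.1, -3.9]
opening: 0.275
grip_force: 61.4
```

Run:
```python
from snap import *
print(st()); go([.6468,.2918,.0265],-11.1); c,im=snap("w9")
s=readout.get_state()
# model of held block with zero offset + recess outlines + b100 nominal placed
V=cv2.resize(im,None,fx=2,fy=2)
def box(x,y,a,L,z,col):
    a=np.radians(a);M=np.array([[np.cos(a),np.sin(a)],[-np.sin(a),np.cos(a)]])
    E=np.array([[sx*L/2,sy*.0125] for sx,sy in ((1,1),(1,-1),(-1,-1),(-1,1))])@M+[x,y]
    cv2.polylines(V,[np.int32(w2p(c,np.c_[E,[z]*4])*2)],True,col,1)
p=s['position']; box(p[0],p[1],s['tcp_rot'][2],.06,p[2]-.0163+.03,(0,0,255)); box(.6252,.1819,-11.1,.1,.04,(0,255,0)); box(.6468,.2918,-11.1,.064,.022,(255,0,0))
cv2.imwrite("pics/w9v.png",V[120:720,240:1040])
```

```text
(27.2667, array([0.6465, 0.2915, 0.1241]), array([-1.7999e+02, -1.0000e-02, -1.1130e+01]), 0.27508579388329674, 61.378430128097534, array([-0.6, -0.1, -3.9]))
shift [ 0.   -0.01  2.44] turn [-0.    -0.    -0.001] j6 116.4
```

View pics/w9v.png

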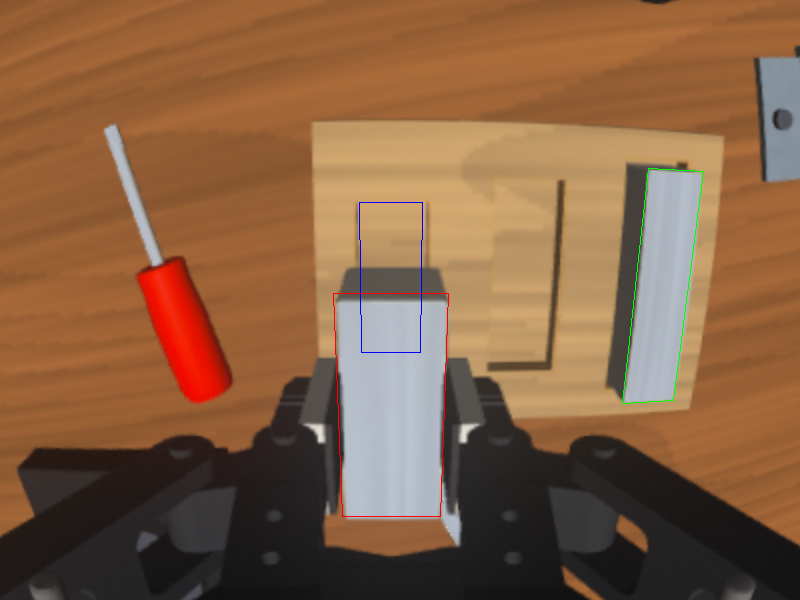

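block100 sits exactly on its nominal outline (green). The held block60 is about 1.3 mm back in the fingers, so I'll correct for that and lower it.

Emit:
{"api": "send_rows", "payload": {
  "motion": [
    {"tx": 0.03,"ty": 0,"tz": 0,"rx": 0,"ry": 0,"rz": 0,"grip": 1},
    {"tx": 0,"ty": 0,"tz": 0.3,"rx": 0,"ry": 0,"rz": 0,"grip": 1},
    {"tx": 0,"ty": 0,"tz": 0.4,"rx": 0,"ry": 0,"rz": 0,"grip": 1},
    {"tx": 0,"ty": 0,"tz": 0.4,"rx": 0,"ry": 0,"rz": 0,"grip": 1},
    {"tx": 0,"ty": 0,"tz": 0.4,"rx": 0,"ry": 0,"rz": 0,"grip": 1},
    {"tx": 0,"ty": 0,"tz": 0.3,"rx": 0,"ry": 0,"rz": 0,"grip": 1},
    {"tx": 0,"ty": 0,"tz": 0.1,"rx": 0,"ry": 0,"rz": 0,"grip": 1},
    {"tx": 0,"ty": 0,"tz": 0.1,"rx": 0,"ry": 0,"rz": 0,"grip": 1}
  ]
}}

```text
t: 27.98
position: [0.6472, 0.2912, 0.0425]
tcp_rot: [180.0, 0.1, -11.1]
wrist_force: [0.4, -0.3, -3.1]
opening: 0.268
grip_force: 61.3
```

Emit:
{"api": "send_rows", "payload": {
  "motion": [
    {"tx": 0,"ty": 0,"tz": 0.1,"rx": 0,"ry": 0,"rz": 0,"grip": 1},
    {"tx": 0,"ty": 0,"tz": 0.1,"rx": 0,"ry": 0,"rz": 0,"grip": 1},
    {"tx": 0,"ty": 0,"tz": 0.1,"rx": 0,"ry": 0,"rz": 0,"grip": 1},
    {"tx": 0,"ty": 0,"tz": 0.06,"rx": 0,"ry": 0,"rz": 0,"grip": 1},
    {"tx": 0,"ty": 0,"tz": 0.03,"rx": 0,"ry": 0,"rz": 0,"grip": 1},
    {"tx": 0,"ty": 0,"tz": 0.02,"rx": 0,"ry": 0,"rz": 0,"grip": 1},
    {"tx": 0,"ty": 0,"tz": 0,"rx": 0,"ry": 0,"rz": 0,"grip": 1},
    {"tx": 0,"ty": 0,"tz": 0,"rx": 0,"ry": 0,"rz": 0,"grip": 1}
  ]
}}

```text
t: 28.65
position: [0.6479, 0.2913, 0.0277]
tcp_rot: [-180.0, -0.0, -11.1]
wrist_force: [-0.7, -0.2, -2.9]
opening: 0.274
grip_force: 61.3
```

Emit:
{"api": "send_rows", "payload": {
  "motion": [
    {"tx": 0,"ty": 0,"tz": 0.02,"rx": 0,"ry": 0,"rz": 0,"grip": 1},
    {"tx": 0,"ty": 0,"tz": 0.01,"rx": 0,"ry": 0,"rz": 0,"grip": 1},
    {"tx": 0,"ty": 0,"tz": 0,"rx": 0,"ry": 0,"rz": 0,"grip": 1},
    {"tx": 0,"ty": 0,"tz": 0,"rx": 0,"ry": 0,"rz": 0,"grip": 1},
    {"tx": 0,"ty": 0,"tz": 0,"rx": 0,"ry": 0,"rz": 0,"grip": 0.7},
    {"tx": 0,"ty": 0,"tz": 0,"rx": 0,"ry": 0,"rz": 0,"grip": 0.62},
    {"tx": 0,"ty": 0,"tz": 0,"rx": 0,"ry": 0,"rz": 0,"grip": 0.55},
    {"tx": 0,"ty": 0,"tz": 0,"rx": 0,"ry": 0,"rz": 0,"grip": 0.5}
  ]
}}

```text
t: 29.32
position: [0.6481, 0.2914, 0.0269]
tcp_rot: [-180.0, -0.1, -11.1]
wrist_force: [0.2, -0.0, -0.6]
opening: 0.5
grip_force: 0.0
```

Emit:
{"api": "send_rows", "payload": {
  "motion": [
    {"tx": 0,"ty": 0,"tz": -0.2,"rx": 0,"ry": 0,"rz": 0,"grip": 0.5},
    {"tx": 0,"ty": 0,"tz": -0.5,"rx": 0,"ry": 0,"rz": 0,"grip": 0.5},
    {"tx": 0,"ty": 0,"tz": -0.9,"rx": 0,"ry": 0,"rz": 0,"grip": 0.3},
    {"tx": 0,"ty": 0,"tz": -1,"rx": 0,"ry": 0,"rz": 0,"grip": 0},
    {"tx": 0,"ty": 0,"tz": -1,"rx": 0,"ry": 0,"rz": 0,"grip": 0},
    {"tx": 0,"ty": 0,"tz": -1,"rx": 0,"ry": 0,"rz": 0,"grip": 0},
    {"tx": 0,"ty": 0,"tz": -1,"rx": 0,"ry": 0,"rz": 0,"grip": 0},
    {"tx": 0,"ty": 0,"tz": -0.6,"rx": 0,"ry": 0,"rz": 0,"grip": 0}
  ]
}}

```text
t: 29.98
position: [0.6486, 0.2917, 0.2812]
tcp_rot: [-179.8, -0.4, -11.1]
wrist_force: [-0.4, 0.1, -0.0]
opening: 0.998
grip_force: 0.0
```

Run:
```python
from h import *
print(st()); go([.4515,-.0336,.27],6.5)
```

```text
(29.9833, array([0.6486, 0.2917, 0.2812]), array([-179.8 ,   -0.4 ,  -11.12]), 0.9983820872435623, 0.0, array([-0.4,  0.1, -0. ]))
shift [-3.27  8.93  0.23] turn [-0.002 -0.007 -0.294] j6 116.4
```

Shift is 9.5 units over 11 rows, then a turn of -0.294.

Emit:
{"api": "send_rows", "payload": {
  "motion": [
    {"tx": -0.2,"ty": 0.55,"tz": 0,"rx": 0,"ry": 0,"rz": 0,"grip": 0},
    {"tx": -0.33,"ty": 0.9,"tz": 0,"rx": 0,"ry": 0,"rz": 0,"grip": 0},
    {"tx": -0.33,"ty": 0.9,"tz": 0,"rx": 0,"ry": 0,"rz": 0,"grip": 0},
    {"tx": -0.33,"ty": 0.9,"tz": 0,"rx": 0,"ry": 0,"rz": 0,"grip": 0},
    {"tx": -0.33,"ty": 0.9,"tz": 0,"rx": 0,"ry": 0,"rz": 0,"grip": 0},
    {"tx": -0.33,"ty": 0.9,"tz": 0,"rx": 0,"ry": 0,"rz": 0,"grip": 0},
    {"tx": -0.33,"ty": 0.9,"tz": 0,"rx": 0,"ry": 0,"rz": 0,"grip": 0},
    {"tx": -0.33,"ty": 0.9,"tz": 0,"rx": 0,"ry": 0,"rz": 0,"grip": 0}
  ]
}}

```text
t: 30.65
position: [0.495, 0.0406, 0.2752]
tcp_rot: [180.0, -0.1, -11.1]
wrist_force: [-0.4, -0.6, -0.3]
opening: 1.001
grip_force: 0.0
```

Emit:
{"api": "send_rows", "payload": {
  "motion": [
    {"tx": -0.33,"ty": 0.9,"tz": 0,"rx": 0,"ry": 0,"rz": 0,"grip": 0},
    {"tx": -0.26,"ty": 0.7,"tz": 0,"rx": 0,"ry": 0,"rz": 0,"grip": 0},
    {"tx": -0.17,"ty": 0.48,"tz": 0,"rx": 0,"ry": 0,"rz": 0,"grip": 0},
    {"tx": 0,"ty": 0,"tz": 0,"rx": 0,"ry": 0,"rz": -0.098,"grip": 0},
    {"tx": 0,"ty": 0,"tz": 0,"rx": 0,"ry": 0,"rz": -0.098,"grip": 0},
    {"tx": 0,"ty": 0,"tz": 0,"rx": 0,"ry": 0,"rz": -0.098,"grip": 0},
    {"tx": 0,"ty": 0,"tz": 0,"rx": 0,"ry": 0,"rz": 0,"grip": 0},
    {"tx": 0,"ty": 0,"tz": 0,"rx": 0,"ry": 0,"rz": 0,"grip": 0}
  ]
}}

```text
t: 31.32
position: [0.4504, -0.034, 0.2749]
tcp_rot: [180.0, -0.1, 6.3]
wrist_force: [0.2, 0.5, -0.0]
opening: 0.997
grip_force: 0.0
```

Run:
```python
from blk import *
print(st())
c,im=blocks("w10",{80:[.4515,-.0336,6.5]})
go([.4515,-.0336,.016],6.5)
```

```text
(31.3167, array([ 0.4504, -0.034 ,  0.2749]), array([ 1.7997e+02, -6.0000e-02,  6.3300e+00]), 0.9966158837010255, 0.0, array([ 0.2,  0.5, -0. ]))
80 [451.7 -34.6   6.3] -79.0
shift [ 0.02 -0.01  6.47] turn [ 0.    -0.001 -0.003] j6 65.2
```

Emit:
{"api": "send_rows", "payload": {
  "motion": [
    {"tx": 0.05,"ty": 0.01,"tz": 0.5,"rx": 0,"ry": 0,"rz": 0,"grip": 0},
    {"tx": 0,"ty": 0,"tz": 0.9,"rx": 0,"ry": 0,"rz": 0,"grip": 0},
    {"tx": 0,"ty": 0,"tz": 1,"rx": 0,"ry": 0,"rz": 0,"grip": 0},
    {"tx": 0,"ty": 0,"tz": 1,"rx": 0,"ry": 0,"rz": 0,"grip": 0},
    {"tx": 0,"ty": 0,"tz": 1,"rx": 0,"ry": 0,"rz": 0,"grip": 0},
    {"tx": 0,"ty": 0,"tz": 0.9,"rx": 0,"ry": 0,"rz": 0,"grip": 0.2},
    {"tx": 0,"ty": 0,"tz": 0.6,"rx": 0,"ry": 0,"rz": 0,"grip": 0.3},
    {"tx": 0,"ty": 0,"tz": 0.3,"rx": 0,"ry": 0,"rz": 0,"grip": 0.4}
  ]
}}

```text
t: 32.03
position: [0.4503, -0.0332, 0.0232]
tcp_rot: [-179.9, 0.3, 6.4]
wrist_force: [-0.3, 0.4, -0.2]
opening: 0.612
grip_force: 0.0
```

Emit:
{"api": "send_rows", "payload": {
  "motion": [
    {"tx": 0,"ty": 0,"tz": 0.2,"rx": 0,"ry": 0,"rz": 0,"grip": 0.5},
    {"tx": 0,"ty": 0,"tz": 0.07,"rx": 0,"ry": 0,"rz": 0,"grip": 0.6},
    {"tx": 0,"ty": 0,"tz": 0,"rx": 0,"ry": 0,"rz": 0,"grip": 0.7},
    {"tx": 0,"ty": 0,"tz": 0,"rx": 0,"ry": 0,"rz": 0,"grip": 0.9},
    {"tx": 0,"ty": 0,"tz": 0,"rx": 0,"ry": 0,"rz": 0,"grip": 1},
    {"tx": 0,"ty": 0,"tz": 0,"rx": 0,"ry": 0,"rz": 0,"grip": 1},
    {"tx": 0,"ty": 0,"tz": 0,"rx": 0,"ry": 0,"rz": 0,"grip": 1},
    {"tx": 0,"ty": 0,"tz": 0,"rx": 0,"ry": 0,"rz": 0,"grip": 1}
  ]
}}

```text
t: 32.7
position: [0.4527, -0.0341, 0.0159]
tcp_rot: [180.0, -0.0, 6.5]
wrist_force: [-0.6, -0.4, -2.1]
opening: 0.273
grip_force: 61.1
```

Emit:
{"api": "send_rows", "payload": {
  "motion": [
    {"tx": 0,"ty": 0,"tz": 0,"rx": 0,"ry": 0,"rz": 0,"grip": 1},
    {"tx": 0,"ty": 0,"tz": -0.3,"rx": 0,"ry": 0,"rz": 0,"grip": 1},
    {"tx": 0,"ty": 0,"tz": -0.6,"rx": 0,"ry": 0,"rz": 0,"grip": 1},
    {"tx": 0,"ty": 0,"tz": -0.8,"rx": 0,"ry": 0,"rz": 0,"grip": 1},
    {"tx": 0,"ty": 0,"tz": -0.7,"rx": 0,"ry": 0,"rz": 0,"grip": 1},
    {"tx": 0,"ty": 0,"tz": -0.3,"rx": 0,"ry": 0,"rz": 0,"grip": 1},
    {"tx": 0,"ty": 0,"tz": 0,"rx": 0,"ry": 0,"rz": 0,"grip": 1},
    {"tx": 0,"ty": 0,"tz": 0,"rx": 0,"ry": 0,"rz": 0,"grip": 1}
  ]
}}

```text
t: 33.37
position: [0.4525, -0.0341, 0.1236]
tcp_rot: [180.0, -0.1, 6.5]
wrist_force: [0.7, 0.8, -4.8]
opening: 0.273
grip_force: 60.8
```

Run:
```python
from h import *
s=st(); print(s); go([.636,.2368,.12],-11.1)
d=np.array([.636,.2368])-s[1][:2]; a=np.radians(-11.1); print("after turn", np.round(np.array([d@[np.cos(a),np.sin(a)],d@[np.sin(a),-np.cos(a)]])/.04,2))
```

```text
(33.3667, array([ 0.4525, -0.0341,  0.1236]), array([ 1.7997e+02, -7.0000e-02,  6.5100e+00]), 0.27341897326064624, 60.83942770957947, array([ 0.7,  0.8, -4.8]))
shift [ 5.32 -6.21  0.09] turn [ 0.    -0.001  0.293] j6 65.0
after turn [ 3.2  -7.53]
```

Emit:
{"api": "send_rows", "payload": {
  "motion": [
    {"tx": 0,"ty": 0,"tz": 0,"rx": 0,"ry": 0,"rz": 0.098,"grip": 1},
    {"tx": 0,"ty": 0,"tz": 0,"rx": 0,"ry": 0,"rz": 0.098,"grip": 1},
    {"tx": 0,"ty": 0,"tz": 0,"rx": 0,"ry": 0,"rz": 0.098,"grip": 1},
    {"tx": 0.16,"ty": -0.38,"tz": 0,"rx": 0,"ry": 0,"rz": 0,"grip": 1},
    {"tx": 0.28,"ty": -0.65,"tz": 0,"rx": 0,"ry": 0,"rz": 0,"grip": 1},
    {"tx": 0.36,"ty": -0.85,"tz": 0,"rx": 0,"ry": 0,"rz": 0,"grip": 1},
    {"tx": 0.36,"ty": -0.85,"tz": 0,"rx": 0,"ry": 0,"rz": 0,"grip": 1},
    {"tx": 0.36,"ty": -0.85,"tz": 0,"rx": 0,"ry": 0,"rz": 0,"grip": 1}
  ]
}}

```text
t: 34.03
position: [0.5389, 0.0959, 0.121]
tcp_rot: [180.0, 0.2, -11.2]
wrist_force: [-0.0, -1.5, -3.8]
opening: 0.273
grip_force: 60.8
```

Emit:
{"api": "send_rows", "payload": {
  "motion": [
    {"tx": 0.36,"ty": -0.85,"tz": 0,"rx": 0,"ry": 0,"rz": 0,"grip": 1},
    {"tx": 0.36,"ty": -0.85,"tz": 0,"rx": 0,"ry": 0,"rz": 0,"grip": 1},
    {"tx": 0.36,"ty": -0.85,"tz": 0,"rx": 0,"ry": 0,"rz": 0,"grip": 1},
    {"tx": 0.26,"ty": -0.6,"tz": 0,"rx": 0,"ry": 0,"rz": 0,"grip": 1},
    {"tx": 0.2,"ty": -0.47,"tz": 0,"rx": 0,"ry": 0,"rz": 0,"grip": 1},
    {"tx": 0.14,"ty": -0.33,"tz": 0,"rx": 0,"ry": 0,"rz": 0,"grip": 1},
    {"tx": 0,"ty": 0,"tz": 0,"rx": 0,"ry": 0,"rz": 0,"grip": 1},
    {"tx": 0,"ty": 0,"tz": 0,"rx": 0,"ry": 0,"rz": 0,"grip": 1}
  ]
}}

```text
t: 34.7
position: [0.6347, 0.237, 0.1201]
tcp_rot: [179.9, 0.3, -11.1]
wrist_force: [-0.5, -0.6, -4.4]
opening: 0.275
grip_force: 60.8
```

Emit:
{"api": "send_rows", "payload": {
  "motion": [
    {"tx": 0,"ty": 0,"tz": 0,"rx": 0,"ry": 0,"rz": 0,"grip": 1},
    {"tx": 0,"ty": 0,"tz": 0,"rx": 0,"ry": 0,"rz": 0,"grip": 1},
    {"tx": 0,"ty": 0,"tz": 0,"rx": 0,"ry": 0,"rz": 0,"grip": 1},
    {"tx": 0,"ty": 0,"tz": 0,"rx": 0,"ry": 0,"rz": 0,"grip": 1},
    {"tx": 0,"ty": 0,"tz": 0,"rx": 0,"ry": 0,"rz": 0,"grip": 1},
    {"tx": 0,"ty": 0,"tz": 0,"rx": 0,"ry": 0,"rz": 0,"grip": 1},
    {"tx": 0,"ty": 0,"tz": 0,"rx": 0,"ry": 0,"rz": 0,"grip": 1},
    {"tx": 0,"ty": 0,"tz": 0,"rx": 0,"ry": 0,"rz": 0,"grip": 1}
  ]
}}

```text
t: 35.37
position: [0.6362, 0.2367, 0.1236]
tcp_rot: [-180.0, -0.0, -11.1]
wrist_force: [0.1, 0.0, -4.4]
opening: 0.278
grip_force: 60.8
```

```bash
cat > held.py <<'E'
from snap import *
def view(n,L):
    c,im=snap(n); s=readout.get_state(); V=cv2.resize(im,None,fx=2,fy=2)
    def box(x,y,a,L,z,col):
        a=np.radians(a);M=np.array([[np.cos(a),np.sin(a)],[-np.sin(a),np.cos(a)]])
        E=np.array([[sx*L/2,sy*.0125] for sx,sy in ((1,1),(1,-1),(-1,-1),(-1,1))])@M+[x,y]
        cv2.polylines(V,[np.int32(w2p(c,np.c_[E,[z]*4])*2)],True,col,1)
    p=s['position']
    if L: box(p[0],p[1],s['tcp_rot'][2],L,p[2]-.016+.03,(0,0,255))
    for x,y,l in ((.6252,.1819,.1),(.636,.2368,.08),(.6468,.2918,.06)): box(x,y,-11.1,l,.04,(0,255,0))
    cv2.imwrite(f"pics/{n}v.png",V[60:660,240:1040])
E
python3 - <<'E'
from held import *
print(st()); go([.636,.2368,.0265],-11.1); view("w11",.08)
E
```

```text
(35.3667, array([0.6362, 0.2367, 0.1236]), array([-1.800e+02, -1.000e-02, -1.113e+01]), 0.27832367208877945, 60.82322716712952, array([ 0.1,  0. , -4.4]))
shift [-0.01 -0.    2.43] turn [-0.    -0.    -0.001] j6 112.1
```

View pics/w11v.png

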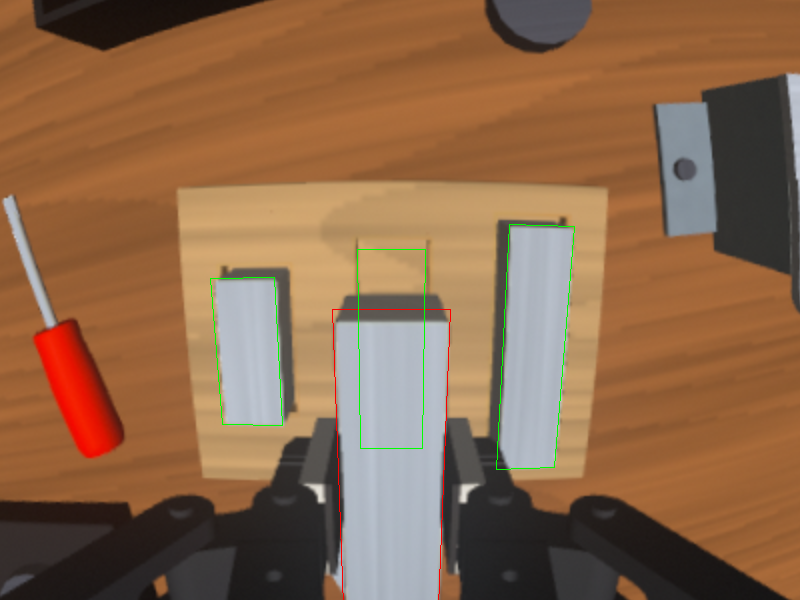

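Blocks 60 and 100 sit on their outlines. The held block80 is about 1.5 mm back, so I'll correct and lower it.

Emit:
{"api": "send_rows", "payload": {
  "motion": [
    {"tx": 0.03,"ty": 0,"tz": 0,"rx": 0,"ry": 0,"rz": 0,"grip": 1},
    {"tx": 0,"ty": 0,"tz": 0.3,"rx": 0,"ry": 0,"rz": 0,"grip": 1},
    {"tx": 0,"ty": 0,"tz": 0.4,"rx": 0,"ry": 0,"rz": 0,"grip": 1},
    {"tx": 0,"ty": 0,"tz": 0.4,"rx": 0,"ry": 0,"rz": 0,"grip": 1},
    {"tx": 0,"ty": 0,"tz": 0.4,"rx": 0,"ry": 0,"rz": 0,"grip": 1},
    {"tx": 0,"ty": 0,"tz": 0.3,"rx": 0,"ry": 0,"rz": 0,"grip": 1},
    {"tx": 0,"ty": 0,"tz": 0.1,"rx": 0,"ry": 0,"rz": 0,"grip": 1},
    {"tx": 0,"ty": 0,"tz": 0.1,"rx": 0,"ry": 0,"rz": 0,"grip": 1}
  ]
}}

```text
t: 36.08
position: [0.6369, 0.2364, 0.0422]
tcp_rot: [180.0, 0.1, -11.1]
wrist_force: [-0.1, -0.4, -4.2]
opening: 0.274
grip_force: 60.7
```

Emit:
{"api": "send_rows", "payload": {
  "motion": [
    {"tx": 0,"ty": 0,"tz": 0.1,"rx": 0,"ry": 0,"rz": 0,"grip": 1},
    {"tx": 0,"ty": 0,"tz": 0.1,"rx": 0,"ry": 0,"rz": 0,"grip": 1},
    {"tx": 0,"ty": 0,"tz": 0.1,"rx": 0,"ry": 0,"rz": 0,"grip": 1},
    {"tx": 0,"ty": 0,"tz": 0.06,"rx": 0,"ry": 0,"rz": 0,"grip": 1},
    {"tx": 0,"ty": 0,"tz": 0.03,"rx": 0,"ry": 0,"rz": 0,"grip": 1},
    {"tx": 0,"ty": 0,"tz": 0.02,"rx": 0,"ry": 0,"rz": 0,"grip": 1},
    {"tx": 0,"ty": 0,"tz": 0,"rx": 0,"ry": 0,"rz": 0,"grip": 1},
    {"tx": 0,"ty": 0,"tz": 0,"rx": 0,"ry": 0,"rz": 0,"grip": 1}
  ]
}}

```text
t: 36.75
position: [0.6375, 0.2365, 0.0273]
tcp_rot: [-180.0, -0.0, -11.1]
wrist_force: [1.0, 0.5, -5.1]
opening: 0.273
grip_force: 60.7
```

Emit:
{"api": "send_rows", "payload": {
  "motion": [
    {"tx": 0,"ty": 0,"tz": 0.02,"rx": 0,"ry": 0,"rz": 0,"grip": 1},
    {"tx": 0,"ty": 0,"tz": 0.01,"rx": 0,"ry": 0,"rz": 0,"grip": 1},
    {"tx": 0,"ty": 0,"tz": 0,"rx": 0,"ry": 0,"rz": 0,"grip": 1},
    {"tx": 0,"ty": 0,"tz": 0,"rx": 0,"ry": 0,"rz": 0,"grip": 1},
    {"tx": 0,"ty": 0,"tz": 0,"rx": 0,"ry": 0,"rz": 0,"grip": 0.7},
    {"tx": 0,"ty": 0,"tz": 0,"rx": 0,"ry": 0,"rz": 0,"grip": 0.62},
    {"tx": 0,"ty": 0,"tz": 0,"rx": 0,"ry": 0,"rz": 0,"grip": 0.6},
    {"tx": 0,"ty": 0,"tz": 0,"rx": 0,"ry": 0,"rz": 0,"grip": 0.6}
  ]
}}

```text
t: 37.42
position: [0.6379, 0.2366, 0.0266]
tcp_rot: [-180.0, -0.1, -11.1]
wrist_force: [-0.0, 0.0, -0.3]
opening: 0.403
grip_force: 0.0
```

Emit:
{"api": "send_rows", "payload": {
  "motion": [
    {"tx": 0,"ty": 0,"tz": -0.2,"rx": 0,"ry": 0,"rz": 0,"grip": 0.6},
    {"tx": 0,"ty": 0,"tz": -0.5,"rx": 0,"ry": 0,"rz": 0,"grip": 0.6},
    {"tx": 0,"ty": 0,"tz": -0.9,"rx": 0,"ry": 0,"rz": 0,"grip": 0.6},
    {"tx": 0,"ty": 0,"tz": -1,"rx": 0,"ry": 0,"rz": 0,"grip": 0.3},
    {"tx": 0,"ty": 0,"tz": -1,"rx": 0,"ry": 0,"rz": 0,"grip": 0},
    {"tx": 0,"ty": 0,"tz": -1,"rx": 0,"ry": 0,"rz": 0,"grip": 0},
    {"tx": 0,"ty": 0,"tz": -1,"rx": 0,"ry": 0,"rz": 0,"grip": 0},
    {"tx": 0,"ty": 0,"tz": -0.6,"rx": 0,"ry": 0,"rz": 0,"grip": 0}
  ]
}}

```text
t: 38.08
position: [0.6383, 0.2368, 0.2806]
tcp_rot: [-179.8, -0.4, -11.1]
wrist_force: [0.5, 0.0, 0.0]
opening: 1.0
grip_force: 0.0
```

Run:
```python
from h import *
print(st()); go([.438,-.133,.28],86.7);go([.438,-.133,.28],-11.1)
```

```text
(38.0833, array([0.6383, 0.2368, 0.2806]), array([-179.84,   -0.41,  -11.12]), 0.9999396511603044, 0.0, array([0.5, 0. , 0. ]))
shift [-3.13 10.04 -0.04] turn [-0.007 -0.004  1.37 ] j6 112.1
shift [-3.13 10.04 -0.04] turn [-0.003 -0.007 -0.   ] j6 112.1
```

Emit:
{"api": "send_rows", "payload": {
  "motion": [
    {"tx": -0.18,"ty": 0.58,"tz": 0,"rx": 0,"ry": 0,"rz": 0,"grip": 0},
    {"tx": -0.28,"ty": 0.9,"tz": 0,"rx": 0,"ry": 0,"rz": 0,"grip": 0},
    {"tx": -0.28,"ty": 0.9,"tz": 0,"rx": 0,"ry": 0,"rz": 0,"grip": 0},
    {"tx": -0.28,"ty": 0.9,"tz": 0,"rx": 0,"ry": 0,"rz": 0,"grip": 0},
    {"tx": -0.28,"ty": 0.9,"tz": 0,"rx": 0,"ry": 0,"rz": 0,"grip": 0},
    {"tx": -0.28,"ty": 0.9,"tz": 0,"rx": 0,"ry": 0,"rz": 0,"grip": 0},
    {"tx": -0.28,"ty": 0.9,"tz": 0,"rx": 0,"ry": 0,"rz": 0,"grip": 0},
    {"tx": -0.28,"ty": 0.9,"tz": 0,"rx": 0,"ry": 0,"rz": 0,"grip": 0}
  ]
}}

```text
t: 38.75
position: [0.4991, -0.0182, 0.2749]
tcp_rot: [180.0, -0.1, -11.1]
wrist_force: [0.6, -2.1, 0.5]
opening: 1.002
grip_force: 0.0
```

Emit:
{"api": "send_rows", "payload": {
  "motion": [
    {"tx": -0.28,"ty": 0.9,"tz": 0,"rx": 0,"ry": 0,"rz": 0,"grip": 0},
    {"tx": -0.28,"ty": 0.9,"tz": 0,"rx": 0,"ry": 0,"rz": 0,"grip": 0},
    {"tx": -0.28,"ty": 0.86,"tz": 0,"rx": 0,"ry": 0,"rz": 0,"grip": 0},
    {"tx": -0.15,"ty": 0.5,"tz": 0,"rx": 0,"ry": 0,"rz": -0.06,"grip": 0},
    {"tx": 0,"ty": 0,"tz": 0,"rx": 0,"ry": 0,"rz": -0.116,"grip": 0},
    {"tx": 0,"ty": 0,"tz": 0,"rx": 0,"ry": 0,"rz": -0.116,"grip": 0},
    {"tx": 0,"ty": 0,"tz": 0,"rx": 0,"ry": 0,"rz": -0.116,"grip": 0},
    {"tx": 0,"ty": 0,"tz": 0,"rx": 0,"ry": 0,"rz": -0.116,"grip": 0}
  ]
}}

```text
t: 39.42
position: [0.4368, -0.1337, 0.2748]
tcp_rot: [179.9, -0.1, 20.6]
wrist_force: [0.4, 0.1, -0.9]
opening: 1.003
grip_force: 0.0
```

Emit:
{"api": "send_rows", "payload": {
  "motion": [
    {"tx": 0,"ty": 0,"tz": 0,"rx": 0,"ry": 0,"rz": -0.116,"grip": 0},
    {"tx": 0,"ty": 0,"tz": 0,"rx": 0,"ry": 0,"rz": -0.116,"grip": 0},
    {"tx": 0,"ty": 0,"tz": 0,"rx": 0,"ry": 0,"rz": -0.116,"grip": 0},
    {"tx": 0,"ty": 0,"tz": 0,"rx": 0,"ry": 0,"rz": -0.116,"grip": 0},
    {"tx": 0,"ty": 0,"tz": 0,"rx": 0,"ry": 0,"rz": -0.116,"grip": 0},
    {"tx": 0,"ty": 0,"tz": 0,"rx": 0,"ry": 0,"rz": -0.116,"grip": 0},
    {"tx": 0,"ty": 0,"tz": 0,"rx": 0,"ry": 0,"rz": -0.116,"grip": 0},
    {"tx": 0,"ty": 0,"tz": 0,"rx": 0,"ry": 0,"rz": -0.116,"grip": 0}
  ]
}}

```text
t: 40.08
position: [0.4369, -0.1333, 0.2748]
tcp_rot: [179.9, 0.0, 76.3]
wrist_force: [0.6, -0.4, -0.1]
opening: 0.999
grip_force: 0.0
```

Emit:
{"api": "send_rows", "payload": {
  "motion": [
    {"tx": 0,"ty": 0,"tz": 0,"rx": 0,"ry": 0,"rz": -0.116,"grip": 0},
    {"tx": 0,"ty": 0,"tz": 0,"rx": 0,"ry": 0,"rz": -0.06,"grip": 0},
    {"tx": 0,"ty": 0,"tz": 0,"rx": 0,"ry": 0,"rz": 0,"grip": 0},
    {"tx": 0,"ty": 0,"tz": 0,"rx": 0,"ry": 0,"rz": 0,"grip": 0},
    {"tx": 0,"ty": 0,"tz": 0,"rx": 0,"ry": 0,"rz": 0,"grip": 0},
    {"tx": 0,"ty": 0,"tz": 0,"rx": 0,"ry": 0,"rz": 0,"grip": 0},
    {"tx": 0,"ty": 0,"tz": 0,"rx": 0,"ry": 0,"rz": 0,"grip": 0},
    {"tx": 0,"ty": 0,"tz": 0,"rx": 0,"ry": 0,"rz": 0,"grip": 0}
  ]
}}

```text
t: 40.75
position: [0.437, -0.1334, 0.2739]
tcp_rot: [180.0, -0.0, 86.5]
wrist_force: [0.2, -0.7, -0.6]
opening: 0.995
grip_force: 0.0
```

Run:
```python
from snap import *
print(st()); c,im=snap("w12"); s=readout.get_state()
print(w2p(c,[[.438,-.133,.133],[.416,-.208,.133],[.39,-.318,.133]])*1.25)
V=cv2.resize(im,(800,500),interpolation=cv2.INTER_CUBIC); cv2.imwrite("pics/w12v.png",V)
```

```text
(40.75, array([ 0.437 , -0.1334,  0.2739]), array([180.  ,  -0.  ,  86.52]), 0.9949605134038949, 0.0, array([ 0.2, -0.7, -0.6]))
[[396.14644232 236.17459429]
 [374.73706454 327.04980704]
 [357.46118604 428.13155264]]
```

View pics/w12v.png

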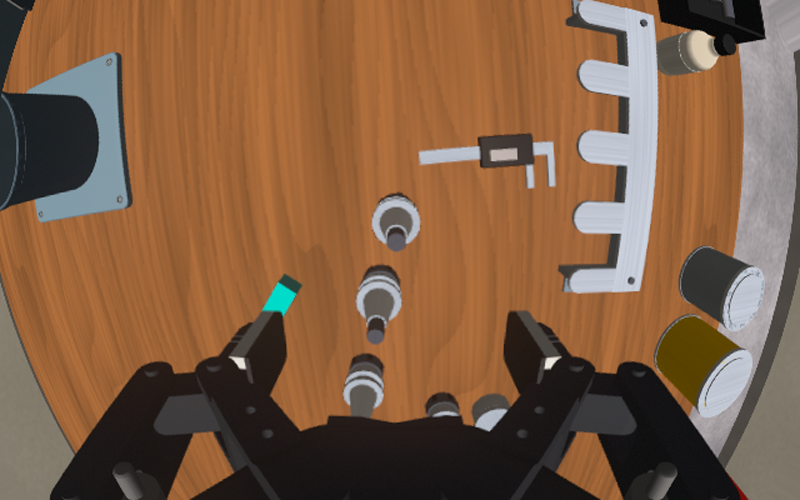

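The 14 views are now used up, so the rest is numeric. The w12 view shows holder 1's stud top at (397,240), holder 2's at (375,338), and the rack slots and caliper at right. I'll fit holder silhouettes in code.

```bash
cat > hold.py <<'E'
from fit import sat
from snap import *
from scipy.optimize import minimize
PR=[(0,21),(22,21),(22,18),(37,18),(37,23),(44,23),(44,17),(54,17),(54,23),(61,23),(61,16),(109,9),(109,7.5),(133,7.5)]
T=np.linspace(0,2*np.pi,33)[:-1]
def mask(c,x,y,shape,z0=0,k=4):
    m=np.zeros((shape[0]*k,shape[1]*k),np.uint8)
    rings=[w2p(c,np.c_[x+r/1e3*np.cos(T),y+r/1e3*np.sin(T),np.full(32,z0+z/1e3)]) for z,r in PR]
    for a,b in zip(rings,rings[1:]): cv2.fillConvexPoly(m,cv2.convexHull(np.int32((np.vstack([a,b])+.5)*k)),1)
    return m
def fith(c,im,x,y,z0=0):
    G=sat(im); k=4; u=w2p(c,[[x,y,z0+.06]])[0]; w=90
    x0,y0=int(max(u[0]-w,0)),int(max(u[1]-w,0)); G=np.clip(G[y0:y0+2*w,x0:x0+2*w],-60,0); Gk=cv2.resize(G,None,fx=k,fy=k,interpolation=cv2.INTER_LINEAR)
    K=c[0].copy(); K[0,2]-=x0; K[1,2]-=y0; cc=(K,*c[1:]); ker=np.ones((6*k+1,6*k+1),np.uint8)
    def s(p):
        m=mask(cc,p[0]/1e3,p[1]/1e3,G.shape,z0); o=cv2.dilate(m,ker)-m
        return Gk[o>0].mean()-Gk[m>0].mean()
    b=min((minimize(s,[x*1e3+i,y*1e3+j],method='Nelder-Mead',options=dict(initial_simplex=[[x*1e3+i,y*1e3+j],[x*1e3+i+4,y*1e3+j],[x*1e3+i,y*1e3+j+4]],xatol=.1,fatol=.01)) for i,j in((0,0),(-5,3),(5,-3))),key=lambda b:b.fun)
    return np.round(b.x,1),round(b.fun,1)
E
python3 - <<'E'
from hold import *
c,im=load("w12"); f=lambda u,v:np.round(p2w(c,u/1.25,v/1.25,.133),4)
print(f(397,240),f(375,338))
print(fith(c,im,.438,-.135),fith(c,im,.416,-.212))
c,im=load("w2")
for p in ((.438,-.135),(.416,-.212),(.39,-.322),(.483,-.39)): print(fith(c,im,*p))
go([.438,-.1355,.105],86.7)
E
```

```text
[ 0.4385 -0.136   0.133 ] [ 0.4154 -0.2183  0.133 ]
(array([ 437.5, -137.5]), np.float64(-45.4)) (array([ 415.2, -217.1]), np.float64(-44.7))
(array([ 437.5, -137.4]), np.float64(-41.1))
(array([ 415.3, -216.2]), np.float64(-43.0))
(array([ 388.4, -332.1]), np.float64(-46.4))
(array([ 483. , -399.5]), np.float64(-47.3))
shift [-0.05  0.03  4.22] turn [-0.    -0.    -0.003] j6 -27.5
```

Emit:
{"api": "send_rows", "payload": {
  "motion": [
    {"tx": -0.1,"ty": 0.01,"tz": 0.5,"rx": 0,"ry": 0,"rz": -0.003,"grip": 0},
    {"tx": 0,"ty": 0,"tz": 0.9,"rx": 0,"ry": 0,"rz": 0,"grip": 0},
    {"tx": 0,"ty": 0,"tz": 0.9,"rx": 0,"ry": 0,"rz": 0,"grip": 0},
    {"tx": 0,"ty": 0,"tz": 0.9,"rx": 0,"ry": 0,"rz": 0,"grip": 0},
    {"tx": 0,"ty": 0,"tz": 0.6,"rx": 0,"ry": 0,"rz": 0,"grip": 0.2},
    {"tx": 0,"ty": 0,"tz": 0.27,"rx": 0,"ry": 0,"rz": 0,"grip": 0.4},
    {"tx": 0,"ty": 0,"tz": 0,"rx": 0,"ry": 0,"rz": 0,"grip": 0.6},
    {"tx": 0,"ty": 0,"tz": 0,"rx": 0,"ry": 0,"rz": 0,"grip": 0.7}
  ],
  "grip_force": 80
}}

```text
t: 41.47
position: [0.437, -0.1373, 0.1108]
tcp_rot: [-179.9, -0.0, 86.7]
wrist_force: [0.9, -0.5, 0.2]
opening: 0.453
grip_force: 0.0
```

Emit:
{"api": "send_rows", "payload": {
  "motion": [
    {"tx": 0,"ty": 0,"tz": 0,"rx": 0,"ry": 0,"rz": 0,"grip": 0.75},
    {"tx": 0,"ty": 0,"tz": 0,"rx": 0,"ry": 0,"rz": 0,"grip": 0.8},
    {"tx": 0,"ty": 0,"tz": 0,"rx": 0,"ry": 0,"rz": 0,"grip": 0.85},
    {"tx": 0,"ty": 0,"tz": 0,"rx": 0,"ry": 0,"rz": 0,"grip": 1},
    {"tx": 0,"ty": 0,"tz": 0,"rx": 0,"ry": 0,"rz": 0,"grip": 1},
    {"tx": 0,"ty": 0,"tz": 0,"rx": 0,"ry": 0,"rz": 0,"grip": 1},
    {"tx": 0,"ty": 0,"tz": 0,"rx": 0,"ry": 0,"rz": 0,"grip": 1},
    {"tx": 0,"ty": 0,"tz": 0,"rx": 0,"ry": 0,"rz": 0,"grip": 1}
  ]
}}

```text
t: 42.13
position: [0.438, -0.138, 0.1127]
tcp_rot: [179.8, 0.1, 86.7]
wrist_force: [-2.1, 0.0, 6.4]
opening: 0.14
grip_force: 78.1
```

Run:
```python
from h import *
print(st()); go([.5850,.0398,.1315],86.7)
```

```text
(42.1333, array([ 0.438 , -0.138 ,  0.1127]), array([1.7985e+02, 9.0000e-02, 8.6730e+01]), 0.13971621975108459, 78.0754280090332, array([-2.1,  0. ,  6.4]))
shift [ 4.65  3.42 -0.47] turn [0.003 0.002 0.001] j6 -28.2
```

Emit:
{"api": "send_rows", "payload": {
  "motion": [
    {"tx": 0,"ty": 0,"tz": -0.15,"rx": 0,"ry": 0,"rz": 0,"grip": 1},
    {"tx": 0,"ty": 0,"tz": -0.3,"rx": 0,"ry": 0,"rz": 0,"grip": 1},
    {"tx": 0,"ty": 0,"tz": -0.35,"rx": 0,"ry": 0,"rz": 0,"grip": 1},
    {"tx": 0.15,"ty": 0.1,"tz": 0,"rx": 0,"ry": 0,"rz": 0,"grip": 1},
    {"tx": 0.35,"ty": 0.26,"tz": 0,"rx": 0,"ry": 0,"rz": 0,"grip": 1},
    {"tx": 0.5,"ty": 0.37,"tz": 0,"rx": 0,"ry": 0,"rz": 0,"grip": 1},
    {"tx": 0.55,"ty": 0.41,"tz": 0,"rx": 0,"ry": 0,"rz": 0,"grip": 1},
    {"tx": 0.55,"ty": 0.41,"tz": 0,"rx": 0,"ry": 0,"rz": 0,"grip": 1}
  ]
}}

```text
t: 42.8
position: [0.5041, -0.0557, 0.1424]
tcp_rot: [-180.0, -0.0, 86.7]
wrist_force: [0.6, -0.4, -5.5]
opening: 0.137
grip_force: 78.4
```

Emit:
{"api": "send_rows", "payload": {
  "motion": [
    {"tx": 0.55,"ty": 0.4,"tz": 0,"rx": 0,"ry": 0,"rz": 0,"grip": 1},
    {"tx": 0.55,"ty": 0.4,"tz": 0,"rx": 0,"ry": 0,"rz": 0,"grip": 1},
    {"tx": 0.5,"ty": 0.37,"tz": 0,"rx": 0,"ry": 0,"rz": 0,"grip": 1},
    {"tx": 0.45,"ty": 0.33,"tz": 0,"rx": 0,"ry": 0,"rz": 0,"grip": 1},
    {"tx": 0.3,"ty": 0.22,"tz": 0,"rx": 0,"ry": 0,"rz": 0,"grip": 1},
    {"tx": 0.2,"ty": 0.15,"tz": 0,"rx": 0,"ry": 0,"rz": 0,"grip": 1},
    {"tx": 0,"ty": 0,"tz": 0,"rx": 0,"ry": 0,"rz": 0,"grip": 1},
    {"tx": 0,"ty": 0,"tz": 0,"rx": 0,"ry": 0,"rz": 0,"grip": 1}
  ]
}}

```text
t: 43.47
position: [0.5837, 0.0408, 0.1422]
tcp_rot: [-179.9, 0.0, 86.8]
wrist_force: [-0.4, -0.2, -4.2]
opening: 0.143
grip_force: 78.5
```

Emit:
{"api": "send_rows", "payload": {
  "motion": [
    {"tx": 0,"ty": 0,"tz": 0,"rx": 0,"ry": 0,"rz": 0,"grip": 1},
    {"tx": 0,"ty": 0,"tz": 0,"rx": 0,"ry": 0,"rz": 0,"grip": 1},
    {"tx": 0,"ty": 0,"tz": 0,"rx": 0,"ry": 0,"rz": 0,"grip": 1},
    {"tx": 0,"ty": 0,"tz": 0,"rx": 0,"ry": 0,"rz": 0,"grip": 1},
    {"tx": 0,"ty": 0,"tz": 0,"rx": 0,"ry": 0,"rz": 0,"grip": 1},
    {"tx": 0,"ty": 0,"tz": 0,"rx": 0,"ry": 0,"rz": 0,"grip": 1},
    {"tx": 0,"ty": 0,"tz": 0,"rx": 0,"ry": 0,"rz": 0,"grip": 1},
    {"tx": 0,"ty": 0,"tz": 0,"rx": 0,"ry": 0,"rz": 0,"grip": 1}
  ]
}}

```text
t: 44.13
position: [0.5843, 0.0404, 0.1431]
tcp_rot: [180.0, 0.0, 86.7]
wrist_force: [0.5, -0.5, -4.7]
opening: 0.138
grip_force: 78.5
```

```bash
cat > pre.py <<'E'
from hold import *
from fit import fit,rackT
def pre(n,home):
    s=readout.get_state(); print(st()); go([home[0]-.0749,home[1]+.0043,.1315],86.7); c,im=snap(n)
    print("rack",fit(c,sat(im),rackT(),.072,[.6539,-.0693,-3.3]))
    # held holder: fit lower part only (below the fingers) for x,y,z0
    G=np.clip(sat(im),-60,0); k=2; Gk=cv2.resize(G,None,fx=k,fy=k); ker=np.ones((11,11),np.uint8)
    global PR; import hold
    hold.PR=[q for q in hold.PR if q[0]<=100][:11]+[(90,11.75)]
    def f(p):
        m=mask(c,p[0]/1e3,p[1]/1e3,im.shape,p[2]/1e3,k); o=cv2.dilate(m,ker)-m; return Gk[o>0].mean()-Gk[m>0].mean()
    b=minimize(f,[s['position'][0]*1e3,s['position'][1]*1e3,s['position'][2]*1e3-112],method='Nelder-Mead',options=dict(initial_simplex=np.array([s['position'][0]*1e3,s['position'][1]*1e3,s['position'][2]*1e3-112])+np.vstack([np.zeros(3),np.eye(3)*5])))
    print("held",np.round(b.x,1),round(b.fun,1),"rel tcp",np.round(b.x-s['position']*1e3,1))
E
python3 -c "
from pre import *
pre('w13',(.6599,.0355))"
```

```text
(44.1333, array([0.5843, 0.0404, 0.1431]), array([180.  ,   0.  ,  86.72]), 0.13829656297776216, 78.45098376274109, array([ 0.5, -0.5, -4.7]))
shift [-0.01  0.02  0.29] turn [0. 0. 0.] j6 -3.7
rack (array([655.28528703, -67.96749015,  -2.22606174]), np.float64(-21.02833845500007))
held [584.1  40.5  29.4] -33.5 rel tcp [-2.000e-01  1.000e-01 -1.137e+02]
```

Run:
```python
from fit import *
for n in ("w12","w10","w8","w2"):
    c,im=load(n); p,f=fit(c,sat(im),rackT(),.072,[.6539,-.0693,-3.3]); a=np.radians(p[2]); print(n,np.round(p,1),round(f,1),[np.round(p[:2]+y*np.array([-np.sin(a),np.cos(a)]),1) for y in (-105,105)])
```

```text
Traceback (most recent call last):
  File "fit.py", line 28, in load
    import pickle; a,r,im=pickle.load(open(f,'rb')); c=optics.get_calibration('wrist'); return (a[0],a[1],R.from_matrix(r),True),im
                                      ~~~~^^^^^^^^
FileNotFoundError: [Errno 2] No such file or directory: 'w12'
```

Emit:
{"api": "send_rows", "payload": {
  "motion": [
    {"tx": -0.01,"ty": 0,"tz": 0.1,"rx": 0,"ry": 0,"rz": 0,"grip": 1},
    {"tx": 0,"ty": 0,"tz": 0.1,"rx": 0,"ry": 0,"rz": 0,"grip": 1},
    {"tx": 0,"ty": 0,"tz": 0.06,"rx": 0,"ry": 0,"rz": 0,"grip": 1},
    {"tx": 0,"ty": 0,"tz": 0,"rx": 0,"ry": 0,"rz": 0,"grip": 1},
    {"tx": 0,"ty": 0,"tz": 0,"rx": 0,"ry": 0,"rz": 0,"grip": 1},
    {"tx": 0,"ty": 0,"tz": 0,"rx": 0,"ry": 0,"rz": 0,"grip": 1},
    {"tx": 0,"ty": 0,"tz": 0,"rx": 0,"ry": 0,"rz": 0,"grip": 1},
    {"tx": 0,"ty": 0,"tz": 0,"rx": 0,"ry": 0,"rz": 0,"grip": 1}
  ]
}}

```text
t: 44.85
position: [0.5845, 0.0401, 0.1328]
tcp_rot: [180.0, 0.0, 86.7]
wrist_force: [0.5, -0.1, -6.2]
opening: 0.139
grip_force: 78.5
```

```bash
sed -i '/^def load/,$d' fit.py
python3 - <<'E'
from fit import *
for n in ("w12","w10","w8","w2"):
    c,im=load(n); p,f=fit(c,sat(im),rackT(),.072,[.6539,-.0693,-3.3]); a=np.radians(p[2]); print(n,np.round(p,1),round(f,1),[np.round(p[:2]+y*np.array([-np.sin(a),np.cos(a)]),1) for y in (-105,105)])
E
```

```text
w12 [643.8 -69.5  -3.1] -67.3 [array([ 638.1, -174.4]), array([649.5,  35.3])]
w10 [645.6 -67.9   7.2] -64.9 [array([ 658.7, -172.1]), array([632.4,  36.2])]
w8 [651.3 -68.6  -3.7] -55.9 [array([ 644.6, -173.4]), array([658.1,  36.2])]
w2 [653.9 -69.3  -3.3] -68.6 [array([ 647.9, -174.1]), array([659.8,  35.5])]
```

Emit:
{"api": "send_rows", "payload": {
  "motion": [
    {"tx": -0.01,"ty": 0.1,"tz": 0,"rx": 0,"ry": 0,"rz": 0,"grip": 1},
    {"tx": 0,"ty": 0.15,"tz": 0,"rx": 0,"ry": 0,"rz": 0,"grip": 1},
    {"tx": 0,"ty": 0.15,"tz": 0,"rx": 0,"ry": 0,"rz": 0,"grip": 1},
    {"tx": 0,"ty": 0.15,"tz": 0,"rx": 0,"ry": 0,"rz": 0,"grip": 1},
    {"tx": 0,"ty": 0.15,"tz": 0,"rx": 0,"ry": 0,"rz": 0,"grip": 1},
    {"tx": 0,"ty": 0.15,"tz": 0,"rx": 0,"ry": 0,"rz": 0,"grip": 1},
    {"tx": 0,"ty": 0.1,"tz": 0,"rx": 0,"ry": 0,"rz": 0,"grip": 1},
    {"tx": 0,"ty": 0.05,"tz": 0,"rx": 0,"ry": 0,"rz": 0,"grip": 1}
  ]
}}

```text
t: 45.52
position: [0.625, 0.0373, 0.1325]
tcp_rot: [180.0, 0.0, 86.7]
wrist_force: [-0.3, 0.6, -4.4]
opening: 0.144
grip_force: 78.5
```

Emit:
{"api": "send_rows", "payload": {
  "motion": [
    {"tx": 0,"ty": 0.1,"tz": 0,"rx": 0,"ry": 0,"rz": 0,"grip": 1},
    {"tx": 0,"ty": 0.1,"tz": 0,"rx": 0,"ry": 0,"rz": 0,"grip": 1},
    {"tx": 0,"ty": 0.1,"tz": 0,"rx": 0,"ry": 0,"rz": 0,"grip": 1},
    {"tx": 0,"ty": 0.1,"tz": 0,"rx": 0,"ry": 0,"rz": 0,"grip": 1},
    {"tx": 0,"ty": 0.1,"tz": 0,"rx": 0,"ry": 0,"rz": 0,"grip": 1},
    {"tx": 0,"ty": 0.1,"tz": 0,"rx": 0,"ry": 0,"rz": 0,"grip": 1},
    {"tx": 0,"ty": 0.05,"tz": 0,"rx": 0,"ry": 0,"rz": 0,"grip": 1},
    {"tx": 0,"ty": 0,"tz": 0,"rx": 0,"ry": 0,"rz": 0,"grip": 1}
  ]
}}

```text
t: 46.18
position: [0.6507, 0.0359, 0.1326]
tcp_rot: [180.0, -0.0, 86.7]
wrist_force: [0.3, 0.3, -4.6]
opening: 0.139
grip_force: 78.5
```

Emit:
{"api": "send_rows", "payload": {
  "motion": [
    {"tx": 0,"ty": 0.05,"tz": 0,"rx": 0,"ry": 0,"rz": 0,"grip": 1},
    {"tx": 0,"ty": 0.04,"tz": 0,"rx": 0,"ry": 0,"rz": 0,"grip": 1},
    {"tx": 0,"ty": 0.03,"tz": 0,"rx": 0,"ry": 0,"rz": 0,"grip": 1},
    {"tx": 0,"ty": 0.02,"tz": 0,"rx": 0,"ry": 0,"rz": 0,"grip": 1},
    {"tx": 0,"ty": 0.02,"tz": 0,"rx": 0,"ry": 0,"rz": 0,"grip": 1},
    {"tx": 0,"ty": 0,"tz": 0,"rx": 0,"ry": 0,"rz": 0,"grip": 1},
    {"tx": 0,"ty": 0,"tz": 0,"rx": 0,"ry": 0,"rz": 0,"grip": 1},
    {"tx": 0,"ty": 0,"tz": 0,"rx": 0,"ry": 0,"rz": 0,"grip": 1}
  ]
}}

```text
t: 46.85
position: [0.6565, 0.0356, 0.1327]
tcp_rot: [-180.0, 0.0, 86.7]
wrist_force: [0.4, -0.6, -4.6]
opening: 0.139
grip_force: 78.5
```

Emit:
{"api": "send_rows", "payload": {
  "motion": [
    {"tx": 0,"ty": 0.03,"tz": 0,"rx": 0,"ry": 0,"rz": 0,"grip": 1},
    {"tx": 0,"ty": 0.03,"tz": 0,"rx": 0,"ry": 0,"rz": 0,"grip": 1},
    {"tx": 0,"ty": 0.01,"tz": 0,"rx": 0,"ry": 0,"rz": 0,"grip": 1},
    {"tx": 0,"ty": 0,"tz": 0,"rx": 0,"ry": 0,"rz": 0,"grip": 1},
    {"tx": 0,"ty": 0,"tz": 0,"rx": 0,"ry": 0,"rz": 0,"grip": 1},
    {"tx": 0,"ty": 0,"tz": 0,"rx": 0,"ry": 0,"rz": 0,"grip": 1},
    {"tx": 0,"ty": 0,"tz": 0,"rx": 0,"ry": 0,"rz": 0,"grip": 1},
    {"tx": 0,"ty": 0,"tz": 0,"rx": 0,"ry": 0,"rz": 0,"grip": 1}
  ]
}}

```text
t: 47.52
position: [0.6593, 0.0355, 0.1327]
tcp_rot: [-180.0, 0.0, 86.7]
wrist_force: [-0.0, -0.3, -5.1]
opening: 0.14
grip_force: 78.5
```

Emit:
{"api": "send_rows", "payload": {
  "motion": [
    {"tx": 0,"ty": 0.02,"tz": 0,"rx": 0,"ry": 0,"rz": 0,"grip": 1},
    {"tx": 0,"ty": 0.01,"tz": 0,"rx": 0,"ry": 0,"rz": 0,"grip": 1},
    {"tx": 0,"ty": 0.01,"tz": 0,"rx": 0,"ry": 0,"rz": 0,"grip": 1},
    {"tx": 0,"ty": 0,"tz": 0,"rx": 0,"ry": 0,"rz": 0,"grip": 1},
    {"tx": 0,"ty": 0,"tz": 0,"rx": 0,"ry": 0,"rz": 0,"grip": 1},
    {"tx": 0,"ty": 0,"tz": 0,"rx": 0,"ry": 0,"rz": 0,"grip": 1},
    {"tx": 0,"ty": 0,"tz": 0,"rx": 0,"ry": 0,"rz": 0,"grip": 1},
    {"tx": 0,"ty": 0,"tz": 0,"rx": 0,"ry": 0,"rz": 0,"grip": 1}
  ]
}}

```text
t: 48.18
position: [0.6609, 0.0353, 0.1327]
tcp_rot: [-180.0, 0.0, 86.7]
wrist_force: [0.6, -0.0, -5.1]
opening: 0.144
grip_force: 78.5
```

Emit:
{"api": "send_rows", "payload": {
  "motion": [
    {"tx": 0,"ty": 0.02,"tz": 0,"rx": 0,"ry": 0,"rz": 0,"grip": 1},
    {"tx": 0,"ty": 0.01,"tz": 0,"rx": 0,"ry": 0,"rz": 0,"grip": 1},
    {"tx": 0,"ty": 0.01,"tz": 0,"rx": 0,"ry": 0,"rz": 0,"grip": 1},
    {"tx": 0,"ty": 0.01,"tz": 0,"rx": 0,"ry": 0,"rz": 0,"grip": 1},
    {"tx": 0,"ty": 0,"tz": 0,"rx": 0,"ry": 0,"rz": 0,"grip": 1},
    {"tx": 0,"ty": 0,"tz": 0,"rx": 0,"ry": 0,"rz": 0,"grip": 1},
    {"tx": 0,"ty": 0,"tz": 0,"rx": 0,"ry": 0,"rz": 0,"grip": 1},
    {"tx": 0,"ty": 0,"tz": 0,"rx": 0,"ry": 0,"rz": 0,"grip": 1}
  ]
}}

```text
t: 48.85
position: [0.6629, 0.0352, 0.1326]
tcp_rot: [-180.0, -0.0, 86.7]
wrist_force: [0.9, -0.6, -4.8]
opening: 0.144
grip_force: 78.5
```

Emit:
{"api": "send_rows", "payload": {
  "motion": [
    {"tx": 0,"ty": 0.02,"tz": 0,"rx": 0,"ry": 0,"rz": 0,"grip": 1},
    {"tx": 0,"ty": 0.01,"tz": 0,"rx": 0,"ry": 0,"rz": 0,"grip": 1},
    {"tx": 0,"ty": 0.01,"tz": 0,"rx": 0,"ry": 0,"rz": 0,"grip": 1},
    {"tx": 0,"ty": 0,"tz": 0,"rx": 0,"ry": 0,"rz": 0,"grip": 1},
    {"tx": 0,"ty": 0,"tz": 0,"rx": 0,"ry": 0,"rz": 0,"grip": 1},
    {"tx": 0,"ty": 0,"tz": 0,"rx": 0,"ry": 0,"rz": 0,"grip": 1},
    {"tx": 0,"ty": 0,"tz": 0,"rx": 0,"ry": 0,"rz": 0,"grip": 1},
    {"tx": 0,"ty": 0,"tz": 0,"rx": 0,"ry": 0,"rz": 0,"grip": 1}
  ]
}}

```text
t: 49.52
position: [0.664, 0.0352, 0.1325]
tcp_rot: [-179.9, -0.0, 86.7]
wrist_force: [-4.8, 0.3, -4.2]
opening: 0.142
grip_force: 78.9
```

Contact at the slot end, so home is x≈0.6635 and the rack's true x is about 3.5 mm farther than fitted. I'll back off slightly and lower onto the plate.

Emit:
{"api": "send_rows", "payload": {
  "motion": [
    {"tx": 0,"ty": -0.015,"tz": 0,"rx": 0,"ry": 0,"rz": 0,"grip": 1},
    {"tx": 0,"ty": 0,"tz": 0.01,"rx": 0,"ry": 0,"rz": 0,"grip": 1},
    {"tx": 0,"ty": 0,"tz": 0.01,"rx": 0,"ry": 0,"rz": 0,"grip": 1},
    {"tx": 0,"ty": 0,"tz": 0.01,"rx": 0,"ry": 0,"rz": 0,"grip": 1},
    {"tx": 0,"ty": 0,"tz": 0.01,"rx": 0,"ry": 0,"rz": 0,"grip": 1},
    {"tx": 0,"ty": 0,"tz": 0,"rx": 0,"ry": 0,"rz": 0,"grip": 1},
    {"tx": 0,"ty": 0,"tz": 0,"rx": 0,"ry": 0,"rz": 0,"grip": 1},
    {"tx": 0,"ty": 0,"tz": 0,"rx": 0,"ry": 0,"rz": 0,"grip": 1}
  ]
}}

```text
t: 50.18
position: [0.6639, 0.0352, 0.1311]
tcp_rot: [-180.0, -0.0, 86.7]
wrist_force: [-5.8, 0.2, -2.1]
opening: 0.139
grip_force: 78.9
```

Emit:
{"api": "send_rows", "payload": {
  "motion": [
    {"tx": 0,"ty": 0,"tz": 0.01,"rx": 0,"ry": 0,"rz": 0,"grip": 1},
    {"tx": 0,"ty": 0,"tz": 0.01,"rx": 0,"ry": 0,"rz": 0,"grip": 1},
    {"tx": 0,"ty": 0,"tz": 0.01,"rx": 0,"ry": 0,"rz": 0,"grip": 1},
    {"tx": 0,"ty": 0,"tz": 0,"rx": 0,"ry": 0,"rz": 0,"grip": 1},
    {"tx": 0,"ty": 0,"tz": 0,"rx": 0,"ry": 0,"rz": 0,"grip": 1},
    {"tx": 0,"ty": 0,"tz": 0,"rx": 0,"ry": 0,"rz": 0,"grip": 1},
    {"tx": 0,"ty": 0,"tz": 0,"rx": 0,"ry": 0,"rz": 0,"grip": 1},
    {"tx": 0,"ty": 0,"tz": 0,"rx": 0,"ry": 0,"rz": 0,"grip": 1}
  ]
}}

```text
t: 50.85
position: [0.6639, 0.0352, 0.131]
tcp_rot: [180.0, 0.0, 86.7]
wrist_force: [-6.3, 0.4, 3.0]
opening: 0.137
grip_force: 79.5
```

Emit:
{"api": "send_rows", "payload": {
  "motion": [
    {"tx": 0,"ty": 0,"tz": 0,"rx": 0,"ry": 0,"rz": 0,"grip": 0.84},
    {"tx": 0,"ty": 0,"tz": 0,"rx": 0,"ry": 0,"rz": 0,"grip": 0.8},
    {"tx": 0,"ty": 0,"tz": 0,"rx": 0,"ry": 0,"rz": 0,"grip": 0.75},
    {"tx": 0,"ty": 0,"tz": 0,"rx": 0,"ry": 0,"rz": 0,"grip": 0.65},
    {"tx": 0,"ty": 0,"tz": 0,"rx": 0,"ry": 0,"rz": 0,"grip": 0.5},
    {"tx": 0,"ty": 0,"tz": 0,"rx": 0,"ry": 0,"rz": 0,"grip": 0.4},
    {"tx": 0,"ty": 0,"tz": 0,"rx": 0,"ry": 0,"rz": 0,"grip": 0.4},
    {"tx": 0,"ty": 0,"tz": 0,"rx": 0,"ry": 0,"rz": 0,"grip": 0.4}
  ]
}}

```text
t: 51.52
position: [0.6642, 0.0351, 0.13]
tcp_rot: [180.0, 0.0, 86.7]
wrist_force: [-0.2, 0.8, 0.1]
opening: 0.6
grip_force: 0.0
```

Emit:
{"api": "send_rows", "payload": {
  "motion": [
    {"tx": 0,"ty": 0,"tz": -0.2,"rx": 0,"ry": 0,"rz": 0,"grip": 0.4},
    {"tx": 0,"ty": 0,"tz": -0.5,"rx": 0,"ry": 0,"rz": 0,"grip": 0.4},
    {"tx": 0,"ty": 0,"tz": -0.9,"rx": 0,"ry": 0,"rz": 0,"grip": 0.3},
    {"tx": 0,"ty": 0,"tz": -1,"rx": 0,"ry": 0,"rz": 0,"grip": 0},
    {"tx": 0,"ty": 0,"tz": -0.7,"rx": 0,"ry": 0,"rz": 0,"grip": 0},
    {"tx": 0,"ty": 0,"tz": -0.3,"rx": 0,"ry": 0,"rz": 0,"grip": 0},
    {"tx": 0,"ty": 0,"tz": 0,"rx": 0,"ry": 0,"rz": 0,"grip": 0},
    {"tx": 0,"ty": 0,"tz": 0,"rx": 0,"ry": 0,"rz": 0,"grip": 0}
  ]
}}

```text
t: 52.18
position: [0.6642, 0.0352, 0.2748]
tcp_rot: [179.9, 0.0, 86.7]
wrist_force: [-0.7, 0.5, -0.8]
opening: 0.999
grip_force: 0.0
```

Run:
```python
from hold import *
print(st()); go([.4153,-.2168,.272],86.7)
c,im=snap("w14"); a=lambda x,y:p2w
# stud top check: darkness-free silhouette of the part above the plate
import hold; hold.PR=[(54,23),(61,23),(61,16),(109,9),(109,7.5),(133,7.5)]
P=w2p(c,[[.6635,.0354,.151]]); print("pix",P);
```

```text
(52.1833, array([0.6642, 0.0352, 0.2748]), array([1.7988e+02, 1.0000e-02, 8.6730e+01]), 0.9986680264617714, 0.0, array([-0.7,  0.5, -0.8]))
shift [-6.64 -5.85  0.06] turn [0.002 0.    0.001] j6 -3.3
pix [[314.80330802 193.7620212 ]]
```

Emit:
{"api": "send_rows", "payload": {
  "motion": [
    {"tx": -0.35,"ty": -0.31,"tz": 0,"rx": 0,"ry": 0,"rz": 0,"grip": 0},
    {"tx": -0.7,"ty": -0.62,"tz": 0,"rx": 0,"ry": 0,"rz": 0,"grip": 0},
    {"tx": -0.7,"ty": -0.62,"tz": 0,"rx": 0,"ry": 0,"rz": 0,"grip": 0},
    {"tx": -0.7,"ty": -0.62,"tz": 0,"rx": 0,"ry": 0,"rz": 0,"grip": 0},
    {"tx": -0.7,"ty": -0.62,"tz": 0,"rx": 0,"ry": 0,"rz": 0,"grip": 0},
    {"tx": -0.7,"ty": -0.62,"tz": 0,"rx": 0,"ry": 0,"rz": 0,"grip": 0},
    {"tx": -0.7,"ty": -0.62,"tz": 0,"rx": 0,"ry": 0,"rz": 0,"grip": 0},
    {"tx": -0.7,"ty": -0.62,"tz": 0,"rx": 0,"ry": 0,"rz": 0,"grip": 0}
  ]
}}

```text
t: 52.9
position: [0.4639, -0.1641, 0.2716]
tcp_rot: [-179.8, -0.1, 86.8]
wrist_force: [0.2, -0.8, 0.7]
opening: 0.998
grip_force: 0.0
```

Emit:
{"api": "send_rows", "payload": {
  "motion": [
    {"tx": -0.7,"ty": -0.6,"tz": 0,"rx": 0,"ry": 0,"rz": 0,"grip": 0},
    {"tx": -0.45,"ty": -0.4,"tz": 0,"rx": 0,"ry": 0,"rz": 0,"grip": 0},
    {"tx": -0.24,"ty": -0.2,"tz": 0,"rx": 0,"ry": 0,"rz": 0,"grip": 0},
    {"tx": 0,"ty": 0,"tz": 0,"rx": 0,"ry": 0,"rz": 0,"grip": 0},
    {"tx": 0,"ty": 0,"tz": 0,"rx": 0,"ry": 0,"rz": 0,"grip": 0},
    {"tx": 0,"ty": 0,"tz": 0,"rx": 0,"ry": 0,"rz": 0,"grip": 0},
    {"tx": 0,"ty": 0,"tz": 0,"rx": 0,"ry": 0,"rz": 0,"grip": 0},
    {"tx": 0,"ty": 0,"tz": 0,"rx": 0,"ry": 0,"rz": 0,"grip": 0}
  ]
}}

```text
t: 53.57
position: [0.4157, -0.2158, 0.2735]
tcp_rot: [-180.0, -0.0, 86.8]
wrist_force: [0.2, 1.0, -0.5]
opening: 1.002
grip_force: 0.0
```

Run:
```python
from hold import *
print(st()); c,im=snap("w15"); p,f=fith(c,im,.4153,-.2168); print(p,f); go([*p/1e3,.111],86.7)
p,f=fith(c,im,.3884,-.332); print(p,f)
```

```text
(53.5667, array([ 0.4157, -0.2158,  0.2735]), array([-1.7997e+02, -4.0000e-02,  8.6820e+01]), 1.00181230655994, 0.0, array([ 0.2,  1. , -0.5]))
[ 415.2 -217.1] -45.4
shift [-0.03 -0.01  4.06] turn [-0.    -0.     0.002] j6 -38.0
[ 388.6 -331.9] -44.2
```

Emit:
{"api": "send_rows", "payload": {
  "motion": [
    {"tx": -0.03,"ty": -0.01,"tz": 0.5,"rx": 0,"ry": 0,"rz": 0.002,"grip": 0},
    {"tx": 0,"ty": 0,"tz": 0.9,"rx": 0,"ry": 0,"rz": 0,"grip": 0},
    {"tx": 0,"ty": 0,"tz": 0.9,"rx": 0,"ry": 0,"rz": 0,"grip": 0},
    {"tx": 0,"ty": 0,"tz": 0.9,"rx": 0,"ry": 0,"rz": 0,"grip": 0},
    {"tx": 0,"ty": 0,"tz": 0.6,"rx": 0,"ry": 0,"rz": 0,"grip": 0.2},
    {"tx": 0,"ty": 0,"tz": 0.26,"rx": 0,"ry": 0,"rz": 0,"grip": 0.4},
    {"tx": 0,"ty": 0,"tz": 0,"rx": 0,"ry": 0,"rz": 0,"grip": 0.6},
    {"tx": 0,"ty": 0,"tz": 0,"rx": 0,"ry": 0,"rz": 0,"grip": 0.7}
  ]
}}

```text
t: 54.28
position: [0.4149, -0.2173, 0.1112]
tcp_rot: [-179.9, -0.0, 86.7]
wrist_force: [-0.2, 0.6, 0.9]
opening: 0.456
grip_force: 0.0
```

Emit:
{"api": "send_rows", "payload": {
  "motion": [
    {"tx": 0,"ty": 0,"tz": 0,"rx": 0,"ry": 0,"rz": 0,"grip": 0.75},
    {"tx": 0,"ty": 0,"tz": 0,"rx": 0,"ry": 0,"rz": 0,"grip": 0.8},
    {"tx": 0,"ty": 0,"tz": 0,"rx": 0,"ry": 0,"rz": 0,"grip": 0.85},
    {"tx": 0,"ty": 0,"tz": 0,"rx": 0,"ry": 0,"rz": 0,"grip": 1},
    {"tx": 0,"ty": 0,"tz": 0,"rx": 0,"ry": 0,"rz": 0,"grip": 1},
    {"tx": 0,"ty": 0,"tz": 0,"rx": 0,"ry": 0,"rz": 0,"grip": 1},
    {"tx": 0,"ty": 0,"tz": 0,"rx": 0,"ry": 0,"rz": 0,"grip": 1},
    {"tx": 0,"ty": 0,"tz": 0,"rx": 0,"ry": 0,"rz": 0,"grip": 1}
  ]
}}

```text
t: 54.95
position: [0.4156, -0.2185, 0.1131]
tcp_rot: [179.9, 0.1, 86.6]
wrist_force: [0.2, 0.8, 6.5]
opening: 0.14
grip_force: 78.1
```

Emit:
{"api": "send_rows", "payload": {
  "motion": [
    {"tx": 0,"ty": 0,"tz": -0.15,"rx": 0,"ry": 0,"rz": 0,"grip": 1},
    {"tx": 0,"ty": 0,"tz": -0.3,"rx": 0,"ry": 0,"rz": 0,"grip": 1},
    {"tx": 0,"ty": 0,"tz": -0.35,"rx": 0,"ry": 0,"rz": 0,"grip": 1},
    {"tx": 0,"ty": 0,"tz": 0,"rx": 0,"ry": 0,"rz": 0,"grip": 1},
    {"tx": 0,"ty": 0,"tz": 0,"rx": 0,"ry": 0,"rz": 0,"grip": 1},
    {"tx": 0,"ty": 0,"tz": 0,"rx": 0,"ry": 0,"rz": 0,"grip": 1},
    {"tx": 0,"ty": 0,"tz": 0,"rx": 0,"ry": 0,"rz": 0,"grip": 1},
    {"tx": 0,"ty": 0,"tz": 0,"rx": 0,"ry": 0,"rz": 0,"grip": 1}
  ]
}}

```text
t: 55.62
position: [0.4142, -0.2174, 0.1426]
tcp_rot: [-179.9, -0.1, 86.6]
wrist_force: [-0.2, -0.2, -6.0]
opening: 0.141
grip_force: 78.4
```

Run:
```python
from h import *
print(st()); go([.5846,-.0300,.1427],86.7)
```

```text
(55.6167, array([ 0.4142, -0.2174,  0.1426]), array([-1.7992e+02, -7.0000e-02,  8.6600e+01]), 0.14059333351399703, 78.43756198883057, array([-0.2, -0.2, -6. ]))
shift [ 4.93  3.98 -0.  ] turn [-0.001 -0.001 -0.002] j6 -38.0
```

Emit:
{"api": "send_rows", "payload": {
  "motion": [
    {"tx": 0.2,"ty": 0.16,"tz": 0,"rx": 0,"ry": 0,"rz": -0.002,"grip": 1},
    {"tx": 0.4,"ty": 0.32,"tz": 0,"rx": 0,"ry": 0,"rz": 0,"grip": 1},
    {"tx": 0.6,"ty": 0.48,"tz": 0,"rx": 0,"ry": 0,"rz": 0,"grip": 1},
    {"tx": 0.6,"ty": 0.48,"tz": 0,"rx": 0,"ry": 0,"rz": 0,"grip": 1},
    {"tx": 0.6,"ty": 0.48,"tz": 0,"rx": 0,"ry": 0,"rz": 0,"grip": 1},
    {"tx": 0.6,"ty": 0.48,"tz": 0,"rx": 0,"ry": 0,"rz": 0,"grip": 1},
    {"tx": 0.6,"ty": 0.48,"tz": 0,"rx": 0,"ry": 0,"rz": 0,"grip": 1},
    {"tx": 0.6,"ty": 0.48,"tz": 0,"rx": 0,"ry": 0,"rz": 0,"grip": 1}
  ]
}}

```text
t: 56.28
position: [0.5594, -0.0556, 0.1429]
tcp_rot: [-180.0, -0.0, 86.7]
wrist_force: [0.5, -1.8, -6.0]
opening: 0.139
grip_force: 78.5
```

Emit:
{"api": "send_rows", "payload": {
  "motion": [
    {"tx": 0.4,"ty": 0.32,"tz": 0,"rx": 0,"ry": 0,"rz": 0,"grip": 1},
    {"tx": 0.23,"ty": 0.2,"tz": 0,"rx": 0,"ry": 0,"rz": 0,"grip": 1},
    {"tx": 0.1,"ty": 0.1,"tz": 0,"rx": 0,"ry": 0,"rz": 0,"grip": 1},
    {"tx": 0,"ty": 0,"tz": 0.1,"rx": 0,"ry": 0,"rz": 0,"grip": 1},
    {"tx": 0,"ty": 0,"tz": 0.1,"rx": 0,"ry": 0,"rz": 0,"grip": 1},
    {"tx": 0,"ty": 0,"tz": 0.05,"rx": 0,"ry": 0,"rz": 0,"grip": 1},
    {"tx": 0,"ty": 0,"tz": 0,"rx": 0,"ry": 0,"rz": 0,"grip": 1},
    {"tx": 0,"ty": 0,"tz": 0,"rx": 0,"ry": 0,"rz": 0,"grip": 1}
  ]
}}

```text
t: 56.95
position: [0.5842, -0.0309, 0.1332]
tcp_rot: [-179.9, -0.0, 86.6]
wrist_force: [-0.3, -0.5, -5.2]
opening: 0.139
grip_force: 78.5
```

Emit:
{"api": "send_rows", "payload": {
  "motion": [
    {"tx": 0,"ty": 0,"tz": 0,"rx": 0,"ry": 0,"rz": 0,"grip": 1},
    {"tx": 0,"ty": 0,"tz": 0,"rx": 0,"ry": 0,"rz": 0,"grip": 1},
    {"tx": 0,"ty": 0,"tz": 0,"rx": 0,"ry": 0,"rz": 0,"grip": 1},
    {"tx": 0,"ty": 0,"tz": 0,"rx": 0,"ry": 0,"rz": 0,"grip": 1},
    {"tx": 0,"ty": 0,"tz": 0,"rx": 0,"ry": 0,"rz": 0,"grip": 1},
    {"tx": 0,"ty": 0,"tz": 0,"rx": 0,"ry": 0,"rz": 0,"grip": 1},
    {"tx": 0,"ty": 0,"tz": 0,"rx": 0,"ry": 0,"rz": 0,"grip": 1},
    {"tx": 0,"ty": 0,"tz": 0,"rx": 0,"ry": 0,"rz": 0,"grip": 1}
  ]
}}

```text
t: 57.62
position: [0.5849, -0.03, 0.1335]
tcp_rot: [-180.0, -0.0, 86.7]
wrist_force: [-0.0, 0.9, -5.4]
opening: 0.141
grip_force: 78.5
```

```bash
python3 -c "
from pre import *
pre('w16',(.6595,-.0343)); go([.6595,-.0345,.1328],86.7)"
```

```text
(57.6167, array([ 0.5849, -0.03  ,  0.1335]), array([-180.  ,   -0.  ,   86.74]), 0.14065988906703267, 78.50940942764282, array([-0. ,  0.9, -5.4]))
shift [-0.   -0.01  0.05] turn [-0.    -0.     0.001] j6 -10.6
rack (array([662.2012713 , -63.31677476,  16.89501862]), np.float64(-24.40526188366967))
held [584.9 -28.6  20.4] -26.8 rel tcp [  -0.     1.4 -113. ]
shift [-0.01  1.87  0.02] turn [0.    0.    0.001] j6 -10.6
```

Emit:
{"api": "send_rows", "payload": {
  "motion": [
    {"tx": -0.01,"ty": 0.1,"tz": 0.02,"rx": 0,"ry": 0,"rz": 0,"grip": 1},
    {"tx": 0,"ty": 0.15,"tz": 0,"rx": 0,"ry": 0,"rz": 0,"grip": 1},
    {"tx": 0,"ty": 0.15,"tz": 0,"rx": 0,"ry": 0,"rz": 0,"grip": 1},
    {"tx": 0,"ty": 0.15,"tz": 0,"rx": 0,"ry": 0,"rz": 0,"grip": 1},
    {"tx": 0,"ty": 0.15,"tz": 0,"rx": 0,"ry": 0,"rz": 0,"grip": 1},
    {"tx": 0,"ty": 0.15,"tz": 0,"rx": 0,"ry": 0,"rz": 0,"grip": 1},
    {"tx": 0,"ty": 0.1,"tz": 0,"rx": 0,"ry": 0,"rz": 0,"grip": 1},
    {"tx": 0,"ty": 0.05,"tz": 0,"rx": 0,"ry": 0,"rz": 0,"grip": 1}
  ]
}}

```text
t: 58.33
position: [0.6257, -0.0328, 0.1325]
tcp_rot: [180.0, 0.0, 86.7]
wrist_force: [0.4, 0.4, -5.8]
opening: 0.14
grip_force: 78.5
```

Emit:
{"api": "send_rows", "payload": {
  "motion": [
    {"tx": 0,"ty": 0.1,"tz": 0,"rx": 0,"ry": 0,"rz": 0,"grip": 1},
    {"tx": 0,"ty": 0.12,"tz": 0,"rx": 0,"ry": 0,"rz": 0,"grip": 1},
    {"tx": 0,"ty": 0.12,"tz": 0,"rx": 0,"ry": 0,"rz": 0,"grip": 1},
    {"tx": 0,"ty": 0.12,"tz": 0,"rx": 0,"ry": 0,"rz": 0,"grip": 1},
    {"tx": 0,"ty": 0.12,"tz": 0,"rx": 0,"ry": 0,"rz": 0,"grip": 1},
    {"tx": 0,"ty": 0.1,"tz": 0,"rx": 0,"ry": 0,"rz": 0,"grip": 1},
    {"tx": 0,"ty": 0.05,"tz": 0,"rx": 0,"ry": 0,"rz": 0,"grip": 1},
    {"tx": 0,"ty": 0.03,"tz": 0,"rx": 0,"ry": 0,"rz": 0,"grip": 1}
  ]
}}

```text
t: 59.0
position: [0.6555, -0.0345, 0.1326]
tcp_rot: [-180.0, -0.0, 86.7]
wrist_force: [-0.4, -1.0, -6.4]
opening: 0.138
grip_force: 78.5
```

Emit:
{"api": "send_rows", "payload": {
  "motion": [
    {"tx": 0,"ty": 0.03,"tz": 0,"rx": 0,"ry": 0,"rz": 0,"grip": 1},
    {"tx": 0,"ty": 0.03,"tz": 0,"rx": 0,"ry": 0,"rz": 0,"grip": 1},
    {"tx": 0,"ty": 0.02,"tz": 0,"rx": 0,"ry": 0,"rz": 0,"grip": 1},
    {"tx": 0,"ty": 0.01,"tz": 0,"rx": 0,"ry": 0,"rz": 0,"grip": 1},
    {"tx": 0,"ty": 0,"tz": 0,"rx": 0,"ry": 0,"rz": 0,"grip": 1},
    {"tx": 0,"ty": 0,"tz": 0,"rx": 0,"ry": 0,"rz": 0,"grip": 1},
    {"tx": 0,"ty": 0,"tz": 0,"rx": 0,"ry": 0,"rz": 0,"grip": 1},
    {"tx": 0,"ty": 0,"tz": 0,"rx": 0,"ry": 0,"rz": 0,"grip": 1}
  ]
}}

```text
t: 59.67
position: [0.6587, -0.0347, 0.1327]
tcp_rot: [180.0, -0.0, 86.7]
wrist_force: [-0.2, -0.9, -6.4]
opening: 0.143
grip_force: 78.5
```

Emit:
{"api": "send_rows", "payload": {
  "motion": [
    {"tx": 0,"ty": 0.01,"tz": 0,"rx": 0,"ry": 0,"rz": 0,"grip": 1},
    {"tx": 0,"ty": 0.01,"tz": 0,"rx": 0,"ry": 0,"rz": 0,"grip": 1},
    {"tx": 0,"ty": 0,"tz": 0.01,"rx": 0,"ry": 0,"rz": 0,"grip": 1},
    {"tx": 0,"ty": 0,"tz": 0.01,"rx": 0,"ry": 0,"rz": 0,"grip": 1},
    {"tx": 0,"ty": 0,"tz": 0.01,"rx": 0,"ry": 0,"rz": 0,"grip": 1},
    {"tx": 0,"ty": 0,"tz": 0.01,"rx": 0,"ry": 0,"rz": 0,"grip": 1},
    {"tx": 0,"ty": 0,"tz": 0.01,"rx": 0,"ry": 0,"rz": 0,"grip": 1},
    {"tx": 0,"ty": 0,"tz": 0,"rx": 0,"ry": 0,"rz": 0,"grip": 1}
  ]
}}

```text
t: 60.33
position: [0.6594, -0.0347, 0.1313]
tcp_rot: [180.0, 0.0, 86.7]
wrist_force: [-3.5, 0.5, 0.2]
opening: 0.137
grip_force: 79.2
```

Emit:
{"api": "send_rows", "payload": {
  "motion": [
    {"tx": 0,"ty": 0,"tz": 0.01,"rx": 0,"ry": 0,"rz": 0,"grip": 1},
    {"tx": 0,"ty": 0,"tz": 0,"rx": 0,"ry": 0,"rz": 0,"grip": 1},
    {"tx": 0,"ty": 0,"tz": 0,"rx": 0,"ry": 0,"rz": 0,"grip": 1},
    {"tx": 0,"ty": 0,"tz": 0,"rx": 0,"ry": 0,"rz": 0,"grip": 1},
    {"tx": 0,"ty": 0,"tz": 0,"rx": 0,"ry": 0,"rz": 0,"grip": 1},
    {"tx": 0,"ty": 0,"tz": 0,"rx": 0,"ry": 0,"rz": 0,"grip": 1},
    {"tx": 0,"ty": 0,"tz": 0,"rx": 0,"ry": 0,"rz": 0,"grip": 1},
    {"tx": 0,"ty": 0,"tz": 0,"rx": 0,"ry": 0,"rz": 0,"grip": 1}
  ]
}}

```text
t: 61.0
position: [0.6595, -0.0347, 0.1312]
tcp_rot: [180.0, 0.0, 86.7]
wrist_force: [-5.6, 1.0, 3.0]
opening: 0.14
grip_force: 79.5
```

Seated. Release, rise, and go to holder 3 at (0.3885,-0.332).

Emit:
{"api": "send_rows", "payload": {
  "motion": [
    {"tx": 0,"ty": 0,"tz": 0,"rx": 0,"ry": 0,"rz": 0,"grip": 0.84},
    {"tx": 0,"ty": 0,"tz": 0,"rx": 0,"ry": 0,"rz": 0,"grip": 0.8},
    {"tx": 0,"ty": 0,"tz": 0,"rx": 0,"ry": 0,"rz": 0,"grip": 0.75},
    {"tx": 0,"ty": 0,"tz": 0,"rx": 0,"ry": 0,"rz": 0,"grip": 0.65},
    {"tx": 0,"ty": 0,"tz": 0,"rx": 0,"ry": 0,"rz": 0,"grip": 0.5},
    {"tx": 0,"ty": 0,"tz": 0,"rx": 0,"ry": 0,"rz": 0,"grip": 0.4},
    {"tx": 0,"ty": 0,"tz": 0,"rx": 0,"ry": 0,"rz": 0,"grip": 0.4},
    {"tx": 0,"ty": 0,"tz": 0,"rx": 0,"ry": 0,"rz": 0,"grip": 0.4}
  ]
}}

```text
t: 61.67
position: [0.6597, -0.0348, 0.1303]
tcp_rot: [180.0, 0.0, 86.7]
wrist_force: [-0.0, -0.0, -1.0]
opening: 0.597
grip_force: 0.0
```

Emit:
{"api": "send_rows", "payload": {
  "motion": [
    {"tx": 0,"ty": 0,"tz": -0.2,"rx": 0,"ry": 0,"rz": 0,"grip": 0.4},
    {"tx": 0,"ty": 0,"tz": -0.5,"rx": 0,"ry": 0,"rz": 0,"grip": 0.4},
    {"tx": 0,"ty": 0,"tz": -0.9,"rx": 0,"ry": 0,"rz": 0,"grip": 0.3},
    {"tx": 0,"ty": 0,"tz": -1,"rx": 0,"ry": 0,"rz": 0,"grip": 0},
    {"tx": 0,"ty": 0,"tz": -0.7,"rx": 0,"ry": 0,"rz": 0,"grip": 0},
    {"tx": 0,"ty": 0,"tz": -0.3,"rx": 0,"ry": 0,"rz": 0,"grip": 0},
    {"tx": 0,"ty": 0,"tz": 0,"rx": 0,"ry": 0,"rz": 0,"grip": 0},
    {"tx": 0,"ty": 0,"tz": 0,"rx": 0,"ry": 0,"rz": 0,"grip": 0}
  ]
}}

```text
t: 62.33
position: [0.6598, -0.0347, 0.2752]
tcp_rot: [179.9, 0.0, 86.7]
wrist_force: [-0.2, -0.1, -0.1]
opening: 1.003
grip_force: 0.0
```

Run:
```python
from h import *
print(st()); go([.3885,-.332,.272],86.7)
```

```text
(62.3333, array([ 0.6598, -0.0347,  0.2752]), array([1.7989e+02, 2.0000e-02, 8.6740e+01]), 1.0028960722144749, 0.0, array([-0.2, -0.1, -0.1]))
shift [-7.81 -6.35  0.07] turn [0.002 0.    0.001] j6 -9.4
```

Emit:
{"api": "send_rows", "payload": {
  "motion": [
    {"tx": -0.35,"ty": -0.28,"tz": 0,"rx": 0,"ry": 0,"rz": 0,"grip": 0},
    {"tx": -0.7,"ty": -0.57,"tz": 0,"rx": 0,"ry": 0,"rz": 0,"grip": 0},
    {"tx": -0.7,"ty": -0.57,"tz": 0,"rx": 0,"ry": 0,"rz": 0,"grip": 0},
    {"tx": -0.7,"ty": -0.57,"tz": 0,"rx": 0,"ry": 0,"rz": 0,"grip": 0},
    {"tx": -0.7,"ty": -0.57,"tz": 0,"rx": 0,"ry": 0,"rz": 0,"grip": 0},
    {"tx": -0.7,"ty": -0.57,"tz": 0,"rx": 0,"ry": 0,"rz": 0,"grip": 0},
    {"tx": -0.7,"ty": -0.57,"tz": 0,"rx": 0,"ry": 0,"rz": 0,"grip": 0},
    {"tx": -0.7,"ty": -0.57,"tz": 0,"rx": 0,"ry": 0,"rz": 0,"grip": 0}
  ]
}}

```text
t: 63.0
position: [0.4748, -0.2349, 0.272]
tcp_rot: [-179.8, -0.1, 86.7]
wrist_force: [0.4, -1.1, -0.7]
opening: 1.003
grip_force: 0.0
```

Emit:
{"api": "send_rows", "payload": {
  "motion": [
    {"tx": -0.7,"ty": -0.57,"tz": 0,"rx": 0,"ry": 0,"rz": 0,"grip": 0},
    {"tx": -0.7,"ty": -0.57,"tz": 0,"rx": 0,"ry": 0,"rz": 0,"grip": 0},
    {"tx": -0.7,"ty": -0.57,"tz": 0,"rx": 0,"ry": 0,"rz": 0,"grip": 0},
    {"tx": -0.46,"ty": -0.37,"tz": 0,"rx": 0,"ry": 0,"rz": 0,"grip": 0},
    {"tx": 0,"ty": 0,"tz": 0,"rx": 0,"ry": 0,"rz": 0,"grip": 0},
    {"tx": 0,"ty": 0,"tz": 0,"rx": 0,"ry": 0,"rz": 0,"grip": 0},
    {"tx": 0,"ty": 0,"tz": 0,"rx": 0,"ry": 0,"rz": 0,"grip": 0},
    {"tx": 0,"ty": 0,"tz": 0,"rx": 0,"ry": 0,"rz": 0,"grip": 0}
  ]
}}

```text
t: 63.67
position: [0.3886, -0.331, 0.2734]
tcp_rot: [-180.0, -0.1, 86.8]
wrist_force: [-0.6, 0.4, 0.3]
opening: 0.999
grip_force: 0.0
```

Run:
```python
from hold import *
print(st()); c,im=snap("w17"); p,f=fith(c,im,.3885,-.332); print(p,f); go([*p/1e3,.111],86.7)
```

```text
(63.6667, array([ 0.3886, -0.331 ,  0.2734]), array([-1.7995e+02, -1.0000e-01,  8.6800e+01]), 0.9987825455157071, 0.0, array([-0.6,  0.4,  0.3]))
[ 388.4 -332. ] -45.2
shift [-0.03 -0.01  4.07] turn [-0.    -0.001  0.002] j6 -49.8
```

Emit:
{"api": "send_rows", "payload": {
  "motion": [
    {"tx": -0.03,"ty": -0.01,"tz": 0.5,"rx": 0,"ry": 0,"rz": 0.002,"grip": 0},
    {"tx": 0,"ty": 0,"tz": 0.9,"rx": 0,"ry": 0,"rz": 0,"grip": 0},
    {"tx": 0,"ty": 0,"tz": 0.9,"rx": 0,"ry": 0,"rz": 0,"grip": 0},
    {"tx": 0,"ty": 0,"tz": 0.9,"rx": 0,"ry": 0,"rz": 0,"grip": 0},
    {"tx": 0,"ty": 0,"tz": 0.6,"rx": 0,"ry": 0,"rz": 0,"grip": 0.2},
    {"tx": 0,"ty": 0,"tz": 0.26,"rx": 0,"ry": 0,"rz": 0,"grip": 0.4},
    {"tx": 0,"ty": 0,"tz": 0,"rx": 0,"ry": 0,"rz": 0,"grip": 0.6},
    {"tx": 0,"ty": 0,"tz": 0,"rx": 0,"ry": 0,"rz": 0,"grip": 0.7}
  ]
}}

```text
t: 64.38
position: [0.3885, -0.3332, 0.1124]
tcp_rot: [180.0, 0.0, 86.7]
wrist_force: [0.7, -0.7, 0.1]
opening: 0.453
grip_force: 0.0
```

Emit:
{"api": "send_rows", "payload": {
  "motion": [
    {"tx": 0,"ty": 0,"tz": 0,"rx": 0,"ry": 0,"rz": 0,"grip": 0.75},
    {"tx": 0,"ty": 0,"tz": 0,"rx": 0,"ry": 0,"rz": 0,"grip": 0.8},
    {"tx": 0,"ty": 0,"tz": 0,"rx": 0,"ry": 0,"rz": 0,"grip": 0.85},
    {"tx": 0,"ty": 0,"tz": 0,"rx": 0,"ry": 0,"rz": 0,"grip": 1},
    {"tx": 0,"ty": 0,"tz": 0,"rx": 0,"ry": 0,"rz": 0,"grip": 1},
    {"tx": 0,"ty": 0,"tz": 0,"rx": 0,"ry": 0,"rz": 0,"grip": 1},
    {"tx": 0,"ty": 0,"tz": 0,"rx": 0,"ry": 0,"rz": 0,"grip": 1},
    {"tx": 0,"ty": 0,"tz": 0,"rx": 0,"ry": 0,"rz": 0,"grip": 1}
  ]
}}

```text
t: 65.05
position: [0.3886, -0.3344, 0.1141]
tcp_rot: [179.8, 0.2, 86.6]
wrist_force: [-0.4, 1.3, 7.4]
opening: 0.135
grip_force: 78.1
```

Emit:
{"api": "send_rows", "payload": {
  "motion": [
    {"tx": 0,"ty": 0,"tz": -0.15,"rx": 0,"ry": 0,"rz": 0,"grip": 1},
    {"tx": 0,"ty": 0,"tz": -0.3,"rx": 0,"ry": 0,"rz": 0,"grip": 1},
    {"tx": 0,"ty": 0,"tz": -0.35,"rx": 0,"ry": 0,"rz": 0,"grip": 1},
    {"tx": 0,"ty": 0,"tz": 0,"rx": 0,"ry": 0,"rz": 0,"grip": 1},
    {"tx": 0,"ty": 0,"tz": 0,"rx": 0,"ry": 0,"rz": 0,"grip": 1},
    {"tx": 0,"ty": 0,"tz": 0,"rx": 0,"ry": 0,"rz": 0,"grip": 1},
    {"tx": 0,"ty": 0,"tz": 0,"rx": 0,"ry": 0,"rz": 0,"grip": 1},
    {"tx": 0,"ty": 0,"tz": 0,"rx": 0,"ry": 0,"rz": 0,"grip": 1}
  ]
}}

```text
t: 65.72
position: [0.3872, -0.3327, 0.1429]
tcp_rot: [-179.9, -0.1, 86.6]
wrist_force: [0.3, 1.0, -7.2]
opening: 0.138
grip_force: 78.4
```

Run:
```python
from h import *
print(st()); go([.5806,-.0999,.1427],86.7)
```

```text
(65.7167, array([ 0.3872, -0.3327,  0.1429]), array([-1.7992e+02, -9.0000e-02,  8.6610e+01]), 0.13801961804254642, 78.41315031051636, array([ 0.3,  1. , -7.2]))
shift [6.1  4.48 0.01] turn [-0.001 -0.001 -0.001] j6 -49.8
```

Emit:
{"api": "send_rows", "payload": {
  "motion": [
    {"tx": 0.2,"ty": 0.15,"tz": 0,"rx": 0,"ry": 0,"rz": -0.002,"grip": 1},
    {"tx": 0.45,"ty": 0.33,"tz": 0,"rx": 0,"ry": 0,"rz": 0,"grip": 1},
    {"tx": 0.65,"ty": 0.48,"tz": 0,"rx": 0,"ry": 0,"rz": 0,"grip": 1},
    {"tx": 0.65,"ty": 0.48,"tz": 0,"rx": 0,"ry": 0,"rz": 0,"grip": 1},
    {"tx": 0.65,"ty": 0.48,"tz": 0,"rx": 0,"ry": 0,"rz": 0,"grip": 1},
    {"tx": 0.65,"ty": 0.48,"tz": 0,"rx": 0,"ry": 0,"rz": 0,"grip": 1},
    {"tx": 0.65,"ty": 0.48,"tz": 0,"rx": 0,"ry": 0,"rz": 0,"grip": 1},
    {"tx": 0.65,"ty": 0.48,"tz": 0,"rx": 0,"ry": 0,"rz": 0,"grip": 1}
  ]
}}

```text
t: 66.38
position: [0.5331, -0.157, 0.1434]
tcp_rot: [-180.0, -0.0, 86.7]
wrist_force: [1.0, -0.3, -5.9]
opening: 0.14
grip_force: 78.4
```

Emit:
{"api": "send_rows", "payload": {
  "motion": [
    {"tx": 0.65,"ty": 0.48,"tz": 0,"rx": 0,"ry": 0,"rz": 0,"grip": 1},
    {"tx": 0.5,"ty": 0.36,"tz": 0,"rx": 0,"ry": 0,"rz": 0,"grip": 1},
    {"tx": 0.28,"ty": 0.2,"tz": 0,"rx": 0,"ry": 0,"rz": 0,"grip": 1},
    {"tx": 0.12,"ty": 0.08,"tz": 0.1,"rx": 0,"ry": 0,"rz": 0,"grip": 1},
    {"tx": 0,"ty": 0,"tz": 0.1,"rx": 0,"ry": 0,"rz": 0,"grip": 1},
    {"tx": 0,"ty": 0,"tz": 0.02,"rx": 0,"ry": 0,"rz": 0,"grip": 1},
    {"tx": 0,"ty": 0,"tz": 0,"rx": 0,"ry": 0,"rz": 0,"grip": 1},
    {"tx": 0,"ty": 0,"tz": 0,"rx": 0,"ry": 0,"rz": 0,"grip": 1}
  ]
}}

```text
t: 67.05
position: [0.5797, -0.1011, 0.1348]
tcp_rot: [-179.9, 0.0, 86.6]
wrist_force: [0.2, -0.9, -6.0]
opening: 0.139
grip_force: 78.5
```

Emit:
{"api": "send_rows", "payload": {
  "motion": [
    {"tx": 0,"ty": 0,"tz": 0,"rx": 0,"ry": 0,"rz": 0,"grip": 1},
    {"tx": 0,"ty": 0,"tz": 0,"rx": 0,"ry": 0,"rz": 0,"grip": 1},
    {"tx": 0,"ty": 0,"tz": 0,"rx": 0,"ry": 0,"rz": 0,"grip": 1},
    {"tx": 0,"ty": 0,"tz": 0,"rx": 0,"ry": 0,"rz": 0,"grip": 1},
    {"tx": 0,"ty": 0,"tz": 0,"rx": 0,"ry": 0,"rz": 0,"grip": 1},
    {"tx": 0,"ty": 0,"tz": 0,"rx": 0,"ry": 0,"rz": 0,"grip": 1},
    {"tx": 0,"ty": 0,"tz": 0,"rx": 0,"ry": 0,"rz": 0,"grip": 1},
    {"tx": 0,"ty": 0,"tz": 0,"rx": 0,"ry": 0,"rz": 0,"grip": 1}
  ]
}}

```text
t: 67.72
position: [0.5806, -0.0999, 0.1351]
tcp_rot: [180.0, 0.0, 86.7]
wrist_force: [-0.3, 1.0, -6.5]
opening: 0.139
grip_force: 78.5
```

```bash
python3 -c "
from pre import *
pre('w18',(.6555,-.1042)); go([.6555,-.1044,.1342],86.7)"
```

```text
(67.7167, array([ 0.5806, -0.0999,  0.1351]), array([180.  ,   0.  ,  86.74]), 0.13888862226890233, 78.47378611564636, array([-0.3,  1. , -6.5]))
shift [-0.    0.    0.09] turn [0.    0.    0.001] j6 -17.3
rack (array([642.01717713, -67.38813117,  14.27023151]), np.float64(-30.997800268198052))
held [580.6 -98.   19.6] -24.3 rel tcp [ 1.000e-01  1.800e+00 -1.155e+02]
shift [-0.01  1.88  0.02] turn [-0.    -0.     0.001] j6 -17.3
```

The fit agrees with the grip readings: the holder sits +1.8 mm in y in the fingers. I'll compensate with tx -0.04 and keep the height (base 19.6 mm).

Emit:
{"api": "send_rows", "payload": {
  "motion": [
    {"tx": -0.04,"ty": 0.1,"tz": 0,"rx": 0,"ry": 0,"rz": 0,"grip": 1},
    {"tx": 0,"ty": 0.15,"tz": 0,"rx": 0,"ry": 0,"rz": 0,"grip": 1},
    {"tx": 0,"ty": 0.15,"tz": 0,"rx": 0,"ry": 0,"rz": 0,"grip": 1},
    {"tx": 0,"ty": 0.15,"tz": 0,"rx": 0,"ry": 0,"rz": 0,"grip": 1},
    {"tx": 0,"ty": 0.15,"tz": 0,"rx": 0,"ry": 0,"rz": 0,"grip": 1},
    {"tx": 0,"ty": 0.15,"tz": 0,"rx": 0,"ry": 0,"rz": 0,"grip": 1},
    {"tx": 0,"ty": 0.1,"tz": 0,"rx": 0,"ry": 0,"rz": 0,"grip": 1},
    {"tx": 0,"ty": 0.05,"tz": 0,"rx": 0,"ry": 0,"rz": 0,"grip": 1}
  ]
}}

```text
t: 68.43
position: [0.6212, -0.1039, 0.1349]
tcp_rot: [180.0, 0.0, 86.7]
wrist_force: [-1.2, -0.1, -6.1]
opening: 0.139
grip_force: 78.5
```

Emit:
{"api": "send_rows", "payload": {
  "motion": [
    {"tx": 0,"ty": 0.1,"tz": 0,"rx": 0,"ry": 0,"rz": 0,"grip": 1},
    {"tx": 0,"ty": 0.12,"tz": 0,"rx": 0,"ry": 0,"rz": 0,"grip": 1},
    {"tx": 0,"ty": 0.12,"tz": 0,"rx": 0,"ry": 0,"rz": 0,"grip": 1},
    {"tx": 0,"ty": 0.12,"tz": 0,"rx": 0,"ry": 0,"rz": 0,"grip": 1},
    {"tx": 0,"ty": 0.12,"tz": 0,"rx": 0,"ry": 0,"rz": 0,"grip": 1},
    {"tx": 0,"ty": 0.1,"tz": 0,"rx": 0,"ry": 0,"rz": 0,"grip": 1},
    {"tx": 0,"ty": 0.05,"tz": 0,"rx": 0,"ry": 0,"rz": 0,"grip": 1},
    {"tx": 0,"ty": 0.03,"tz": 0,"rx": 0,"ry": 0,"rz": 0,"grip": 1}
  ]
}}

```text
t: 69.1
position: [0.6511, -0.1056, 0.135]
tcp_rot: [180.0, 0.0, 86.7]
wrist_force: [-0.0, -0.3, -6.7]
opening: 0.143
grip_force: 78.5
```

Emit:
{"api": "send_rows", "payload": {
  "motion": [
    {"tx": 0,"ty": 0.03,"tz": 0,"rx": 0,"ry": 0,"rz": 0,"grip": 1},
    {"tx": 0,"ty": 0.03,"tz": 0,"rx": 0,"ry": 0,"rz": 0,"grip": 1},
    {"tx": 0,"ty": 0.03,"tz": 0,"rx": 0,"ry": 0,"rz": 0,"grip": 1},
    {"tx": 0,"ty": 0.01,"tz": 0,"rx": 0,"ry": 0,"rz": 0,"grip": 1},
    {"tx": 0,"ty": 0,"tz": 0,"rx": 0,"ry": 0,"rz": 0,"grip": 1},
    {"tx": 0,"ty": 0,"tz": 0,"rx": 0,"ry": 0,"rz": 0,"grip": 1},
    {"tx": 0,"ty": 0,"tz": 0,"rx": 0,"ry": 0,"rz": 0,"grip": 1},
    {"tx": 0,"ty": 0,"tz": 0,"rx": 0,"ry": 0,"rz": 0,"grip": 1}
  ]
}}

```text
t: 69.77
position: [0.6547, -0.1058, 0.1351]
tcp_rot: [-180.0, 0.0, 86.7]
wrist_force: [-0.4, -0.4, -6.4]
opening: 0.14
grip_force: 78.5
```

Emit:
{"api": "send_rows", "payload": {
  "motion": [
    {"tx": 0,"ty": 0.01,"tz": 0,"rx": 0,"ry": 0,"rz": 0,"grip": 1},
    {"tx": 0,"ty": 0.01,"tz": 0,"rx": 0,"ry": 0,"rz": 0,"grip": 1},
    {"tx": 0,"ty": 0,"tz": 0.01,"rx": 0,"ry": 0,"rz": 0,"grip": 1},
    {"tx": 0,"ty": 0,"tz": 0.01,"rx": 0,"ry": 0,"rz": 0,"grip": 1},
    {"tx": 0,"ty": 0,"tz": 0.01,"rx": 0,"ry": 0,"rz": 0,"grip": 1},
    {"tx": 0,"ty": 0,"tz": 0.01,"rx": 0,"ry": 0,"rz": 0,"grip": 1},
    {"tx": 0,"ty": 0,"tz": 0.01,"rx": 0,"ry": 0,"rz": 0,"grip": 1},
    {"tx": 0,"ty": 0,"tz": 0,"rx": 0,"ry": 0,"rz": 0,"grip": 1}
  ]
}}

```text
t: 70.43
position: [0.6553, -0.1058, 0.1329]
tcp_rot: [-180.0, -0.0, 86.7]
wrist_force: [-0.8, -0.2, -5.8]
opening: 0.136
grip_force: 78.5
```

Emit:
{"api": "send_rows", "payload": {
  "motion": [
    {"tx": 0,"ty": 0,"tz": 0.01,"rx": 0,"ry": 0,"rz": 0,"grip": 1},
    {"tx": 0,"ty": 0,"tz": 0.01,"rx": 0,"ry": 0,"rz": 0,"grip": 1},
    {"tx": 0,"ty": 0,"tz": 0,"rx": 0,"ry": 0,"rz": 0,"grip": 1},
    {"tx": 0,"ty": 0,"tz": 0,"rx": 0,"ry": 0,"rz": 0,"grip": 1},
    {"tx": 0,"ty": 0,"tz": 0,"rx": 0,"ry": 0,"rz": 0,"grip": 1},
    {"tx": 0,"ty": 0,"tz": 0,"rx": 0,"ry": 0,"rz": 0,"grip": 1},
    {"tx": 0,"ty": 0,"tz": 0,"rx": 0,"ry": 0,"rz": 0,"grip": 1},
    {"tx": 0,"ty": 0,"tz": 0,"rx": 0,"ry": 0,"rz": 0,"grip": 1}
  ]
}}

```text
t: 71.1
position: [0.6555, -0.1058, 0.1322]
tcp_rot: [-180.0, -0.0, 86.7]
wrist_force: [-1.8, -0.0, -5.8]
opening: 0.136
grip_force: 78.6
```

Emit:
{"api": "send_rows", "payload": {
  "motion": [
    {"tx": 0,"ty": 0,"tz": 0.01,"rx": 0,"ry": 0,"rz": 0,"grip": 1},
    {"tx": 0,"ty": 0,"tz": 0.01,"rx": 0,"ry": 0,"rz": 0,"grip": 1},
    {"tx": 0,"ty": 0,"tz": 0.01,"rx": 0,"ry": 0,"rz": 0,"grip": 1},
    {"tx": 0,"ty": 0,"tz": 0,"rx": 0,"ry": 0,"rz": 0,"grip": 1},
    {"tx": 0,"ty": 0,"tz": 0,"rx": 0,"ry": 0,"rz": 0,"grip": 1},
    {"tx": 0,"ty": 0,"tz": 0,"rx": 0,"ry": 0,"rz": 0,"grip": 1},
    {"tx": 0,"ty": 0,"tz": 0,"rx": 0,"ry": 0,"rz": 0,"grip": 1},
    {"tx": 0,"ty": 0,"tz": 0,"rx": 0,"ry": 0,"rz": 0,"grip": 1}
  ]
}}

```text
t: 71.77
position: [0.6556, -0.1059, 0.1322]
tcp_rot: [180.0, 0.0, 86.7]
wrist_force: [-5.4, 0.9, 2.8]
opening: 0.136
grip_force: 79.6
```

Seated. Release, rise, and go to holder 4 at (0.483,-0.3995).

Emit:
{"api": "send_rows", "payload": {
  "motion": [
    {"tx": 0,"ty": 0,"tz": 0,"rx": 0,"ry": 0,"rz": 0,"grip": 0.84},
    {"tx": 0,"ty": 0,"tz": 0,"rx": 0,"ry": 0,"rz": 0,"grip": 0.8},
    {"tx": 0,"ty": 0,"tz": 0,"rx": 0,"ry": 0,"rz": 0,"grip": 0.75},
    {"tx": 0,"ty": 0,"tz": 0,"rx": 0,"ry": 0,"rz": 0,"grip": 0.65},
    {"tx": 0,"ty": 0,"tz": 0,"rx": 0,"ry": 0,"rz": 0,"grip": 0.5},
    {"tx": 0,"ty": 0,"tz": 0,"rx": 0,"ry": 0,"rz": 0,"grip": 0.4},
    {"tx": 0,"ty": 0,"tz": 0,"rx": 0,"ry": 0,"rz": 0,"grip": 0.4},
    {"tx": 0,"ty": 0,"tz": 0,"rx": 0,"ry": 0,"rz": 0,"grip": 0.4}
  ]
}}

```text
t: 72.43
position: [0.6557, -0.1059, 0.1311]
tcp_rot: [180.0, 0.0, 86.7]
wrist_force: [-0.7, -0.7, 0.3]
opening: 0.599
grip_force: 0.0
```

Emit:
{"api": "send_rows", "payload": {
  "motion": [
    {"tx": 0,"ty": 0,"tz": -0.2,"rx": 0,"ry": 0,"rz": 0,"grip": 0.4},
    {"tx": 0,"ty": 0,"tz": -0.5,"rx": 0,"ry": 0,"rz": 0,"grip": 0.4},
    {"tx": 0,"ty": 0,"tz": -0.9,"rx": 0,"ry": 0,"rz": 0,"grip": 0.3},
    {"tx": 0,"ty": 0,"tz": -1,"rx": 0,"ry": 0,"rz": 0,"grip": 0},
    {"tx": 0,"ty": 0,"tz": -0.7,"rx": 0,"ry": 0,"rz": 0,"grip": 0},
    {"tx": 0,"ty": 0,"tz": -0.3,"rx": 0,"ry": 0,"rz": 0,"grip": 0},
    {"tx": 0,"ty": 0,"tz": 0,"rx": 0,"ry": 0,"rz": 0,"grip": 0},
    {"tx": 0,"ty": 0,"tz": 0,"rx": 0,"ry": 0,"rz": 0,"grip": 0}
  ]
}}

```text
t: 73.1
position: [0.6558, -0.1059, 0.276]
tcp_rot: [179.9, 0.0, 86.7]
wrist_force: [-0.3, -0.4, -1.3]
opening: 0.997
grip_force: 0.0
```

Run:
```python
from h import *
print(st()); go([.483,-.3995,.275],86.7)
c,im=load("w2"); f=lambda u,v,z:np.round(p2w(c,u*.8,v*.8,z),3)
print("tin left/right/centre",f(657,140,.036),f(691,142,.036),f(673,141,.036))
```

```text
(73.1, array([ 0.6558, -0.1059,  0.276 ]), array([1.7989e+02, 3.0000e-02, 8.6730e+01]), 0.9965650546971675, 0.0, array([-0.3, -0.4, -1.3]))
shift [-7.57 -3.89  0.02] turn [0.002 0.001 0.001] j6 -15.5
tin left/right/centre [ 0.548 -0.369  0.036] [ 0.553 -0.445  0.036] [ 0.55  -0.403  0.036]
```

Emit:
{"api": "send_rows", "payload": {
  "motion": [
    {"tx": -0.4,"ty": -0.21,"tz": 0,"rx": 0,"ry": 0,"rz": 0,"grip": 0},
    {"tx": -0.75,"ty": -0.385,"tz": 0,"rx": 0,"ry": 0,"rz": 0,"grip": 0},
    {"tx": -0.75,"ty": -0.385,"tz": 0,"rx": 0,"ry": 0,"rz": 0,"grip": 0},
    {"tx": -0.75,"ty": -0.385,"tz": 0,"rx": 0,"ry": 0,"rz": 0,"grip": 0},
    {"tx": -0.75,"ty": -0.385,"tz": 0,"rx": 0,"ry": 0,"rz": 0,"grip": 0},
    {"tx": -0.75,"ty": -0.385,"tz": 0,"rx": 0,"ry": 0,"rz": 0,"grip": 0},
    {"tx": -0.75,"ty": -0.385,"tz": 0,"rx": 0,"ry": 0,"rz": 0,"grip": 0},
    {"tx": -0.75,"ty": -0.385,"tz": 0,"rx": 0,"ry": 0,"rz": 0,"grip": 0}
  ]
}}

```text
t: 73.77
position: [0.5248, -0.3253, 0.2725]
tcp_rot: [-179.8, -0.2, 86.7]
wrist_force: [1.2, -0.1, -0.0]
opening: 1.002
grip_force: 0.0
```

Emit:
{"api": "send_rows", "payload": {
  "motion": [
    {"tx": -0.75,"ty": -0.385,"tz": 0,"rx": 0,"ry": 0,"rz": 0,"grip": 0},
    {"tx": -0.7,"ty": -0.36,"tz": 0,"rx": 0,"ry": 0,"rz": 0,"grip": 0},
    {"tx": -0.47,"ty": -0.24,"tz": 0,"rx": 0,"ry": 0,"rz": 0,"grip": 0},
    {"tx": 0,"ty": 0,"tz": 0,"rx": 0,"ry": 0,"rz": 0,"grip": 0},
    {"tx": 0,"ty": 0,"tz": 0,"rx": 0,"ry": 0,"rz": 0,"grip": 0},
    {"tx": 0,"ty": 0,"tz": 0,"rx": 0,"ry": 0,"rz": 0,"grip": 0},
    {"tx": 0,"ty": 0,"tz": 0,"rx": 0,"ry": 0,"rz": 0,"grip": 0},
    {"tx": 0,"ty": 0,"tz": 0,"rx": 0,"ry": 0,"rz": 0,"grip": 0}
  ]
}}

```text
t: 74.43
position: [0.4836, -0.398, 0.2747]
tcp_rot: [-180.0, -0.0, 86.8]
wrist_force: [0.5, 0.6, -0.0]
opening: 1.0
grip_force: 0.0
```

Run:
```python
from hold import *
print(st()); c,im=snap("w19"); p,f=fith(c,im,.483,-.3995); print(p,f); go([*p/1e3,.111],86.7)
```

```text
(74.4333, array([ 0.4836, -0.398 ,  0.2747]), array([-1.7998e+02, -4.0000e-02,  8.6830e+01]), 0.9997245962347124, 0.0, array([ 0.5,  0.6, -0. ]))
[ 483.  -399.7] -45.4
shift [-0.04 -0.01  4.1 ] turn [-0.    -0.     0.002] j6 -46.5
```

Emit:
{"api": "send_rows", "payload": {
  "motion": [
    {"tx": -0.015,"ty": -0.015,"tz": 0.5,"rx": 0,"ry": 0,"rz": 0.002,"grip": 0},
    {"tx": 0,"ty": 0,"tz": 0.9,"rx": 0,"ry": 0,"rz": 0,"grip": 0},
    {"tx": 0,"ty": 0,"tz": 0.9,"rx": 0,"ry": 0,"rz": 0,"grip": 0},
    {"tx": 0,"ty": 0,"tz": 0.9,"rx": 0,"ry": 0,"rz": 0,"grip": 0},
    {"tx": 0,"ty": 0,"tz": 0.6,"rx": 0,"ry": 0,"rz": 0,"grip": 0.2},
    {"tx": 0,"ty": 0,"tz": 0.28,"rx": 0,"ry": 0,"rz": 0,"grip": 0.4},
    {"tx": 0,"ty": 0,"tz": 0,"rx": 0,"ry": 0,"rz": 0,"grip": 0.6},
    {"tx": 0,"ty": 0,"tz": 0,"rx": 0,"ry": 0,"rz": 0,"grip": 0.7}
  ]
}}

```text
t: 75.15
position: [0.4829, -0.3998, 0.1125]
tcp_rot: [180.0, 0.0, 86.7]
wrist_force: [-0.8, -0.3, 0.5]
opening: 0.456
grip_force: 0.0
```

Emit:
{"api": "send_rows", "payload": {
  "motion": [
    {"tx": 0,"ty": 0,"tz": 0,"rx": 0,"ry": 0,"rz": 0,"grip": 0.75},
    {"tx": 0,"ty": 0,"tz": 0,"rx": 0,"ry": 0,"rz": 0,"grip": 0.8},
    {"tx": 0,"ty": 0,"tz": 0,"rx": 0,"ry": 0,"rz": 0,"grip": 0.85},
    {"tx": 0,"ty": 0,"tz": 0,"rx": 0,"ry": 0,"rz": 0,"grip": 1},
    {"tx": 0,"ty": 0,"tz": 0,"rx": 0,"ry": 0,"rz": 0,"grip": 1},
    {"tx": 0,"ty": 0,"tz": 0,"rx": 0,"ry": 0,"rz": 0,"grip": 1},
    {"tx": 0,"ty": 0,"tz": 0,"rx": 0,"ry": 0,"rz": 0,"grip": 1},
    {"tx": 0,"ty": 0,"tz": 0,"rx": 0,"ry": 0,"rz": 0,"grip": 1}
  ]
}}

```text
t: 75.82
position: [0.4833, -0.4009, 0.1146]
tcp_rot: [179.8, 0.2, 86.6]
wrist_force: [-0.7, 0.9, 6.9]
opening: 0.144
grip_force: 78.1
```

Emit:
{"api": "send_rows", "payload": {
  "motion": [
    {"tx": 0,"ty": 0,"tz": -0.15,"rx": 0,"ry": 0,"rz": 0,"grip": 1},
    {"tx": 0,"ty": 0,"tz": -0.3,"rx": 0,"ry": 0,"rz": 0,"grip": 1},
    {"tx": 0,"ty": 0,"tz": -0.35,"rx": 0,"ry": 0,"rz": 0,"grip": 1},
    {"tx": 0,"ty": 0,"tz": 0,"rx": 0,"ry": 0,"rz": 0,"grip": 1},
    {"tx": 0,"ty": 0,"tz": 0,"rx": 0,"ry": 0,"rz": 0,"grip": 1},
    {"tx": 0,"ty": 0,"tz": 0,"rx": 0,"ry": 0,"rz": 0,"grip": 1},
    {"tx": 0,"ty": 0,"tz": 0,"rx": 0,"ry": 0,"rz": 0,"grip": 1},
    {"tx": 0,"ty": 0,"tz": 0,"rx": 0,"ry": 0,"rz": 0,"grip": 1}
  ]
}}

```text
t: 76.48
position: [0.4818, -0.3993, 0.1428]
tcp_rot: [-179.9, -0.1, 86.6]
wrist_force: [0.3, -0.4, -6.5]
opening: 0.135
grip_force: 78.4
```

Run:
```python
from h import *
print(st()); go([.5766,-.1698,.1427],86.7)
```

```text
(76.4833, array([ 0.4818, -0.3993,  0.1428]), array([-1.7992e+02, -9.0000e-02,  8.6610e+01]), 0.13528904022504135, 78.35373044013977, array([ 0.3, -0.4, -6.5]))
shift [5.87 2.03 0.01] turn [-0.001 -0.001 -0.001] j6 -46.5
```

Emit:
{"api": "send_rows", "payload": {
  "motion": [
    {"tx": 0.25,"ty": 0.09,"tz": 0,"rx": 0,"ry": 0,"rz": -0.002,"grip": 1},
    {"tx": 0.5,"ty": 0.17,"tz": 0,"rx": 0,"ry": 0,"rz": 0,"grip": 1},
    {"tx": 0.7,"ty": 0.24,"tz": 0,"rx": 0,"ry": 0,"rz": 0,"grip": 1},
    {"tx": 0.7,"ty": 0.24,"tz": 0,"rx": 0,"ry": 0,"rz": 0,"grip": 1},
    {"tx": 0.7,"ty": 0.24,"tz": 0,"rx": 0,"ry": 0,"rz": 0,"grip": 1},
    {"tx": 0.7,"ty": 0.24,"tz": 0,"rx": 0,"ry": 0,"rz": 0,"grip": 1},
    {"tx": 0.7,"ty": 0.24,"tz": 0,"rx": 0,"ry": 0,"rz": 0,"grip": 1},
    {"tx": 0.7,"ty": 0.24,"tz": 0,"rx": 0,"ry": 0,"rz": 0,"grip": 1}
  ]
}}

```text
t: 77.15
position: [0.5617, -0.2037, 0.1436]
tcp_rot: [-180.0, -0.0, 86.7]
wrist_force: [0.9, -0.0, -6.6]
opening: 0.135
grip_force: 78.3
```

Emit:
{"api": "send_rows", "payload": {
  "motion": [
    {"tx": 0.5,"ty": 0.17,"tz": 0,"rx": 0,"ry": 0,"rz": 0,"grip": 1},
    {"tx": 0.3,"ty": 0.1,"tz": 0,"rx": 0,"ry": 0,"rz": 0,"grip": 1},
    {"tx": 0.12,"ty": 0.06,"tz": 0,"rx": 0,"ry": 0,"rz": 0,"grip": 1},
    {"tx": 0,"ty": 0,"tz": 0.1,"rx": 0,"ry": 0,"rz": 0,"grip": 1},
    {"tx": 0,"ty": 0,"tz": 0.1,"rx": 0,"ry": 0,"rz": 0,"grip": 1},
    {"tx": 0,"ty": 0,"tz": 0.02,"rx": 0,"ry": 0,"rz": 0,"grip": 1},
    {"tx": 0,"ty": 0,"tz": 0,"rx": 0,"ry": 0,"rz": 0,"grip": 1},
    {"tx": 0,"ty": 0,"tz": 0,"rx": 0,"ry": 0,"rz": 0,"grip": 1}
  ]
}}

```text
t: 77.82
position: [0.5763, -0.1712, 0.1347]
tcp_rot: [-180.0, -0.0, 86.6]
wrist_force: [0.6, -0.4, -5.3]
opening: 0.135
grip_force: 78.3
```

Emit:
{"api": "send_rows", "payload": {
  "motion": [
    {"tx": 0,"ty": 0,"tz": 0,"rx": 0,"ry": 0,"rz": 0,"grip": 1},
    {"tx": 0,"ty": 0,"tz": 0,"rx": 0,"ry": 0,"rz": 0,"grip": 1},
    {"tx": 0,"ty": 0,"tz": 0,"rx": 0,"ry": 0,"rz": 0,"grip": 1},
    {"tx": 0,"ty": 0,"tz": 0,"rx": 0,"ry": 0,"rz": 0,"grip": 1},
    {"tx": 0,"ty": 0,"tz": 0,"rx": 0,"ry": 0,"rz": 0,"grip": 1},
    {"tx": 0,"ty": 0,"tz": 0,"rx": 0,"ry": 0,"rz": 0,"grip": 1},
    {"tx": 0,"ty": 0,"tz": 0,"rx": 0,"ry": 0,"rz": 0,"grip": 1},
    {"tx": 0,"ty": 0,"tz": 0,"rx": 0,"ry": 0,"rz": 0,"grip": 1}
  ]
}}

```text
t: 78.48
position: [0.5768, -0.17, 0.1351]
tcp_rot: [-180.0, 0.0, 86.7]
wrist_force: [0.5, 0.0, -5.7]
opening: 0.139
grip_force: 78.3
```

```bash
python3 -c "
from pre import *
pre('w20',(.6515,-.1741)); go([.6515,-.1743,.1350],86.7)"
```

```text
(78.4833, array([ 0.5768, -0.17  ,  0.1351]), array([-180.  ,    0.  ,   86.74]), 0.1393136131351482, 78.32080364227295, array([ 0.5,  0. , -5.7]))
shift [ 0.   -0.    0.09] turn [-0.     0.     0.001] j6 -23.8
rack (array([620.27207991, -68.92847625,  14.26952541]), np.float64(-31.271386171087723))
held [ 576.7 -168.4   20.8] -34.2 rel tcp [-1.000e-01  1.600e+00 -1.143e+02]
shift [-0.    1.87  0.  ] turn [-0.     0.     0.001] j6 -23.8
```

Emit:
{"api": "send_rows", "payload": {
  "motion": [
    {"tx": -0.035,"ty": 0.1,"tz": 0.01,"rx": 0,"ry": 0,"rz": 0,"grip": 1},
    {"tx": 0,"ty": 0.15,"tz": 0,"rx": 0,"ry": 0,"rz": 0,"grip": 1},
    {"tx": 0,"ty": 0.15,"tz": 0,"rx": 0,"ry": 0,"rz": 0,"grip": 1},
    {"tx": 0,"ty": 0.15,"tz": 0,"rx": 0,"ry": 0,"rz": 0,"grip": 1},
    {"tx": 0,"ty": 0.15,"tz": 0,"rx": 0,"ry": 0,"rz": 0,"grip": 1},
    {"tx": 0,"ty": 0.15,"tz": 0,"rx": 0,"ry": 0,"rz": 0,"grip": 1},
    {"tx": 0,"ty": 0.1,"tz": 0,"rx": 0,"ry": 0,"rz": 0,"grip": 1},
    {"tx": 0,"ty": 0.05,"tz": 0,"rx": 0,"ry": 0,"rz": 0,"grip": 1}
  ]
}}

```text
t: 79.2
position: [0.6174, -0.1738, 0.1345]
tcp_rot: [180.0, 0.0, 86.7]
wrist_force: [-0.7, 0.3, -6.0]
opening: 0.134
grip_force: 78.3
```

Emit:
{"api": "send_rows", "payload": {
  "motion": [
    {"tx": 0,"ty": 0.1,"tz": 0,"rx": 0,"ry": 0,"rz": 0,"grip": 1},
    {"tx": 0,"ty": 0.12,"tz": 0,"rx": 0,"ry": 0,"rz": 0,"grip": 1},
    {"tx": 0,"ty": 0.12,"tz": 0,"rx": 0,"ry": 0,"rz": 0,"grip": 1},
    {"tx": 0,"ty": 0.12,"tz": 0,"rx": 0,"ry": 0,"rz": 0,"grip": 1},
    {"tx": 0,"ty": 0.12,"tz": 0,"rx": 0,"ry": 0,"rz": 0,"grip": 1},
    {"tx": 0,"ty": 0.1,"tz": 0,"rx": 0,"ry": 0,"rz": 0,"grip": 1},
    {"tx": 0,"ty": 0.05,"tz": 0,"rx": 0,"ry": 0,"rz": 0,"grip": 1},
    {"tx": 0,"ty": 0.03,"tz": 0,"rx": 0,"ry": 0,"rz": 0,"grip": 1}
  ]
}}

```text
t: 79.87
position: [0.6473, -0.1754, 0.1346]
tcp_rot: [-180.0, 0.0, 86.7]
wrist_force: [0.2, 0.0, -6.0]
opening: 0.135
grip_force: 78.3
```

Emit:
{"api": "send_rows", "payload": {
  "motion": [
    {"tx": 0,"ty": 0.03,"tz": 0,"rx": 0,"ry": 0,"rz": 0,"grip": 1},
    {"tx": 0,"ty": 0.03,"tz": 0,"rx": 0,"ry": 0,"rz": 0,"grip": 1},
    {"tx": 0,"ty": 0.03,"tz": 0,"rx": 0,"ry": 0,"rz": 0,"grip": 1},
    {"tx": 0,"ty": 0.01,"tz": 0,"rx": 0,"ry": 0,"rz": 0,"grip": 1},
    {"tx": 0,"ty": 0.01,"tz": 0,"rx": 0,"ry": 0,"rz": 0,"grip": 1},
    {"tx": 0,"ty": 0,"tz": 0,"rx": 0,"ry": 0,"rz": 0,"grip": 1},
    {"tx": 0,"ty": 0,"tz": 0,"rx": 0,"ry": 0,"rz": 0,"grip": 1},
    {"tx": 0,"ty": 0,"tz": 0,"rx": 0,"ry": 0,"rz": 0,"grip": 1}
  ]
}}

```text
t: 80.53
position: [0.6513, -0.1757, 0.1347]
tcp_rot: [-180.0, -0.0, 86.7]
wrist_force: [0.0, -0.4, -5.6]
opening: 0.133
grip_force: 78.3
```

Emit:
{"api": "send_rows", "payload": {
  "motion": [
    {"tx": 0,"ty": 0.01,"tz": 0,"rx": 0,"ry": 0,"rz": 0,"grip": 1},
    {"tx": 0,"ty": 0,"tz": 0.01,"rx": 0,"ry": 0,"rz": 0,"grip": 1},
    {"tx": 0,"ty": 0,"tz": 0.01,"rx": 0,"ry": 0,"rz": 0,"grip": 1},
    {"tx": 0,"ty": 0,"tz": 0.01,"rx": 0,"ry": 0,"rz": 0,"grip": 1},
    {"tx": 0,"ty": 0,"tz": 0.01,"rx": 0,"ry": 0,"rz": 0,"grip": 1},
    {"tx": 0,"ty": 0,"tz": 0.01,"rx": 0,"ry": 0,"rz": 0,"grip": 1},
    {"tx": 0,"ty": 0,"tz": 0,"rx": 0,"ry": 0,"rz": 0,"grip": 1},
    {"tx": 0,"ty": 0,"tz": 0,"rx": 0,"ry": 0,"rz": 0,"grip": 1}
  ]
}}

```text
t: 81.2
position: [0.6517, -0.1757, 0.1327]
tcp_rot: [-180.0, -0.0, 86.7]
wrist_force: [-1.1, 0.9, -5.7]
opening: 0.141
grip_force: 78.5
```

Emit:
{"api": "send_rows", "payload": {
  "motion": [
    {"tx": 0,"ty": 0,"tz": 0.01,"rx": 0,"ry": 0,"rz": 0,"grip": 1},
    {"tx": 0,"ty": 0,"tz": 0.01,"rx": 0,"ry": 0,"rz": 0,"grip": 1},
    {"tx": 0,"ty": 0,"tz": 0.01,"rx": 0,"ry": 0,"rz": 0,"grip": 1},
    {"tx": 0,"ty": 0,"tz": 0,"rx": 0,"ry": 0,"rz": 0,"grip": 1},
    {"tx": 0,"ty": 0,"tz": 0,"rx": 0,"ry": 0,"rz": 0,"grip": 1},
    {"tx": 0,"ty": 0,"tz": 0,"rx": 0,"ry": 0,"rz": 0,"grip": 1},
    {"tx": 0,"ty": 0,"tz": 0,"rx": 0,"ry": 0,"rz": 0,"grip": 1},
    {"tx": 0,"ty": 0,"tz": 0,"rx": 0,"ry": 0,"rz": 0,"grip": 1}
  ]
}}

```text
t: 81.87
position: [0.6519, -0.1758, 0.1326]
tcp_rot: [180.0, 0.0, 86.7]
wrist_force: [-4.4, 1.5, 5.7]
opening: 0.138
grip_force: 79.7
```

Seated. Release, then rise for a final numeric check.

Emit:
{"api": "send_rows", "payload": {
  "motion": [
    {"tx": 0,"ty": 0,"tz": 0,"rx": 0,"ry": 0,"rz": 0,"grip": 0.84},
    {"tx": 0,"ty": 0,"tz": 0,"rx": 0,"ry": 0,"rz": 0,"grip": 0.8},
    {"tx": 0,"ty": 0,"tz": 0,"rx": 0,"ry": 0,"rz": 0,"grip": 0.75},
    {"tx": 0,"ty": 0,"tz": 0,"rx": 0,"ry": 0,"rz": 0,"grip": 0.65},
    {"tx": 0,"ty": 0,"tz": 0,"rx": 0,"ry": 0,"rz": 0,"grip": 0.5},
    {"tx": 0,"ty": 0,"tz": 0,"rx": 0,"ry": 0,"rz": 0,"grip": 0.4},
    {"tx": 0,"ty": 0,"tz": 0,"rx": 0,"ry": 0,"rz": 0,"grip": 0.4},
    {"tx": 0,"ty": 0,"tz": 0,"rx": 0,"ry": 0,"rz": 0,"grip": 0.4}
  ]
}}

```text
t: 82.53
position: [0.6519, -0.1757, 0.1314]
tcp_rot: [180.0, 0.0, 86.7]
wrist_force: [-0.1, 0.6, 0.3]
opening: 0.598
grip_force: 0.0
```

Emit:
{"api": "send_rows", "payload": {
  "motion": [
    {"tx": 0,"ty": 0,"tz": -0.2,"rx": 0,"ry": 0,"rz": 0,"grip": 0.4},
    {"tx": 0,"ty": 0,"tz": -0.5,"rx": 0,"ry": 0,"rz": 0,"grip": 0.4},
    {"tx": 0,"ty": 0,"tz": -0.9,"rx": 0,"ry": 0,"rz": 0,"grip": 0.3},
    {"tx": 0,"ty": 0,"tz": -1,"rx": 0,"ry": 0,"rz": 0,"grip": 0},
    {"tx": 0,"ty": 0,"tz": -1,"rx": 0,"ry": 0,"rz": 0,"grip": 0},
    {"tx": 0,"ty": 0,"tz": -1,"rx": 0,"ry": 0,"rz": 0,"grip": 0},
    {"tx": 0,"ty": 0,"tz": -1,"rx": 0,"ry": 0,"rz": 0,"grip": 0},
    {"tx": 0,"ty": 0,"tz": -0.6,"rx": 0,"ry": 0,"rz": 0,"grip": 0}
  ]
}}

```text
t: 83.2
position: [0.6521, -0.1758, 0.386]
tcp_rot: [179.6, 0.2, 86.7]
wrist_force: [0.9, -0.5, 0.9]
opening: 1.001
grip_force: 0.0
```

Run:
```python
from h import *
print(st()); go([.56,.0,.42],86.7)
```

```text
(83.2, array([ 0.6521, -0.1758,  0.386 ]), array([1.796e+02, 1.600e-01, 8.674e+01]), 1.0014408470787262, 0.0, array([ 0.9, -0.5,  0.9]))
shift [ 4.25 -2.54 -0.88] turn [0.007 0.003 0.001] j6 -21.3
```

Emit:
{"api": "send_rows", "payload": {
  "motion": [
    {"tx": 0.4,"ty": -0.24,"tz": 0,"rx": 0,"ry": 0,"rz": 0,"grip": 0},
    {"tx": 0.7,"ty": -0.42,"tz": 0,"rx": 0,"ry": 0,"rz": 0,"grip": 0},
    {"tx": 0.7,"ty": -0.42,"tz": -0.1,"rx": 0,"ry": 0,"rz": 0,"grip": 0},
    {"tx": 0.7,"ty": -0.42,"tz": -0.2,"rx": 0,"ry": 0,"rz": 0,"grip": 0},
    {"tx": 0.7,"ty": -0.42,"tz": -0.2,"rx": 0,"ry": 0,"rz": 0,"grip": 0},
    {"tx": 0.7,"ty": -0.42,"tz": -0.2,"rx": 0,"ry": 0,"rz": 0,"grip": 0},
    {"tx": 0.35,"ty": -0.2,"tz": -0.1,"rx": 0,"ry": 0,"rz": 0,"grip": 0},
    {"tx": 0,"ty": 0,"tz": 0,"rx": 0,"ry": 0,"rz": 0,"grip": 0}
  ]
}}

```text
t: 83.87
position: [0.5589, 0.0028, 0.4146]
tcp_rot: [179.7, -0.0, 86.9]
wrist_force: [0.4, -0.4, 0.6]
opening: 1.002
grip_force: 0.0
```

Emit:
{"api": "send_rows", "payload": {
  "motion": [
    {"tx": 0,"ty": 0,"tz": 0,"rx": 0,"ry": 0,"rz": 0,"grip": 0},
    {"tx": 0,"ty": 0,"tz": 0,"rx": 0,"ry": 0,"rz": 0,"grip": 0},
    {"tx": 0,"ty": 0,"tz": 0,"rx": 0,"ry": 0,"rz": 0,"grip": 0},
    {"tx": 0,"ty": 0,"tz": 0,"rx": 0,"ry": 0,"rz": 0,"grip": 0},
    {"tx": 0,"ty": 0,"tz": 0,"rx": 0,"ry": 0,"rz": 0,"grip": 0},
    {"tx": 0,"ty": 0,"tz": 0,"rx": 0,"ry": 0,"rz": 0,"grip": 0},
    {"tx": 0,"ty": 0,"tz": 0,"rx": 0,"ry": 0,"rz": 0,"grip": 0},
    {"tx": 0,"ty": 0,"tz": 0,"rx": 0,"ry": 0,"rz": 0,"grip": 0}
  ]
}}

```text
t: 84.53
position: [0.5601, -0.0005, 0.4113]
tcp_rot: [-180.0, -0.0, 86.7]
wrist_force: [-0.0, 0.6, -0.1]
opening: 1.0
grip_force: 0.0
```

Run:
```python
from fit import *
from snap import snap
print(st()); c,im=snap("w21"); V=im.astype(float)
# brightness-neutral tops: blue channel separates steel tops from wood and dark sides
for L,x,y in ((100,.6252,.1819),(80,.636,.2368),(60,.6468,.2918)):
    for z in (.03,.04,.052): print(L,z,*[np.round(q,1) for q in fit(c,V[:,:,0],boxT(L/1000,.025,.003),z,[x,y,-11.1])],end=' | ')
    print()
for x,y in ((.6635,.035),(.6595,-.035),(.6555,-.1045),(.6515,-.1745)):
    P=[w2p(c,[[x,y,z]])[0] for z in (.151,.133,.12)]; print(np.round(P[0]),[im[int(p[1]),int(p[0])].tolist() for p in P if 0<=p[0]<640 and 0<=p[1]<400])
```

```text
(84.5333, array([ 5.601e-01, -5.000e-04,  4.113e-01]), array([-179.98,   -0.  ,   86.71]), 1.0004497248226438, 0.0, array([-0. ,  0.6, -0.1]))
100 0.03 [625.9 184.4 -11. ] -86.3 | 100 0.04 [624.8 182.2 -11.1] -91.6 | 100 0.052 [623.6 179.6 -11.1] -93.1 | 
80 0.03 [635.8 242.4 -11.1] -90.4 | 80 0.04 [634.4 239.1 -11.2] -95.3 | 80 0.052 [632.6 235.2 -11.3] -96.5 | 
60 0.03 [646.8 303.8 -21.1] 0.0 | 60 0.04 [646.8 291.8 -13.1] 0.0 | 60 0.052 [646.8 291.8 -21.1] 0.0 | 
[393. 138.] [[100, 92, 93], [102, 94, 95], [81, 77, 80]]
[390. 189.] [[102, 95, 95], [103, 95, 96], [50, 51, 55]]
[387. 236.] [[102, 94, 94], [55, 54, 60], [49, 51, 56]]
[383. 279.] [[98, 91, 92], [44, 46, 53], [48, 49, 57]]
```

Holders 1–4 all show stud-top grey at their predicted points. I'll take a better look at the stand.

Emit:
{"api": "send_rows", "payload": {
  "motion": [
    {"tx": 0.3,"ty": 0.15,"tz": 0,"rx": 0,"ry": 0,"rz": 0,"grip": 0},
    {"tx": 0.6,"ty": 0.3,"tz": 0,"rx": 0,"ry": 0,"rz": 0,"grip": 0},
    {"tx": 0.7,"ty": 0.35,"tz": 0,"rx": 0,"ry": 0,"rz": 0,"grip": 0},
    {"tx": 0.7,"ty": 0.35,"tz": 0,"rx": 0,"ry": 0,"rz": 0,"grip": 0},
    {"tx": 0.6,"ty": 0.35,"tz": 0,"rx": 0,"ry": 0,"rz": 0,"grip": 0},
    {"tx": 0.4,"ty": 0.25,"tz": 0,"rx": 0,"ry": 0,"rz": 0,"grip": 0},
    {"tx": 0.2,"ty": 0.1,"tz": 0,"rx": 0,"ry": 0,"rz": 0,"grip": 0},
    {"tx": 0,"ty": 0,"tz": 0,"rx": 0,"ry": 0,"rz": 0,"grip": 0}
  ]
}}

```text
t: 85.25
position: [0.6424, 0.1377, 0.4103]
tcp_rot: [-179.9, -0.0, 86.9]
wrist_force: [0.8, -0.3, -0.6]
opening: 1.001
grip_force: 0.0
```

Emit:
{"api": "send_rows", "payload": {
  "motion": [
    {"tx": 0,"ty": 0,"tz": 0,"rx": 0,"ry": 0,"rz": 0,"grip": 0},
    {"tx": 0,"ty": 0,"tz": 0,"rx": 0,"ry": 0,"rz": 0,"grip": 0},
    {"tx": 0,"ty": 0,"tz": 0,"rx": 0,"ry": 0,"rz": 0,"grip": 0},
    {"tx": 0,"ty": 0,"tz": 0,"rx": 0,"ry": 0,"rz": 0,"grip": 0},
    {"tx": 0,"ty": 0,"tz": 0,"rx": 0,"ry": 0,"rz": 0,"grip": 0},
    {"tx": 0,"ty": 0,"tz": 0,"rx": 0,"ry": 0,"rz": 0,"grip": 0},
    {"tx": 0,"ty": 0,"tz": 0,"rx": 0,"ry": 0,"rz": 0,"grip": 0},
    {"tx": 0,"ty": 0,"tz": 0,"rx": 0,"ry": 0,"rz": 0,"grip": 0}
  ]
}}

```text
t: 85.92
position: [0.6418, 0.1351, 0.4116]
tcp_rot: [180.0, 0.0, 86.7]
wrist_force: [-0.0, -0.3, 0.2]
opening: 1.001
grip_force: 0.0
```

Run:
```python
from fit import *
from snap import snap
print(st()); c,im=snap("w22"); V=im.astype(float)
for L,x,y in ((100,.6252,.1819),(80,.636,.2368),(60,.6468,.2918)):
    for z in (.04,.052): print(L,z,*[np.round(q,1) for q in fit(c,V[:,:,0],boxT(L/1000,.025,.003),z,[x,y,-11.1])],end=' | ')
    print()
print("stand",fit(c,V[:,:,0]*0+V.max(2),boxT(.13,.175,.006),.022,[.636,.2368,-11.1])[0])
for x,y in ((.6635,.035),(.6595,-.035)): 
    p=w2p(c,[[x,y,.151]])[0]; print(np.round(p))
p=w2p(c,[[.516,.4545,.25]])[0]; print("gauge top pix",p, im[int(p[1]),int(p[0])] if 0<=p[1]<400 and 0<=p[0]<640 else None)
```

```text
(85.9167, array([0.6418, 0.1351, 0.4116]), array([179.99,   0.  ,  86.71]), 1.001019863099574, 0.0, array([-0. , -0.3,  0.2]))
100 0.04 [625.  182.9 -11.1] -87.9 | 100 0.052 [625.7 183.4 -11.2] -87.3 | 
80 0.04 [634.7 239.6 -11. ] -83.8 | 80 0.052 [635.  238.8 -10.9] -86.3 | 
60 0.04 [646.3 292.1 -11.2] -91.8 | 60 0.052 [646.2 290.1 -11.1] -94.1 | 
stand [636.00517278 236.95764227 -11.03821173]
[335. 237.]
[334. 280.]
gauge top pix [187.95812274 -79.76743113] None
```

All three blocks are on their recess floors, at most about 3 mm off centre. Triangulating the two views gives the same top height for block80 as for block100. Handing in.

```bash
python3 -c "
from cell import job_done
print(job_done())"
```

```text
the job is handed in; nothing more can be done
None
```

The job is handed in, with no verdict returned: all four holders hang in the rack slots, the three blocks sit in their own recesses (at most about 3 mm off centre), and the gauge stood upright near the middle of the granite when last seen, just after placing it.

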